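# Shut the parts box under the rig and snap its four clips

### The job

The storage box under the open test-rig frame has its lid slightly ajar and its four clip flaps standing open. Press the lid shut first, then fold down all four clips (two on the front, one on each end) until each one snaps home. Work in under the rail without bumping the rig frame or its cards, do not force the clips, and leave the cooler, the fan and the memory module where they are.

Things in the scene. Friction and masses are not known exactly. Their poses are not given: they have to be found in the camera images.
- parts_box: storage box, white base, grey lid, black clips; immovable. Base 146 (x) x 206 (y) x 88 mm; lid outline 160 x 220 mm; with the lid shut its top is 102 mm above the table at the rim, 106 mm on the raised middle panel (116 x 176 mm). Origin: centre of the underside, on the table; x points from the front (robot's side) to the rear hinge, y to the left end, z up
- lid_front (a point): point on the lid's top face, mid-width, 12 mm behind the front edge, on the 22 mm wide flat rim in front of the raised panel. Moves with the lid; axes as the box's when shut
- lid (a joint): lid's angle about its rear hinge (along the box's y at x = 82, z = 92.5 mm in the box's frame). 0 = shut, grows as the front edge rises; starts at 0.06 to 0.14 (front edge 10 to 23 mm up). A stiff hinge holds it where it is left; about 2 N down on the front edge moves it. Shut means below 0.02
- clip_front_left (a joint): clip flap on the lid's front, left half: black plastic, 60 mm wide along the rim, 46 mm long, 3 mm thick. 0 = folded down against the box and snapped; grows as the free edge swings outward and up (1.57 = level, limit 2.1); starts at 1.0 to 1.65. Hinge along the rim, its middle at (-84, 55, 97) mm in the box's frame with the lid shut. Must finish below 0.04
- clip_front_right (a joint): clip flap on the lid's front, right half: black plastic, 60 mm wide along the rim, 46 mm long, 3 mm thick. 0 = folded down against the box and snapped; grows as the free edge swings outward and up (1.57 = level, limit 2.1); starts at 1.0 to 1.65. Hinge along the rim, its middle at (-84, -55, 97) mm in the box's frame with the lid shut. Must finish below 0.04
- clip_left (a joint): clip flap on the lid's left (+y) end: black plastic, 100 mm wide along the rim, 46 mm long, 3 mm thick. 0 = folded down against the box and snapped; grows as the free edge swings outward and up (1.57 = level, limit 2.1); starts at 1.0 to 1.65. Hinge along the rim, its middle at (0, 114, 97) mm in the box's frame with the lid shut. Must finish below 0.04
- clip_right (a joint): clip flap on the lid's right (-y) end: black plastic, 100 mm wide along the rim, 46 mm long, 3 mm thick. 0 = folded down against the box and snapped; grows as the free edge swings outward and up (1.57 = level, limit 2.1); starts at 1.0 to 1.65. Hinge along the rim, its middle at (0, -114, 97) mm in the box's frame with the lid shut. Must finish below 0.04
- clip_front_left_pad (a point): on this flap's outer face, mid-width, 36 mm from the hinge: push about here; the last 6 mm to the free edge are a thicker lip, 2 mm proud of this face. Frame turns with the flap; shut: x outward, y along hinge, z up. It swings at 1 to 2 N until, at 0.25, its ridge meets the box's rib; 7 to 9 N inward here takes it over at 0.12, it clicks to 0 and holds; let go sooner, it springs back to about 0.45
- clip_front_right_pad (a point): on this flap's outer face, mid-width, 36 mm from the hinge: push about here; the last 6 mm to the free edge are a thicker lip, 2 mm proud of this face. Frame turns with the flap; shut: x outward, y along hinge, z up. It swings at 1 to 2 N until, at 0.25, its ridge meets the box's rib; 7 to 9 N inward here takes it over at 0.12, it clicks to 0 and holds; let go sooner, it springs back to about 0.45
- clip_left_pad (a point): on this flap's outer face, mid-width, 36 mm from the hinge: push about here; the last 6 mm to the free edge are a thicker lip, 2 mm proud of this face. Frame turns with the flap; shut: x outward, y along hinge, z up. It swings at 1 to 2 N until, at 0.25, its ridge meets the box's rib; 7 to 9 N inward here takes it over at 0.12, it clicks to 0 and holds; let go sooner, it springs back to about 0.45
- clip_right_pad (a point): on this flap's outer face, mid-width, 36 mm from the hinge: push about here; the last 6 mm to the free edge are a thicker lip, 2 mm proud of this face. Frame turns with the flap; shut: x outward, y along hinge, z up. It swings at 1 to 2 N until, at 0.25, its ridge meets the box's rib; 7 to 9 N inward here takes it over at 0.12, it clicks to 0 and holds; let go sooner, it springs back to about 0.45
- frame: rig frame over the box, fixed, 20 mm square bars. Origin on the table, axes nearly the box's (box within 5 mm in x, 45 mm in y, 0.04 rad). Rails along y at x = -4, 69, 190 mm, undersides 225 mm up; the first hangs over the end clips: reach those from the front, tool leaning back 30 to 45 deg. Posts at x = -4, 190, y = -290, 290 mm; two cards on top at y = 200 to 265, 350 mm high
- cooler: bystander: tower heatsink, 58 x 122 mm, 162 mm tall, standing beside the frame (left or right of it). Origin: centre of the underside, z up
- fan: bystander: 140 x 140 x 25 mm fan lying flat on the other side of the frame. Origin: centre of the underside, z up
- memory: bystander: memory module with heat spreader, 133 x 42 x 7 mm, lying on the table in front of the box. Origin: centre of the underside, y along its length

How it is judged:
By the outcome, as a careful person would: the job done as asked, in the order asked, and still so for the second after the job is handed in, with the robot touching nothing.
It also fails if it takes over 59 s, if anything falls off the work surface, if the arm or the gripper's body presses on something with over 40 N, if the wrist force passes 120 N, or if a joint passes its speed limit or range.

### The arm

A 7-joint arm with a two-finger parallel gripper is mounted at the origin on the work surface. World frame = base frame: x ahead of the robot, y to its left, z up, the work surface at z = 0. Lengths are in m, angles in rad, forces in N, time in s.
With the tool pointing down it reaches from about 0.35 to 0.775 m from the base axis. Payload 3.1 kg.
Tool frame: the origin (TCP) lies at the centre of the arm's flange, where the gripper is bolted on; the fingertips stand 173 mm ahead of it and the grasp point (between the pads) lies 155 mm ahead of it; z points along the fingers, y is the direction in which the jaws open and shut (so a half turn about z gives the same grasp; the last joint's range is limited). The gripper opens to 85 mm and grips with 20 to 120 N. Pads are 22 mm wide; open, the fingers measure 114 mm over their backs; the gripper's body (76 mm by 85 mm) begins 54 mm behind the grasp point. The pads swing forward as they close: fully open they stand 13 mm farther back than shut.
Start: joints at [1.127, 0.311, 0.014, 1.512, -0.004, 1.319, -0.027], TCP at [0.215, -0.506, 0.405] pointing down, gripper open.
Joint ranges: [-2.7, 2.7], [-0.3, 1.91], [-1.27, 1.3], [0.12, 2.57], [-1.44, 4.58], [0.2, 2.03], [-3.05, 3.05]. Speed limits (rad/s): [2.79, 2.79, 3.14, 3.14, 3.14, 3.14, 3.14].

### API

Orientations are given as a unit quaternion [x, y, z, w].
In Python, from bench import * gives the robot as it stands.
- The arm moves only by the tool carry_out, never from a script. Its argument "increments" is a list of rows, each an object of numbers: "x", "y", "z": the shift along the tool's x, y, z in mm; "ax", "ay", "az": the turn, a rotation vector about the tool's x, y, z in rad; "claw": the finger opening in mm, from 0 to 85.4. A call has 1 to 20 rows; each row shifts and turns the pose as measured when the row begins, along the tool's axes as they then stand; what a row does not reach is not made up. A row lasts 1/10 s, in which the tool goes at most 50 mm and 8.59 degrees, less where a joint would pass 70% of its speed; a pose out of reach is approached as far as the arm can. A call is refused whole if a number of a shift passes 50 or a number of a turn 0.15, either way. A call with a gripper value outside its range is refused whole. The fingers move at their own pace and stop on an object; the grip force is fixed at half the most. Time passes only in rows, so rows that do not move let the fingers close. It gives the time, the measured TCP pose, the force and the opening at its end, in the units of the state.
- get_state(): the state, without advancing time (a new reading comes with each control period).
- grab_frame(name): name is "scene" or "top"; returns a dict with "img" (384x512x3 uint8, red, green, blue), "depth" (384x512 float32, m along the optical axis (not along the pixel's ray), 0 where there is no reading), "fovy" (degrees; the focal length in pixels is half the picture's height over the tangent of half this angle, whatever the lens; pixels are square), "cx", "cy" (the principal point, pixels), "distortion" ([k1, k2, p1, p2, k3] as OpenCV has them; the pictures are not rectified), "eye" and "orientation" of the camera in the world. Camera axes: x right, y down, z forward; pixel columns grow to the right and rows downward; lengths in m; the calibration is good to about 2 mm. A picture is of the moment at which its call begins.
- job_done(): hands the job in, once; it reports no verdict.
Trained networks look in a picture, given as the dict that the camera call returned (one of the last four; its "shot" number tells which), for a name from the list of things; names that differ only in an ending like _2 or _b are one class to them, and where a whole thing is asked for, a point or a joint stands for the part that bears it (a point fixed in the world has none). Each returns a list of dicts, best first, with "p" (0 to 1); they miss things now and then, are a little off and sometimes report something else, mostly with a low value. They report only what shows in the picture. A call takes as long as a camera call.
- spot_in(picture, name): "rect" ([left, top, right, bottom] in pixels, round what is visible of it).
- pinpoint(picture, name): "pixel" ([column, row] in pixels: a listed point, or the origin of a listed thing).
The state is a dict: "t": time; "joints": joint angles; "joint_velocities": joint speeds; "joint_torque": joint torques, N m; "eef_pos": TCP position; "ee_rot": TCP orientation; "ft_force": force on the tool from outside, world axes, zero at the start; "torque": the same for the moment, N m; "grip_width": finger opening in m.
Only numpy, scipy, OpenCV 4.12 (cv2) and the standard library are available. Lean on these libraries where they do the work, as an engineer would, in place of code of your own. Each camera call takes 0.05 s, during which the arm holds its last target.

## Working session

There is one attempt and no reset: what is moved stays moved. The work goes in short steps, Python scripts to look and compute and a tool call to move; the robot and the scene stay as the last step left them, time stands still between calls to the robot, and variables do not carry over. Pictures are saved under pics/ and viewed, and the job is handed in when it is done.

Besides the shell and the picture viewer there is one more tool, called after "Request:" in YAML: its name, and indented under it one key for each argument. carry_out: Moves the arm, as the interface text tells. Its arguments: {"type":"object","properties":{"increments":{"type":"array","items":{"type":"object","properties":{"x":{"type":"number"},"y":{"type":"number"},"z":{"type":"number"},"ax":{"type":"number"},"ay":{"type":"number"},"az":{"type":"number"},"claw":{"type":"number"}}}}},"required":["increments"]}

```bash
ls; mkdir -p pics
python3 - <<'E'
from bench import *
import cv2
s=get_state();print(s)
for n in("scene","top"):
    f=grab_frame(n);cv2.imwrite(f"pics/{n}0.png",cv2.resize(f["img"][:,:,::-1],(800,600)))
    print(n,f["fovy"],f["cx"],f["cy"],f["distortion"],f["eye"],f["orientation"],f["shot"])
    for k in["parts_box","lid_front","clip_front_left_pad","clip_front_right_pad","clip_left_pad","clip_right_pad","frame","cooler","fan","memory"]:
        print(k,[(round(d["p"],2),d["pixel"]) for d in pinpoint(f,k)[:2]])
E
```

```text
pics
{'t': 0.0, 'joints': array([ 1.12735199,  0.31174292,  0.01400505,  1.51307385, -0.0043898 ,
        1.31924007, -0.02723063]), 'joint_velocities': array([ 0.00045435,  0.00061027,  0.000278  ,  0.0002477 , -0.00060291,
       -0.00116619,  0.00035896]), 'joint_torque': array([-1.83460120e-04, -3.79916596e+01,  1.46019179e-01, -2.30591279e+01,
        1.23138819e-02,  1.36351309e-02, -3.80180256e-05]), 'eef_pos': array([ 0.21495249, -0.50589653,  0.40360439]), 'ee_rot': array([ 9.79888596e-01,  1.99541624e-01, -2.97777441e-04, -1.17980275e-03]), 'ft_force': array([ 0.51083668,  0.21155105, -0.53472037]), 'torque': array([ 0.02336356, -0.032726  ,  0.00961707]), 'grip_width': 0.08537694420949617}
scene 53.482916753500675 252.5709806338515 194.74287914040386 [-0.1193444  0.         0.         0.         0.       ] [0.81080836 0.53152492 1.25433168] [ 0.21633635  0.94933673 -0.22356541 -0.04446203] 1
parts_box [(0.88, [253.5, 235.8])]
lid_front [(0.94, [270.8, 213.3])]
clip_front_left_pad [(0.62, [293.9, 219.7])]
clip_front_right_pad [(0.52, [274.6, 198.7])]
clip_left_pad [(0.42, [278.9, 267.7])]
clip_right_pad [(0.47, [231.2, 192.4])]
frame []
cooler [(0.87, [214.6, 138.3])]
fan [(0.56, [327.2, 312.3])]
memory [(0.65, [299.4, 195.6])]
top 52.79492188825864 245.62516957910512 190.20774461248635 [0.02980724 0.         0.         0.         0.        ] [0.4102663  0.03795409 1.30949785] [ 0.70639144 -0.70522813  0.04371768 -0.04187106] 2
parts_box [(0.7, [222.5, 174.6])]
lid_front [(0.57, [222.1, 189.9])]
clip_front_left_pad [(0.73, [203.3, 208.3])]
clip_front_right_pad [(0.6, [240.5, 202.1])]
clip_left_pad [(0.64, [172.8, 172.0])]
clip_right_pad [(0.62, [268.4, 171.3])]
frame [(0.29, [353.2, 189.7])]
cooler [(0.55, [354.8, 186.8])]
fan [(0.72, [121.1, 198.9]), (0.54, [205.4, 204.6])]
memory [(0.63, [242.3, 240.4])]
```

View pics/scene0.png

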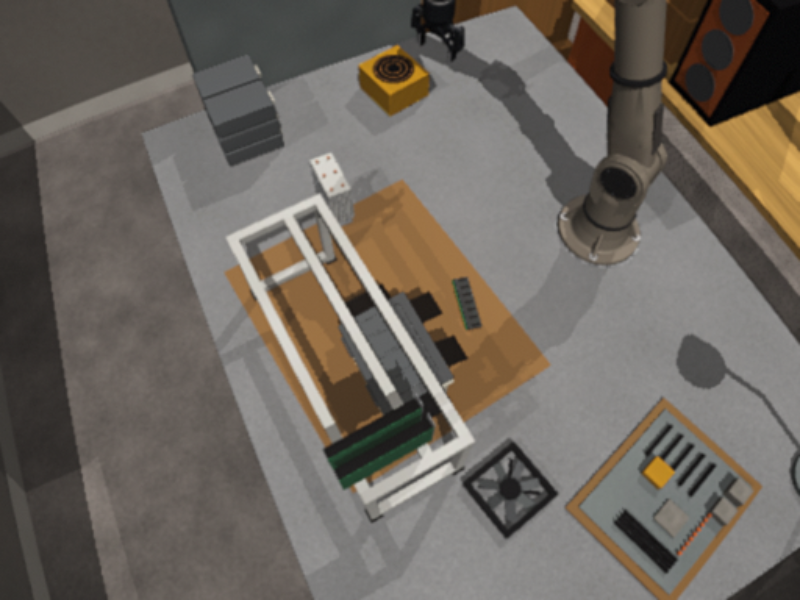

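View pics/top0.png

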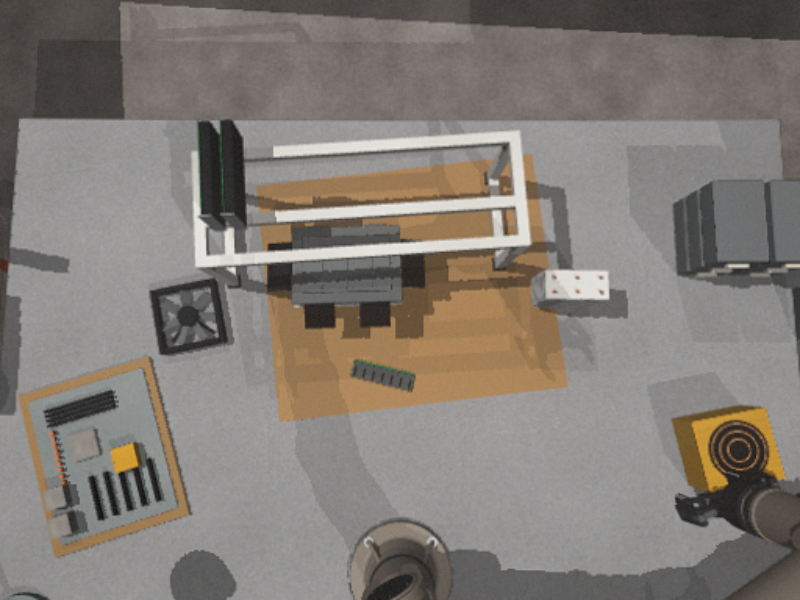

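```bash
cat > h.py <<'E'
from bench import *
import numpy as np,cv2
from scipy.spatial.transform import Rotation as R
def cam(f):
    h,w=f["depth"].shape;fl=h/2/np.tan(np.radians(f["fovy"])/2)
    return np.array([[fl,0,f["cx"]],[0,fl,f["cy"]],[0,0,1]]),np.array(f["distortion"],float)
def cloud(f):
    K,D=cam(f);h,w=f["depth"].shape
    u,v=np.meshgrid(np.arange(w),np.arange(h))
    n=cv2.undistortPoints(np.stack([u,v],-1).reshape(-1,1,2).astype(float),K,D).reshape(h,w,2)
    d=f["depth"];P=np.stack([n[...,0]*d,n[...,1]*d,d],-1)
    W=P@R.from_quat(f["orientation"]).as_matrix().T+np.array(f["eye"]);W[d==0]=np.nan
    return W
def proj(f,pts):
    K,D=cam(f);Rm=R.from_quat(f["orientation"]).as_matrix()
    pc=(np.atleast_2d(pts)-np.array(f["eye"]))@Rm
    return cv2.projectPoints(pc,np.zeros(3),np.zeros(3),K,D)[0].reshape(-1,2)
def ray_z(f,px,z):
    K,D=cam(f);n=cv2.undistortPoints(np.array([[px]],float),K,D).ravel()
    d=R.from_quat(f["orientation"]).as_matrix()@np.array([n[0],n[1],1]);e=np.array(f["eye"])
    return e+d*(z-e[2])/d[2]
E
python3 - <<'E'
from h import *
for n in("scene","top"):
    f=grab_frame(n);W=cloud(f)
    np.savez(f"{n}0.npz",W=W,img=f["img"])
    for k,z in[("parts_box",0),("lid_front",.115),("clip_front_left_pad",.1),("clip_front_right_pad",.1),("clip_left_pad",.1),("clip_right_pad",.1),("cooler",0),("fan",0),("memory",0)]:
        for d in pinpoint(f,k)[:1]:
            px=d["pixel"];c,r=np.round(px).astype(int);print(n,k,round(d["p"],2),"depthpt",W[r,c].round(3),"rayz",ray_z(f,px,z).round(3))
    # grid of crop
    if n=="top": c=f["img"][120:240,140:320]
    else: c=f["img"][110:320,120:320]
    cv2.imwrite(f"pics/{n}crop.png",cv2.resize(c[:,:,::-1],None,fx=3.5 if n=="scene" else 4.4,fy=3.5 if n=="scene" else 4.4,interpolation=cv2.INTER_CUBIC)[:600,:800])
f=None
E
```

```text
scene lid_front 0.72 depthpt [0.569 0.109 0.118] rayz [0.569 0.107 0.115]
scene clip_front_left_pad 0.76 depthpt [0.509 0.162 0.112] rayz [0.504 0.158 0.1  ]
scene clip_front_right_pad 0.56 depthpt [0.508 0.045 0.117] rayz [0.503 0.039 0.1  ]
scene clip_right_pad 0.53 depthpt [ 0.635 -0.04   0.097] rayz [ 0.634 -0.039  0.1  ]
scene cooler 0.82 depthpt [ 0.589 -0.278  0.069] rayz [ 0.574 -0.327  0.   ]
scene fan 0.84 depthpt [0.532 0.453 0.02 ] rayz [0.528 0.451 0.   ]
scene memory 0.57 depthpt [0.402 0.043 0.004] rayz [0.401 0.04  0.   ]
top parts_box 0.76 depthpt [0.6   0.106 0.116] rayz [0.62  0.112 0.   ]
top lid_front 0.73 depthpt [0.556 0.102 0.118] rayz [0.556 0.103 0.115]
top clip_front_left_pad 0.55 depthpt [0.501 0.164 0.107] rayz [0.501 0.166 0.1  ]
top clip_front_right_pad 0.73 depthpt [0.515 0.052 0.118] rayz [0.517 0.052 0.1  ]
top clip_left_pad 0.7 depthpt [0.602 0.243 0.231] rayz [0.625 0.267 0.1  ]
top clip_right_pad 0.6 depthpt [ 0.622 -0.03   0.101] rayz [ 0.623 -0.028  0.1  ]
top cooler 0.58 depthpt [ 0.56  -0.289  0.161] rayz [ 0.582 -0.336  0.   ]
top fan 0.58 depthpt [0.523 0.451 0.027] rayz [0.527 0.461 0.   ]
top memory 0.76 depthpt [0.405 0.043 0.011] rayz [0.406 0.042 0.   ]
```

View pics/scenecrop.png

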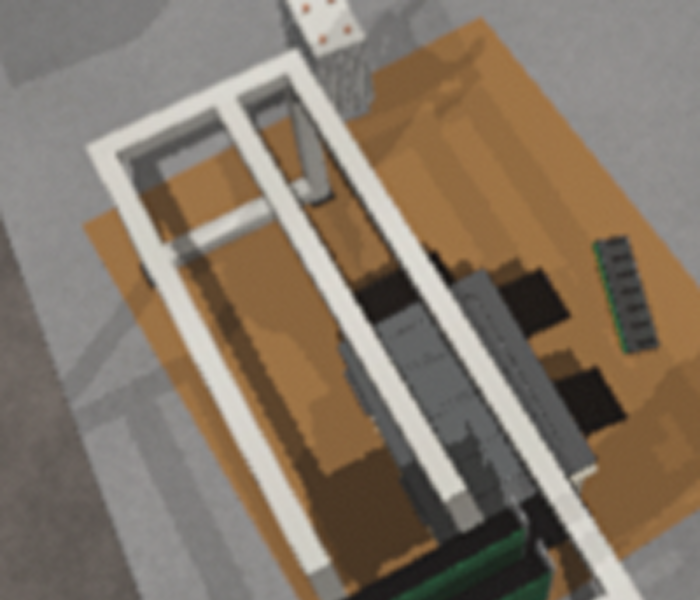

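View pics/topcrop.png

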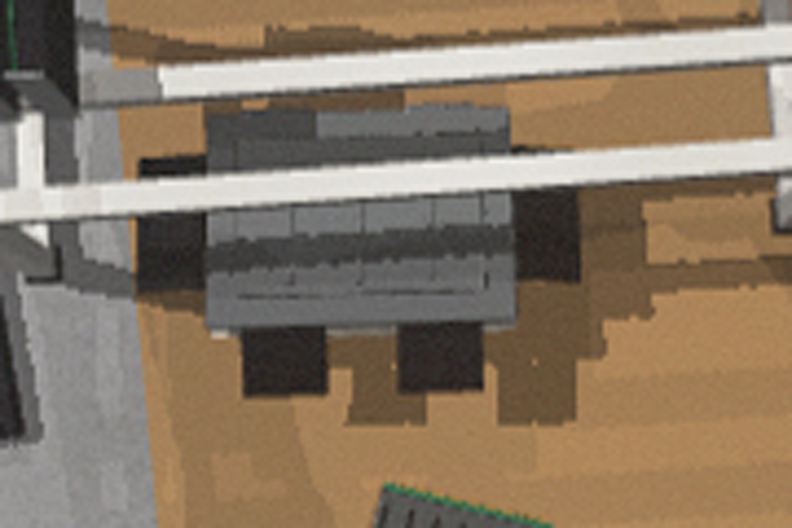

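Run:
```python
from h import *
from scipy.optimize import least_squares
a=np.load("top0.npz");b=np.load("scene0.npz")
for nm,z in(("top",a),("scene",b)):
    W=z["W"];I=z["img"].astype(int)
    m=(W[...,2]>.085)&(W[...,2]<.16)&(W[...,0]>.44)&(W[...,0]<.76)&(W[...,1]>-.12)&(W[...,1]<.32)
    P=W[m];C=I[m];br=C.mean(1)
    print(nm,m.sum(),np.percentile(br,[5,20,40,60,80,95]))
    lid=br>60
    L=P[lid];print("lid ext",np.percentile(L,[1,5,50,95,99],axis=0).round(4).tolist())
    A=np.c_[L[:,0],L[:,1],np.ones(len(L))];c=np.linalg.lstsq(A,L[:,2],rcond=None)[0];print("plane",c)
    bl=P[~lid];
    for q in sorted(bl[::6].round(3).tolist()): pass
    # clips by region
    for name,s in(("FL",(bl[:,0]<.54)&(bl[:,1]>.11)),("FR",(bl[:,0]<.54)&(bl[:,1]<.1)),("R",bl[:,1]<.0),("L",bl[:,1]>.23)):
        q=bl[s]
        if len(q)>8:
            A=np.c_[q[:,0],q[:,1],np.ones(len(q))];c=np.linalg.lstsq(A,q[:,2],rcond=None)[0]
            print(name,len(q),q.min(0).round(3),q.max(0).round(3),c.round(3))
    # rails
    m=(W[...,2]>.235)&(W[...,2]<.26)&(W[...,0]>.5)&(W[...,0]<.9)
    P=W[m];print("rail top pts",len(P))
    for y0 in np.arange(-.25,.45,.1):
        s=P[abs(P[:,1]-y0)<.01];xs=np.sort(s[:,0])
        gs=np.split(xs,np.where(np.diff(xs)>.02)[0]+1);print(round(y0,2),[(g[0].round(3),g[-1].round(3)) for g in gs if len(g)])
    print("y range",np.percentile(P[:,1],[0,1,99,100]).round(3))
```

```text
top 4165 [ 37.66666667  44.          69.33333333  91.66666667 107.33333333
 119.        ]
lid ext [[0.5081, 0.0024, 0.0897], [0.5467, 0.0118, 0.1008], [0.6092, 0.1114, 0.1161], [0.6962, 0.2108, 0.1232], [0.7037, 0.2207, 0.125]]
plane [-0.10296286 -0.00342378  0.17770786]
FL 268 [0.497 0.136 0.103] [0.54  0.192 0.126] [ 0.299  0.008 -0.043]
FR 258 [0.497 0.024 0.112] [0.54  0.083 0.125] [0.011 0.007 0.113]
R 297 [ 0.578 -0.046  0.092] [ 0.677 -0.     0.118] [-0.115  0.318  0.183]
L 264 [0.569 0.23  0.095] [0.667 0.27  0.12 ] [-0.121 -0.103  0.208]
rail top pts 5400
-0.25 []
-0.15 [(np.float64(0.628), np.float64(0.649)), (np.float64(0.702), np.float64(0.721)), (np.float64(0.825), np.float64(0.846))]
-0.05 [(np.float64(0.621), np.float64(0.643)), (np.float64(0.694), np.float64(0.715)), (np.float64(0.816), np.float64(0.838))]
0.05 [(np.float64(0.614), np.float64(0.634)), (np.float64(0.687), np.float64(0.709)), (np.float64(0.808), np.float64(0.829))]
0.15 [(np.float64(0.608), np.float64(0.628)), (np.float64(0.68), np.float64(0.702)), (np.float64(0.801), np.float64(0.827))]
0.25 [(np.float
[... 782 characters left out ...]
oat64(0.632), np.float64(0.653)), (np.float64(0.705), np.float64(0.726)), (np.float64(0.826), np.float64(0.847))]
-0.05 [(np.float64(0.625), np.float64(0.645)), (np.float64(0.699), np.float64(0.719)), (np.float64(0.819), np.float64(0.838))]
0.05 [(np.float64(0.617), np.float64(0.639)), (np.float64(0.691), np.float64(0.712)), (np.float64(0.814), np.float64(0.833))]
0.15 [(np.float64(0.611), np.float64(0.632)), (np.float64(0.684), np.float64(0.705)), (np.float64(0.806), np.float64(0.827))]
0.25 [(np.float64(0.604), np.float64(0.624)), (np.float64(0.678), np.float64(0.698)), (np.float64(0.799), np.float64(0.82))]
0.35 [(np.float64(0.597), np.float64(0.83))]
y range [-0.23  -0.22   0.378  0.383]
```

Run:
```python
from h import *
for nm in("top","scene"):
    z=np.load(nm+"0.npz");W=z["W"];br=z["img"].astype(int).mean(2)
    m=(W[...,2]>.1)&(W[...,2]<.14)&(W[...,0]>.5)&(W[...,0]<.76)&(W[...,1]>-.02)&(W[...,1]<.24)
    P=W[m];
    # lid plane + black/lid alike for front edge: use lid bright
    L=P[br[m]>55]
    pl=abs(L[:,2]-(.1787-.104*L[:,0]-.004*L[:,1]))<.006;L=L[pl]
    fe=[];
    for y in np.arange(.01,.21,.006):
        s=L[abs(L[:,1]-y)<.003]
        if len(s)>5: fe.append((np.sort(s[:,0])[1],y))
    fe=np.array(fe);c=np.polyfit(fe[:,1],fe[:,0],1);r=fe[:,0]-np.polyval(c,fe[:,1]);k=abs(r)<.004;c=np.polyfit(fe[k,1],fe[k,0],1)
    print(nm,"front x=%.4f*y+%.4f"%tuple(c),k.sum(),len(fe))
    for side in(1,-1):
        e=[]
        for x in np.arange(.55,.70,.006):
            s=L[abs(L[:,0]-x)<.003]
            if len(s)>5: e.append((x,np.sort(side*s[:,1])[-2]*side))
        e=np.array(e);med=np.median(e[:,1]);k=abs(e[:,1]-med)<.008;c=np.polyfit(e[k,0],e[k,1],1);print(" side",side,c.round(4),k.sum(),len(e),"at .62",np.polyval(c,.62).round(4))
    e=[]
    for y in np.arange(.01,.21,.006):
        s=L[abs(L[:,1]-y)<.003]
        if len(s)>5: e.append((y,np.sort(s[:,0])[-2]))
    e=np.array(e);print(" rear",e[::3].round(3).tolist())
```

```text
top front x=-0.0345*y+0.5502 30 34
 side 1 [0.0377 0.1944] 19 23 at .62 0.2178
 side -1 [ 0.0156 -0.006 ] 20 23 at .62 0.0037
 rear [[0.01, 0.702], [0.028, 0.699], [0.046, 0.701], [0.064, 0.702], [0.082, 0.701], [0.1, 0.699], [0.118, 0.699], [0.136, 0.692], [0.154, 0.699], [0.172, 0.699], [0.19, 0.696], [0.208, 0.695]]
scene front x=-0.0263*y+0.5538 29 34
 side 1 [0.0069 0.2107] 13 21 at .62 0.2149
 side -1 [-0.0084  0.0061] 16 21 at .62 0.0008
 rear [[0.01, 0.705], [0.028, 0.705], [0.046, 0.703], [0.064, 0.706], [0.082, 0.706], [0.1, 0.704], [0.118, 0.703], [0.136, 0.701], [0.154, 0.661], [0.172, 0.661], [0.19, 0.686], [0.208, 0.656]]
```

```bash
cat >> h.py <<'E'
BOX=np.array([.627,.110,0.]);YAW=.03
def b2w(p): 
    return BOX+R.from_euler('z',YAW).apply(np.asarray(p,float))
def ori(lean,tilt=0,yaw=YAW):
    # tilt>0: tip leads to -y (flange to +y)
    B=R.from_matrix(np.array([[1,0,0],[0,-1,0],[0,0,-1.]]).T)
    r=R.from_euler('y',-lean)*B
    r=R.from_euler('x',-tilt)*r
    return R.from_euler('z',yaw)*r
L=.173
def tcp(tip,o): return np.asarray(tip)-L*o.as_matrix()[:,2]
def cur():
    s=get_state();return np.array(s["eef_pos"]),R.from_quat(s["ee_rot"]),s
def rows(wps,p=None,o=None,step=.045,ang=.14):
    """wps: list of (tcp pos, R); prints rows"""
    if p is None: p,o,_=cur()
    out=[]
    for tp,to in wps:
        rv=(o.inv()*to).as_rotvec();n=max(1,int(np.ceil(max(np.linalg.norm(tp-p)/step,np.linalg.norm(rv)/ang))))
        for i in range(n):
            d=o.inv().apply((tp-p)/n)*1000;r=rv/n
            out.append({k:round(float(v),m) for k,v,m in zip(["x","y","z","ax","ay","az"],list(d)+list(r),[1]*3+[3]*3)})
            p=p+(tp-p0)/n if False else p+o.apply(d/1000); o=o*R.from_rotvec(r)
            # keep remaining fraction consistent
            if i<n-1: n_left=n-i-1
            rv_left=(o.inv()*to).as_rotvec()
            rv=rv_left*n/(n-i-1) if i<n-1 else rv
            tp=tp; 
            if i<n-1:
                # rescale so next (tp-p)/n equals remaining/(n_left)
                tp_=tp; tp=p+(tp_-p)*n/(n_left) if False else tp_
                seg=(tp_-p)/(n_left)
                # store
                tp=p+seg*n; 
                _final=tp_
                # recover final on next loop
                tp=p+seg*n
        p=p
    return out
E
python3 - <<'E'
import re
s=open('h.py').read()
i=s.index("def rows")
s=s[:i]+'''def rows(wps,p=None,o=None,step=.045,ang=.14):
    from scipy.spatial.transform import Slerp
    if p is None: p,o,_=cur()
    out=[]
    for tp,to in wps:
        tp=np.asarray(tp);a=np.linalg.norm((o.inv()*to).as_rotvec())
        n=max(1,int(np.ceil(max(np.linalg.norm(tp-p)/step,a/ang))))
        S=Slerp([0,1],R.concatenate([o,to]));p0=p
        for i in range(1,n+1):
            pn=p0+(tp-p0)*i/n;on=S(i/n)
            d=o.inv().apply(pn-p)*1000;r=(o.inv()*on).as_rotvec()
            out.append({k:float(round(v,m)) for k,v,m in zip(["x","y","z","ax","ay","az"],list(d)+list(r),[0]*3+[2]*3)})
            p,o=pn,on
    return out
def show(rs):
    for r in rs: print({k:v for k,v in r.items() if v})
'''
open('h.py','w').write(s)
E
python3 - <<'E'
from h import *
o=ori(.45)
for p in(b2w([-.084-.03,.0,.1]),): print(p)
w1=tcp([.48,.11,.24],o);print(w1)
W=np.load("top0.npz")["W"];P=W[(W[...,2]>.27)&(W[...,0]>.4)&(W[...,1]<.5)&(W[...,1]>.1)];print("cards",P.min(0),P.max(0))
show(rows([(w1,o)]))
E
```

```text
[0.5130513  0.10658051 0.1       ]
[0.40478482 0.10774287 0.39577735]
cards [0.65730071 0.2793716  0.27003255] [0.83271529 0.35032722 0.35378808]
{'x': 28.0, 'y': -33.0, 'z': 1.0, 'ax': -0.01, 'ay': 0.03, 'az': 0.02}
{'x': 27.0, 'y': -33.0, 'z': 1.0, 'ax': -0.01, 'ay': 0.03, 'az': 0.02}
{'x': 26.0, 'y': -34.0, 'z': 2.0, 'ax': -0.01, 'ay': 0.03, 'az': 0.02}
{'x': 25.0, 'y': -35.0, 'z': 2.0, 'ax': -0.01, 'ay': 0.03, 'az': 0.02}
{'x': 24.0, 'y': -35.0, 'z': 3.0, 'ax': -0.01, 'ay': 0.03, 'az': 0.02}
{'x': 23.0, 'y': -36.0, 'z': 3.0, 'ax': -0.01, 'ay': 0.03, 'az': 0.02}
{'x': 22.0, 'y': -36.0, 'z': 4.0, 'ax': -0.01, 'ay': 0.03, 'az': 0.02}
{'x': 21.0, 'y': -37.0, 'z': 4.0, 'ax': -0.01, 'ay': 0.03, 'az': 0.02}
{'x': 20.0, 'y': -38.0, 'z': 5.0, 'ax': -0.01, 'ay': 0.03, 'az': 0.02}
{'x': 19.0, 'y': -38.0, 'z': 5.0, 'ax': -0.01, 'ay': 0.03, 'az': 0.02}
{'x': 18.0, 'y': -39.0, 'z': 5.0, 'ax': -0.01, 'ay': 0.03, 'az': 0.02}
{'x': 17.0, 'y': -39.0, 'z': 6.0, 'ax': -0.01, 'ay': 0.03, 'az': 0.02}
{'x': 16.0, 'y': -39.0, 'z': 6.0, 'ax': -0.01, 'ay': 0.03, 'az': 0.02}
{'x': 15.0, 'y': -40.0, 'z': 6.0, 'ax': -0.01, 'ay': 0.03, 'az': 0.02}
{'x': 13.0, 'y': -40.0, 'z': 6.0, 'ax': -0.01, 'ay': 0.03, 'az': 0.02}
```

Request:
carry_out:
  increments:
    - {"x": 28, "y": -33, "z": 1, "ax": -0.01, "ay": 0.03, "az": 0.02, "claw": 0}
    - {"x": 27, "y": -33, "z": 1, "ax": -0.01, "ay": 0.03, "az": 0.02, "claw": 0}
    - {"x": 26, "y": -34, "z": 2, "ax": -0.01, "ay": 0.03, "az": 0.02, "claw": 0}
    - {"x": 25, "y": -35, "z": 2, "ax": -0.01, "ay": 0.03, "az": 0.02, "claw": 0}
    - {"x": 24, "y": -35, "z": 3, "ax": -0.01, "ay": 0.03, "az": 0.02, "claw": 0}
    - {"x": 23, "y": -36, "z": 3, "ax": -0.01, "ay": 0.03, "az": 0.02, "claw": 0}
    - {"x": 22, "y": -36, "z": 4, "ax": -0.01, "ay": 0.03, "az": 0.02, "claw": 0}
    - {"x": 21, "y": -37, "z": 4, "ax": -0.01, "ay": 0.03, "az": 0.02, "claw": 0}
    - {"x": 20, "y": -38, "z": 5, "ax": -0.01, "ay": 0.03, "az": 0.02, "claw": 0}
    - {"x": 19, "y": -38, "z": 5, "ax": -0.01, "ay": 0.03, "az": 0.02, "claw": 0}
    - {"x": 18, "y": -39, "z": 5, "ax": -0.01, "ay": 0.03, "az": 0.02, "claw": 0}
    - {"x": 17, "y": -39, "z": 6, "ax": -0.01, "ay": 0.03, "az": 0.02, "claw": 0}
    - {"x": 16, "y": -39, "z": 6, "ax": -0.01, "ay": 0.03, "az": 0.02, "claw": 0}
    - {"x": 15, "y": -40, "z": 6, "ax": -0.01, "ay": 0.03, "az": 0.02, "claw": 0}
    - {"x": 13, "y": -40, "z": 6, "ax": -0.01, "ay": 0.03, "az": 0.02, "claw": 0}

```text
t: 3.6
eef_pos: [0.3983, 0.1261, 0.3784]
ee_rot: [0.968, 0.036, 0.244, 0.036]
ft_force: [-0.1, -0.7, -1.0]
grip_width: 0.0001
```

Run:
```python
from h import *
p,o,s=cur();print(p,o.as_matrix()[:,2],"tip",p+L*o.as_matrix()[:,2],s["joints"].round(2))
oo=ori(.45);t=b2w([-.066,0,.15]);print(t)
show(rows([(tcp(t+[-.03,0,.04],oo),oo),(tcp(t,oo),oo)]))
```

```text
[0.39827071 0.12612203 0.3783987 ] [ 0.47484241 -0.05171469 -0.8785501 ] tip [0.48041845 0.11717539 0.22640953] [ 0.86 -0.18 -1.16  2.06  0.06  0.69 -1.87]
[0.5610297 0.1080203 0.15     ]
{'x': 17.0, 'y': 10.0, 'z': 29.0, 'ax': 0.03, 'ay': -0.02, 'az': 0.03}
{'x': 18.0, 'y': 11.0, 'z': 28.0, 'ax': 0.03, 'ay': -0.02, 'az': 0.03}
{'x': 5.0, 'z': 25.0}
{'x': 5.0, 'z': 25.0}
```

Request:
carry_out:
  increments:
    - {"x": 17, "y": 10, "z": 29, "ax": 0.03, "ay": -0.02, "az": 0.03}
    - {"x": 18, "y": 11, "z": 28, "ax": 0.03, "ay": -0.02, "az": 0.03}
    - {"x": 5, "z": 25}

```text
schema error: expected keys x, y, z, ax, ay, az, claw
```

Run:
```python
from h import *
p,o,s=cur();print(p,"tip",p+L*o.as_matrix()[:,2],s["joints"].round(2),s["ft_force"])
f=grab_frame("scene");cv2.imwrite("pics/s1.png",cv2.resize(f["img"][100:330,140:446][:,:,::-1],(798,600),interpolation=cv2.INTER_CUBIC))
f=grab_frame("top");cv2.imwrite("pics/t1.png",cv2.resize(f["img"][100:330,100:406][:,:,::-1],(798,600),interpolation=cv2.INTER_CUBIC))
```

```text
[0.39827071 0.12612203 0.3783987 ] tip [0.48041845 0.11717539 0.22640953] [ 0.86 -0.18 -1.16  2.06  0.06  0.69 -1.87] [-0.05176045 -0.68321262 -0.99976857]
```

Add to h.py:
```python
def show(rs,c=0):
    import json
    print("["+",\n".join(json.dumps({**{k:(int(v) if v==int(v) else v) for k,v in r.items()},"claw":c}) for r in rs)+"]")
def lims(j):
    lo=np.array([-2.7,-.3,-1.27,.12,-1.44,.2,-3.05]);hi=np.array([2.7,1.91,1.3,2.57,4.58,2.03,3.05])
    return np.minimum(j-lo,hi-j).round(2)
```

```text
(no output)
```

View pics/s1.png

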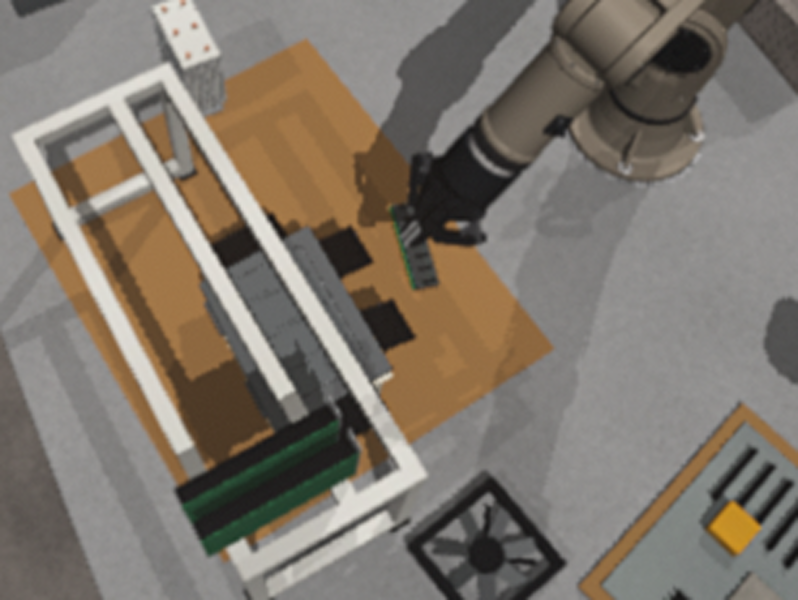

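View pics/t1.png

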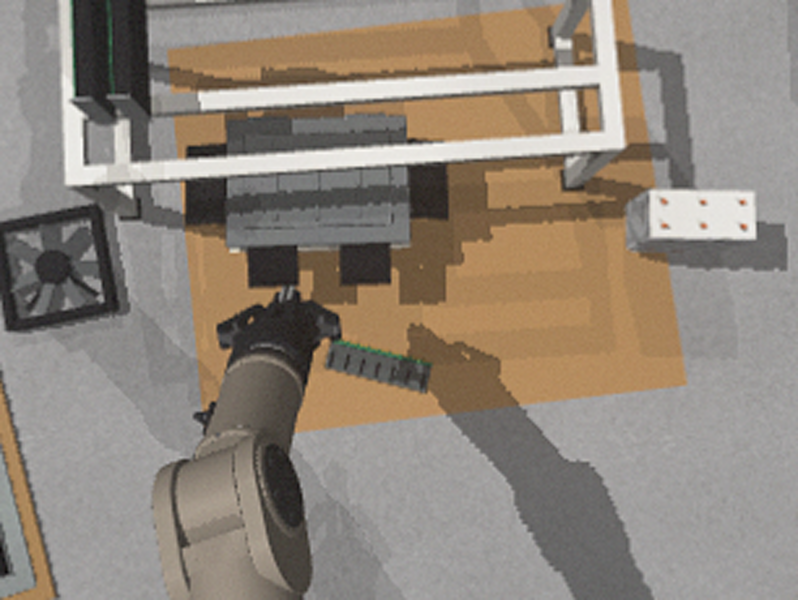

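Request:
carry_out:
  increments:
    - {"x": 17, "y": 10, "z": 29, "ax": 0.03, "ay": -0.02, "az": 0.03, "claw": 0}
    - {"x": 18, "y": 11, "z": 28, "ax": 0.03, "ay": -0.02, "az": 0.03, "claw": 0}
    - {"x": 5, "y": 0, "z": 25, "ax": 0, "ay": 0, "az": 0, "claw": 0}

```text
t: 4.0
eef_pos: [0.4643, 0.1175, 0.3345]
ee_rot: [0.972, 0.027, 0.232, 0.011]
ft_force: [-1.1, -0.4, 0.3]
grip_width: -0.0
```

Run:
```python
from h import *
p,o,s=cur();print(p,"tip",p+L*o.as_matrix()[:,2],s["joints"].round(2),lims(s["joints"]),s["ft_force"])
f=grab_frame("scene");cv2.imwrite("pics/s2.png",cv2.resize(f["img"][150:280,200:373][:,:,::-1],(798,600),interpolation=cv2.INTER_CUBIC))
oo=ori(.45);t=b2w([-.066,0,.13]);print(t)
show(rows([(tcp(t,oo),oo)]))
```

```text
[0.46431652 0.11750767 0.33451558] tip [0.54236678 0.11581442 0.180132  ] [ 0.69  0.23 -1.16  2.    0.65  0.71 -2.37] [2.01 0.53 0.11 0.57 2.09 0.51 0.68] [-1.05488986 -0.39370136  0.34961403]
[0.5610297 0.1080203 0.13     ]
[{"x": -1, "y": 6, "z": 25, "ax": 0.01, "ay": -0.01, "az": 0.02, "claw": 0},
{"x": 0, "y": 6, "z": 25, "ax": 0.01, "ay": -0.01, "az": 0.02, "claw": 0}]
```

View pics/s2.png

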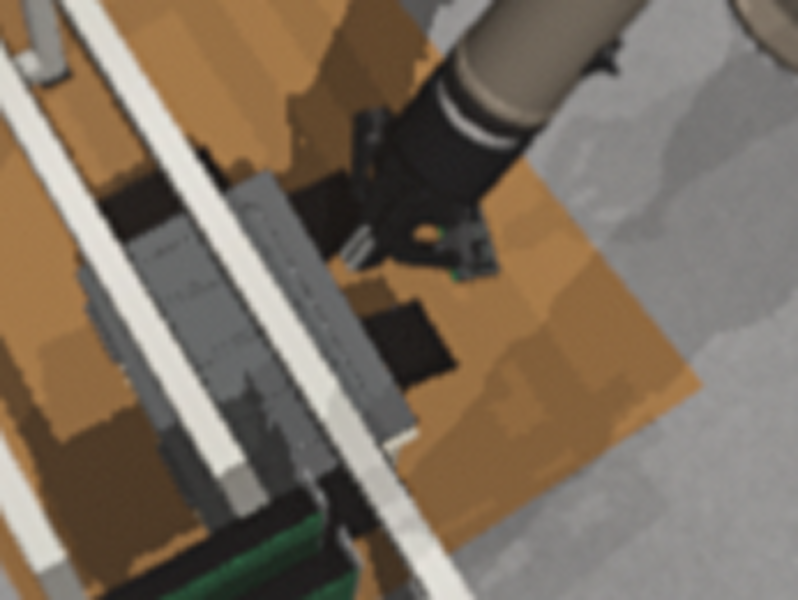

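Request:
carry_out:
  increments:
    - {"x": -1, "y": 6, "z": 25, "ax": 0.01, "ay": -0.01, "az": 0.02, "claw": 0}
    - {"x": 0, "y": 6, "z": 25, "ax": 0.01, "ay": -0.01, "az": 0.02, "claw": 0}

```text
t: 4.25
eef_pos: [0.4867, 0.1077, 0.2857]
ee_rot: [0.976, 0.012, 0.219, -0.005]
ft_force: [-0.2, -0.0, 0.1]
grip_width: 0.0
```

```bash
cat > st.py <<'E'
from h import *
p,o,s=cur();m=o.as_matrix();t=p+L*m[:,2]
print("tip",t.round(4),"tip in box",(R.from_euler('z',-YAW).apply(t-BOX)*1000).round(1),"z",m[:,2].round(3),"y",m[:,1].round(3),"\nj",s["joints"].round(2),lims(s["joints"]),"F",s["ft_force"].round(2),"t",s["t"])
E
python3 st.py
```

```text
tip [0.5606 0.1104 0.1293] tip in box [-66.3   2.4 129.3] z [ 0.427  0.016 -0.904] y [ 0.026 -1.    -0.005] 
j [ 0.58  0.35 -1.04  2.02  0.79  0.65 -2.49] [2.12 0.65 0.23 0.55 2.23 0.45 0.56] F [-0.24 -0.02  0.1 ] t 4.25
```

Request:
carry_out:
  increments:
    - {"x": -1.7, "y": 0, "z": 3.6, "ax": 0, "ay": 0, "az": 0, "claw": 0}
    - {"x": -1.7, "y": 0, "z": 3.6, "ax": 0, "ay": 0, "az": 0, "claw": 0}
    - {"x": -1.7, "y": 0, "z": 3.6, "ax": 0, "ay": 0, "az": 0, "claw": 0}

```text
t: 4.55
eef_pos: [0.4862, 0.1064, 0.2721]
ee_rot: [0.976, 0.011, 0.217, -0.005]
ft_force: [-0.6, -0.3, 0.8]
grip_width: 0.0002
```

```bash
python3 st.py
```

```text
tip [0.5595 0.1088 0.1155] tip in box [-67.5   0.8 115.5] z [ 0.424  0.014 -0.906] y [ 0.024 -1.    -0.004] 
j [ 0.55  0.37 -1.01  2.03  0.82  0.63 -2.52] [2.15 0.67 0.26 0.54 2.26 0.43 0.53] F [-0.56 -0.35  0.81] t 4.55
```

Request:
carry_out:
  increments:
    - {"x": -1.7, "y": 0, "z": 3.6, "ax": 0, "ay": 0, "az": 0, "claw": 0}
    - {"x": -1.7, "y": 0, "z": 3.6, "ax": 0, "ay": 0, "az": 0, "claw": 0}

```text
t: 4.75
eef_pos: [0.4859, 0.107, 0.2657]
ee_rot: [0.976, 0.012, 0.219, -0.004]
ft_force: [0.4, 0.1, 0.8]
grip_width: -0.0002
```

```bash
python3 st.py
```

```text
tip [0.5598 0.1093 0.1093] tip in box [-67.2   1.3 109.3] z [ 0.427  0.013 -0.904] y [ 0.025 -1.    -0.003] 
j [ 0.53  0.37 -0.99  2.04  0.85  0.61 -2.55] [2.17 0.67 0.28 0.53 2.29 0.41 0.5 ] F [0.4  0.09 0.83] t 4.75
```

Request:
carry_out:
  increments:
    - {"x": -1.7, "y": 0, "z": 3.6, "ax": 0, "ay": 0, "az": 0, "claw": 0}

```text
t: 4.85
eef_pos: [0.4858, 0.1072, 0.2621]
ee_rot: [0.975, 0.012, 0.22, -0.004]
ft_force: [0.0, -1.4, 1.4]
grip_width: -0.0001
```

Request:
carry_out:
  increments:
    - {"x": -1.7, "y": 0, "z": 3.6, "ax": 0, "ay": 0, "az": 0, "claw": 0}

```text
t: 4.95
eef_pos: [0.4859, 0.108, 0.2606]
ee_rot: [0.975, 0.013, 0.221, -0.002]
ft_force: [-31.6, -8.1, 51.5]
grip_width: 0.0
```

```bash
python3 st.py
```

```text
tip [0.5605 0.1096 0.1046] tip in box [-66.5   1.6 104.6] z [ 0.432  0.009 -0.902] y [ 0.025 -1.     0.002] 
j [ 0.51  0.38 -0.97  2.05  0.88  0.6  -2.58] [2.19 0.68 0.3  0.52 2.32 0.4  0.47] F [-31.56  -8.14  51.52] t 4.95
```

Request:
carry_out:
  increments:
    - {"x": 1, "y": 0, "z": -2, "ax": 0, "ay": 0, "az": 0, "claw": 0}
    - {"x": 12, "y": 0, "z": -26, "ax": 0, "ay": 0, "az": 0, "claw": 0}
    - {"x": -10, "y": 0, "z": -30, "ax": 0, "ay": 0, "az": 0, "claw": 0}
    - {"x": -10, "y": 0, "z": -30, "ax": 0, "ay": 0, "az": 0, "claw": 0}

```text
t: 5.35
eef_pos: [0.4412, 0.1078, 0.3383]
ee_rot: [0.975, 0.014, 0.22, -0.002]
ft_force: [0.2, -0.8, 2.0]
grip_width: 0.0001
```

```bash
python3 st.py
cat > look.py <<'E'
from h import *
import sys
tag=sys.argv[1]
for n,(r0,r1,c0,c1) in(("scene",(150,290,190,376)),("top",(130,250,130,290))):
    f=grab_frame(n);W=cloud(f);br=f["img"].astype(int).mean(2)
    cv2.imwrite(f"pics/{n[0]}{tag}.png",cv2.resize(f["img"][r0:r1,c0:c1][:,:,::-1],(800,600),interpolation=cv2.INTER_CUBIC))
    B=R.from_euler('z',-YAW).apply((W-BOX).reshape(-1,3)).reshape(W.shape)*1000
    np.savez(f"{n}_{tag}.npz",B=B,br=br)
    m=(abs(B[...,1])<105)&(B[...,0]>-78)&(B[...,0]<75)&(B[...,2]>92)&(B[...,2]<130)&(br>55)
    q=B[m]
    for it in range(3):
        A=np.c_[q,np.ones(len(q))][:,[0,1,3]];c=np.linalg.lstsq(A,q[:,2],rcond=None)[0];k=abs(q[:,2]-A@c)<6;q=q[k]
    print(n,"lid slope",c.round(3),len(q))
    bl=br<58
    for nm,cond in(("FL",(B[...,0]<-90)&(B[...,0]>-135)&(abs(B[...,1]-55)<27)),("FR",(B[...,0]<-90)&(B[...,0]>-135)&(abs(B[...,1]+55)<27)),("L",(B[...,1]>119)&(B[...,1]<162)&(abs(B[...,0])<47)),("R",(B[...,1]<-119)&(B[...,1]>-162)&(abs(B[...,0])<47))):
        q=B[cond&bl&(B[...,2]>40)&(B[...,2]<145)]
        if len(q)>10:
            out=-q[:,0]-84 if nm[0]=="F" else abs(q[:,1])-114
            c=np.polyfit(out,q[:,2],1);r=q[:,2]-np.polyval(c,out);k=abs(r)<5
            c=np.polyfit(out[k],q[k,2],1);print("  ",nm,len(q),"slope %.2f z0 %.1f angle~%.2f"%(c[0],c[1],np.pi/2+np.arctan(c[0])),"out max %.0f"%out.max())
        else: print("  ",nm,len(q))
E
python3 look.py 3
```

```text
tip [0.5155 0.1096 0.1821] tip in box [-111.5    2.9  182.1] z [ 0.429  0.01  -0.903] y [ 0.028 -1.     0.002] 
j [ 0.83  0.15 -1.24  2.04  0.47  0.68 -2.24] [1.87 0.45 0.03 0.53 1.91 0.48 0.81] F [ 0.18 -0.82  1.98] t 5.35
scene lid slope [ 1.30000e-02 -4.00000e-03  1.04964e+02] 1655
   FL 157 slope -0.47 z0 101.8 angle~1.13 out max 44
   FR 157 slope -0.12 z0 99.8 angle~1.45 out max 45
   L 106 slope -0.07 z0 98.7 angle~1.50 out max 43
   R 142 slope -0.32 z0 100.9 angle~1.26 out max 47
top lid slope [-6.00000e-03  2.00000e-03  1.04563e+02] 2477
   FL 134 slope -0.48 z0 103.2 angle~1.13 out max 42
   FR 194 slope -0.15 z0 101.1 angle~1.42 out max 47
   L 249 slope -0.09 z0 99.9 angle~1.48 out max 46
   R 215 slope -0.31 z0 98.9 angle~1.27 out max 41
```

```bash
cat >> h.py <<'E'
def fclip(a,yb,lean=.45,r=34,t=3.,gap=0,w=11.):
    xt=np.array([np.cos(lean),np.sin(lean)])  # box x,z
    n=np.array([-np.cos(a),np.sin(a)])
    C=np.array([-84.,97.])+r*np.array([-np.sin(a),-np.cos(a)])+(t+gap)*n
    # support corner towards -n
    s=-1 if (xt@n)>0 else 1
    tip=C-s*w*xt
    return tcp(b2w([tip[0]/1000,yb/1000,tip[1]/1000]),ori(lean))
E
python3 - <<'E'
from h import *
o=ori(.45)
wp=[(fclip(1.25,55,gap=14),o)]+[(fclip(a,55),o) for a in(1.1,.95,.8,.65,.5,.38)]
show(rows(wp))
E
```

```text
[{"x": -12, "y": -17, "z": 23, "ax": 0, "ay": 0, "az": 0, "claw": 0},
{"x": -12, "y": -17, "z": 23, "ax": 0, "ay": 0, "az": 0, "claw": 0},
{"x": -12, "y": -17, "z": 23, "ax": 0, "ay": 0, "az": 0, "claw": 0},
{"x": -25, "y": 0, "z": 19, "ax": 0, "ay": 0, "az": 0, "claw": 0},
{"x": 0, "y": 0, "z": 5, "ax": 0, "ay": 0, "az": 0, "claw": 0},
{"x": 1, "y": 0, "z": 5, "ax": 0, "ay": 0, "az": 0, "claw": 0},
{"x": 2, "y": 0, "z": 5, "ax": 0, "ay": 0, "az": 0, "claw": 0},
{"x": 2, "y": 0, "z": 5, "ax": 0, "ay": 0, "az": 0, "claw": 0},
{"x": 2, "y": 0, "z": 3, "ax": 0, "ay": 0, "az": 0, "claw": 0}]
```

```bash
sed -i 's/    s=-1 if (xt@n)>0 else 1/    s=1/' h.py
python3 - <<'E'
from h import *
o=ori(.45)
wp=[(fclip(1.25,55,gap=14,r=26),o)]+[(fclip(a,55,r=r),o) for a,r in((1.1,26),(.95,27),(.8,28),(.65,30),(.5,32),(.38,34),(.27,35))]
show(rows(wp))
E
```

```text
[{"x": -16, "y": -17, "z": 23, "ax": 0, "ay": 0, "az": 0, "claw": 0},
{"x": -16, "y": -17, "z": 23, "ax": 0, "ay": 0, "az": 0, "claw": 0},
{"x": -16, "y": -17, "z": 23, "ax": 0, "ay": 0, "az": 0, "claw": 0},
{"x": -2, "y": 0, "z": 18, "ax": 0, "ay": 0, "az": 0, "claw": 0},
{"x": -1, "y": 0, "z": 4, "ax": 0, "ay": 0, "az": 0, "claw": 0},
{"x": 0, "y": 0, "z": 4, "ax": 0, "ay": 0, "az": 0, "claw": 0},
{"x": -1, "y": 0, "z": 5, "ax": 0, "ay": 0, "az": 0, "claw": 0},
{"x": 0, "y": 0, "z": 5, "ax": 0, "ay": 0, "az": 0, "claw": 0},
{"x": 1, "y": 0, "z": 5, "ax": 0, "ay": 0, "az": 0, "claw": 0},
{"x": 2, "y": 0, "z": 4, "ax": 0, "ay": 0, "az": 0, "claw": 0}]
```

Request:
carry_out:
  increments:
    - {"x": -16, "y": -17, "z": 23, "ax": 0, "ay": 0, "az": 0, "claw": 0}
    - {"x": -16, "y": -17, "z": 23, "ax": 0, "ay": 0, "az": 0, "claw": 0}
    - {"x": -16, "y": -17, "z": 23, "ax": 0, "ay": 0, "az": 0, "claw": 0}

```text
t: 5.75
eef_pos: [0.4336, 0.1525, 0.2583]
ee_rot: [0.973, 0.003, 0.231, 0.004]
ft_force: [0.8, -0.5, 0.5]
grip_width: 0.0001
```

```bash
python3 st.py;  python3 - <<'E'
from h import *
o=ori(.45)
wp=[(fclip(1.25,55,gap=14,r=26),o)]+[(fclip(a,55,r=r),o) for a,r in((1.1,26),(.95,27),(.8,28),(.65,30),(.5,32),(.38,34),(.27,35))]
show(rows(wp))
E
```

```text
tip [0.5115 0.1516 0.1038] tip in box [-114.2   45.   103.8] z [ 0.45  -0.005 -0.893] y [ 0.005 -1.     0.008] 
j [ 0.39  0.29 -0.97  2.14  0.92  0.6  -2.79] [2.31 0.59 0.3  0.43 2.36 0.4  0.26] F [ 0.81 -0.54  0.46] t 5.75
[{"x": -8, "y": -7, "z": -1, "ax": 0.02, "ay": -0.02, "az": -0.02, "claw": 0},
{"x": -2, "y": 0, "z": 18, "ax": 0, "ay": 0, "az": 0, "claw": 0},
{"x": -1, "y": 0, "z": 4, "ax": 0, "ay": 0, "az": 0, "claw": 0},
{"x": 0, "y": 0, "z": 4, "ax": 0, "ay": 0, "az": 0, "claw": 0},
{"x": -1, "y": 0, "z": 5, "ax": 0, "ay": 0, "az": 0, "claw": 0},
{"x": 0, "y": 0, "z": 5, "ax": 0, "ay": 0, "az": 0, "claw": 0},
{"x": 1, "y": 0, "z": 5, "ax": 0, "ay": 0, "az": 0, "claw": 0},
{"x": 2, "y": 0, "z": 4, "ax": 0, "ay": 0, "az": 0, "claw": 0}]
```

Request:
carry_out:
  increments:
    - {"x": 5, "y": 0, "z": -20, "ax": 0, "ay": 0, "az": 0.14, "claw": 0}
    - {"x": 0, "y": 0, "z": -15, "ax": 0, "ay": 0, "az": 0.14, "claw": 0}

```text
t: 5.95
eef_pos: [0.4188, 0.1578, 0.2836]
ee_rot: [0.966, -0.128, 0.221, -0.031]
ft_force: [0.4, 0.3, 0.2]
grip_width: 0.0003
```

```bash
python3 st.py
```

```text
tip [0.4939 0.1583 0.1278] tip in box [-131.6   52.3  127.8] z [ 0.434  0.003 -0.901] y [-0.234 -0.965 -0.116] 
j [ 0.43  0.21 -1.01  2.13  0.73  0.62 -2.91] [2.27 0.51 0.26 0.44 2.17 0.42 0.14] F [0.41 0.26 0.18] t 5.95
```

```bash
cat >> h.py <<'E'
_ori0=ori
def ori(lean,tilt=0,yaw=YAW,turn=-np.pi/2): return _ori0(lean,tilt,yaw)*R.from_euler('z',turn)
def fclip(a,yb,lean=.45,r=34,t=3.,gap=0,w=12.):
    xt=np.array([np.cos(lean),np.sin(lean)]);n=np.array([-np.cos(a),np.sin(a)])
    C=np.array([-84.,97.])+r*np.array([-np.sin(a),-np.cos(a)])+(t+gap)*n
    tip=C-w*xt
    return tcp(b2w([tip[0]/1000,yb/1000,tip[1]/1000]),ori(lean))
E
python3 - <<'E'
from h import *
o=ori(.45)
show(rows([(tcp(b2w([-.130,.055,.125]),o),o)]))
E
```

```text
[{"x": 0, "y": 0, "z": 0, "ax": 0, "ay": 0, "az": -0.13, "claw": 0},
{"x": 0, "y": 0, "z": 0, "ax": 0, "ay": 0, "az": -0.13, "claw": 0},
{"x": 0, "y": 0, "z": 0, "ax": 0, "ay": 0, "az": -0.13, "claw": 0},
{"x": 0, "y": 0, "z": 0, "ax": 0, "ay": 0, "az": -0.13, "claw": 0},
{"x": 0, "y": 0, "z": 0, "ax": 0, "ay": 0, "az": -0.13, "claw": 0},
{"x": 0, "y": 0, "z": 0, "ax": 0, "ay": 0, "az": -0.13, "claw": 0},
{"x": 0, "y": 0, "z": 0, "ax": 0, "ay": 0, "az": -0.13, "claw": 0},
{"x": 0, "y": 0, "z": 0, "ax": 0, "ay": 0, "az": -0.13, "claw": 0},
{"x": 0, "y": 0, "z": 0, "ax": 0, "ay": 0, "az": -0.13, "claw": 0},
{"x": 0, "y": 0, "z": 0, "ax": 0, "ay": 0, "az": -0.13, "claw": 0},
{"x": 0, "y": 0, "z": 0, "ax": 0, "ay": 0, "az": -0.13, "claw": 0},
{"x": 0, "y": 0, "z": 0, "ax": 0, "ay": 0, "az": -0.13, "claw": 0},
{"x": 0, "y": 0, "z": 0, "ax": 0, "ay": 0, "az": -0.13, "claw": 0},
{"x": 0, "y": 0, "z": 0, "ax": 0, "ay": 0, "az": -0.13, "claw": 0}]
```

Request:
carry_out:
  increments:
    - {"x": 0, "y": 0, "z": 0, "ax": 0, "ay": 0, "az": -0.13, "claw": 0}
    - {"x": 0, "y": 0, "z": 0, "ax": 0, "ay": 0, "az": -0.13, "claw": 0}
    - {"x": 0, "y": 0, "z": 0, "ax": 0, "ay": 0, "az": -0.13, "claw": 0}
    - {"x": 0, "y": 0, "z": 0, "ax": 0, "ay": 0, "az": -0.13, "claw": 0}
    - {"x": 0, "y": 0, "z": 0, "ax": 0, "ay": 0, "az": -0.13, "claw": 0}
    - {"x": 0, "y": 0, "z": 0, "ax": 0, "ay": 0, "az": -0.13, "claw": 0}
    - {"x": 0, "y": 0, "z": 0, "ax": 0, "ay": 0, "az": -0.13, "claw": 0}
    - {"x": 0, "y": 0, "z": 0, "ax": 0, "ay": 0, "az": -0.13, "claw": 0}
    - {"x": 0, "y": 0, "z": 0, "ax": 0, "ay": 0, "az": -0.13, "claw": 0}
    - {"x": 0, "y": 0, "z": 0, "ax": 0, "ay": 0, "az": -0.13, "claw": 0}
    - {"x": 0, "y": 0, "z": 0, "ax": 0, "ay": 0, "az": -0.13, "claw": 0}
    - {"x": 0, "y": 0, "z": 0, "ax": 0, "ay": 0, "az": -0.13, "claw": 0}
    - {"x": 0, "y": 0, "z": 0, "ax": 0, "ay": 0, "az": -0.13, "claw": 0}
    - {"x": 0, "y": 0, "z": 0, "ax": 0, "ay": 0, "az": -0.13, "claw": 0}

```text
t: 7.35
eef_pos: [0.4207, 0.1631, 0.2718]
ee_rot: [0.664, 0.715, 0.154, 0.156]
ft_force: [0.1, -0.5, -0.0]
grip_width: 0.0
```

```bash
python3 st.py;  cat > pf.py <<'E'
from h import *
import sys
y=float(sys.argv[1]);o=ori(.45)
A=[tuple(map(float,q.split(','))) for q in sys.argv[2:]]
show(rows([(fclip(a,y,r=r,gap=g),o) for a,r,g in A]))
E
python3 pf.py 55 1.25,26,14 1.1,26,0 .95,27,0 .8,28,0 .65,30,0 .5,32,0 .38,34,0 .27,35,0
```

```text
tip [0.4947 0.1655 0.1154] tip in box [-130.6   59.5  115.4] z [ 0.427  0.014 -0.904] y [0.901 0.071 0.427] 
j [ 0.58  0.35 -1.24  2.13  0.94  0.71 -1.19] [2.12 0.65 0.03 0.44 2.38 0.51 1.86] F [ 0.13 -0.52 -0.05] t 7.35
[{"x": -4, "y": -3, "z": 17, "ax": -0.01, "ay": 0, "az": 0.04, "claw": 0},
{"x": 0, "y": -2, "z": 18, "ax": 0, "ay": 0, "az": 0, "claw": 0},
{"x": 0, "y": -1, "z": 4, "ax": 0, "ay": 0, "az": 0, "claw": 0},
{"x": 0, "y": 0, "z": 4, "ax": 0, "ay": 0, "az": 0, "claw": 0},
{"x": 0, "y": -1, "z": 5, "ax": 0, "ay": 0, "az": 0, "claw": 0},
{"x": 0, "y": 0, "z": 5, "ax": 0, "ay": 0, "az": 0, "claw": 0},
{"x": 0, "y": 1, "z": 5, "ax": 0, "ay": 0, "az": 0, "claw": 0},
{"x": 0, "y": 2, "z": 4, "ax": 0, "ay": 0, "az": 0, "claw": 0}]
```

Request:
carry_out:
  increments:
    - {"x": -4, "y": -3, "z": 17, "ax": -0.01, "ay": 0, "az": 0.04, "claw": 0}
    - {"x": 0, "y": -2, "z": 16, "ax": 0, "ay": 0, "az": 0, "claw": 0}
    - {"x": 0, "y": -1, "z": 4, "ax": 0, "ay": 0, "az": 0, "claw": 0}
    - {"x": 0, "y": 0, "z": 4, "ax": 0, "ay": 0, "az": 0, "claw": 0}

```text
t: 7.75
eef_pos: [0.435, 0.161, 0.2286]
ee_rot: [0.675, 0.702, 0.162, 0.155]
ft_force: [-0.5, -0.3, 1.3]
grip_width: 0.0
```

```bash
python3 st.py;python3 pf.py 55 .65,30,0 .5,32,0 .38,34,0 .27,35,0; python3 look.py 4
```

```text
tip [0.5105 0.1641 0.073 ] tip in box [-114.8   57.6   73. ] z [ 0.437  0.018 -0.899] y [0.899 0.035 0.437] 
j [ 0.43  0.43 -1.08  2.16  1.13  0.65 -1.38] [2.27 0.73 0.19 0.41 2.57 0.45 1.67] F [-0.54 -0.35  1.3 ] t 7.75
[{"x": -2, "y": -2, "z": 3, "ax": 0, "ay": 0, "az": 0.01, "claw": 0},
{"x": 0, "y": 0, "z": 5, "ax": 0, "ay": 0, "az": 0, "claw": 0},
{"x": 0, "y": 1, "z": 5, "ax": 0, "ay": 0, "az": 0, "claw": 0},
{"x": 0, "y": 2, "z": 4, "ax": 0, "ay": 0, "az": 0, "claw": 0}]
scene lid slope [ 1.30000e-02 -4.00000e-03  1.04986e+02] 1575
   FL 139 slope 1.13 z0 70.2 angle~2.42 out max 50
   FR 160 slope -0.15 z0 100.5 angle~1.43 out max 45
   L 105 slope -0.09 z0 99.0 angle~1.48 out max 43
   R 143 slope -0.33 z0 101.2 angle~1.25 out max 47
top lid slope [-8.00000e-03  0.00000e+00  1.04465e+02] 2456
   FL 94 slope 0.64 z0 77.8 angle~2.14 out max 49
   FR 224 slope -0.13 z0 100.5 angle~1.44 out max 47
   L 244 slope -0.09 z0 100.2 angle~1.48 out max 46
   R 217 slope -0.30 z0 98.7 angle~1.28 out max 41
```

View pics/s4.png

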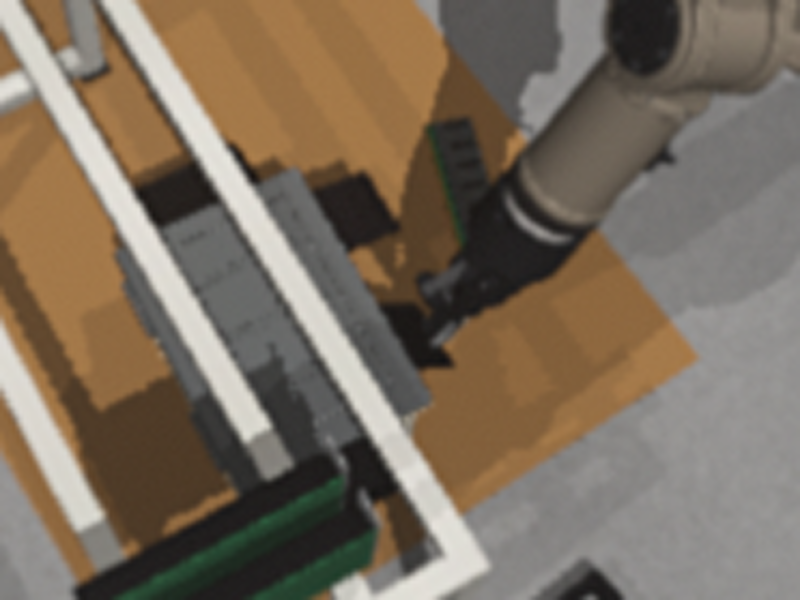

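Request:
carry_out:
  increments:
    - {"x": -2, "y": -1, "z": 3, "ax": 0, "ay": 0, "az": 0.01, "claw": 0}
    - {"x": 0, "y": 0, "z": 5, "ax": 0, "ay": 0, "az": 0, "claw": 0}
    - {"x": 0, "y": 2, "z": 4, "ax": 0, "ay": 0, "az": 0, "claw": 0}

```text
t: 8.15
eef_pos: [0.4414, 0.16, 0.219]
ee_rot: [0.679, 0.699, 0.164, 0.154]
ft_force: [-0.8, 0.4, 1.4]
grip_width: -0.0002
```

```bash
python3 st.py;python3 pf.py 55 .38,34,0 .27,35,0 .1,36,0
```

```text
tip [0.5173 0.1634 0.0636] tip in box [-108.    56.7   63.6] z [ 0.439  0.02  -0.898] y [0.898 0.024 0.439] 
j [ 0.41  0.45 -1.04  2.15  1.17  0.64 -1.42] [2.29 0.75 0.23 0.42 2.61 0.44 1.63] F [-0.81  0.37  1.45] t 8.15
[{"x": -1, "y": -2, "z": 1, "ax": 0, "ay": -0.01, "az": 0, "claw": 0},
{"x": 0, "y": 2, "z": 4, "ax": 0, "ay": 0, "az": 0, "claw": 0},
{"x": 0, "y": 4, "z": 5, "ax": 0, "ay": 0, "az": 0, "claw": 0}]
```

Request:
carry_out:
  increments:
    - {"x": 0, "y": 1.2, "z": 2.2, "ax": 0, "ay": 0, "az": 0, "claw": 0}
    - {"x": 0, "y": 1.2, "z": 2.2, "ax": 0, "ay": 0, "az": 0, "claw": 0}

```text
t: 8.35
eef_pos: [0.4459, 0.1602, 0.216]
ee_rot: [0.679, 0.699, 0.164, 0.155]
ft_force: [-6.6, -0.4, 9.1]
grip_width: -0.0001
```

Request:
carry_out:
  increments:
    - {"x": 0, "y": 1.8, "z": 0.9, "ax": 0, "ay": 0, "az": 0, "claw": 0}

```text
t: 8.45
eef_pos: [0.4468, 0.1604, 0.2157]
ee_rot: [0.679, 0.699, 0.163, 0.154]
ft_force: [-12.3, -2.2, 11.7]
grip_width: -0.0001
```

Request:
carry_out:
  increments:
    - {"x": 0, "y": 1.8, "z": 0.9, "ax": 0, "ay": 0, "az": 0, "claw": 0}

```text
t: 8.55
eef_pos: [0.4475, 0.1608, 0.2155]
ee_rot: [0.679, 0.699, 0.162, 0.154]
ft_force: [-10.6, -2.8, 12.2]
grip_width: -0.0002
```

```bash
python3 st.py
```

```text
tip [0.5228 0.1637 0.0598] tip in box [-102.5   56.8   59.8] z [ 0.436  0.017 -0.9  ] y [0.9   0.026 0.436] 
j [ 0.4   0.47 -1.03  2.14  1.18  0.65 -1.43] [2.3  0.77 0.24 0.43 2.62 0.45 1.62] F [-10.62  -2.8   12.18] t 8.55
```

Request:
carry_out:
  increments:
    - {"x": 0, "y": 0.9, "z": -1.8, "ax": 0, "ay": 0, "az": 0, "claw": 0}

```text
t: 8.65
eef_pos: [0.4467, 0.1608, 0.2171]
ee_rot: [0.679, 0.7, 0.161, 0.154]
ft_force: [-1.0, 0.5, 0.2]
grip_width: -0.0004
```

Request:
carry_out:
  increments:
    - {"x": 0, "y": 1.2, "z": -0.3, "ax": 0, "ay": 0, "az": 0, "claw": 0}

```text
t: 8.75
eef_pos: [0.447, 0.1607, 0.2174]
ee_rot: [0.679, 0.7, 0.16, 0.153]
ft_force: [-3.1, 0.6, 0.2]
grip_width: -0.0
```

```bash
python3 st.py; python3 look.py 5
```

```text
tip [0.5218 0.1636 0.0615] tip in box [-103.5   56.7   61.5] z [ 0.433  0.016 -0.901] y [0.901 0.027 0.433] 
j [ 0.4   0.47 -1.04  2.14  1.17  0.65 -1.41] [2.3  0.77 0.23 0.43 2.61 0.45 1.64] F [-3.13  0.62  0.24] t 8.75
scene lid slope [ 9.00000e-03 -4.00000e-03  1.04839e+02] 1549
   FL 82 slope 0.92 z0 88.6 angle~2.32 out max 51
   FR 164 slope -0.18 z0 101.4 angle~1.40 out max 45
   L 107 slope -0.07 z0 98.8 angle~1.50 out max 44
   R 145 slope -0.30 z0 100.6 angle~1.28 out max 46
top lid slope [-8.00000e-03  2.00000e-03  1.04515e+02] 2477
   FL 62 slope 1.81 z0 65.3 angle~2.64 out max 41
   FR 220 slope -0.17 z0 101.2 angle~1.41 out max 47
   L 248 slope -0.05 z0 99.1 angle~1.52 out max 46
   R 214 slope -0.33 z0 99.5 angle~1.25 out max 41
```

View pics/s5.png

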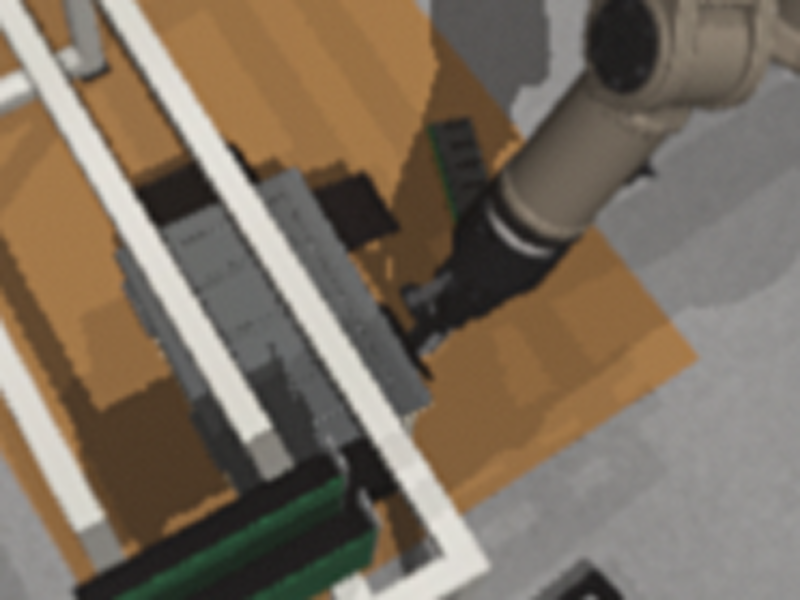

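Request:
carry_out:
  increments:
    - {"x": 0, "y": 1.8, "z": 0.8, "ax": 0, "ay": 0, "az": 0, "claw": 0}

```text
t: 8.95
eef_pos: [0.448, 0.1609, 0.2171]
ee_rot: [0.679, 0.7, 0.16, 0.153]
ft_force: [-13.0, -2.0, 11.9]
grip_width: -0.0001
```

Request:
carry_out:
  increments:
    - {"x": 0, "y": 1.8, "z": 0.6, "ax": 0, "ay": 0, "az": 0, "claw": 0}

```text
t: 9.05
eef_pos: [0.4485, 0.1612, 0.2171]
ee_rot: [0.679, 0.7, 0.158, 0.153]
ft_force: [-12.4, -2.3, 12.0]
grip_width: -0.0001
```

Request:
carry_out:
  increments:
    - {"x": 0, "y": 1.8, "z": 0.6, "ax": 0, "ay": 0, "az": 0, "claw": 0}

```text
t: 9.15
eef_pos: [0.4489, 0.1614, 0.2172]
ee_rot: [0.679, 0.701, 0.157, 0.153]
ft_force: [-13.1, -1.6, 13.0]
grip_width: -0.0
```

```bash
python3 st.py
```

```text
tip [0.5229 0.1636 0.0608] tip in box [-102.5   56.7   60.8] z [ 0.427  0.013 -0.904] y [0.904 0.029 0.428] 
j [ 0.4   0.48 -1.04  2.13  1.16  0.66 -1.4 ] [2.3  0.78 0.23 0.44 2.6  0.46 1.65] F [-13.07  -1.63  13.02] t 9.15
```

Run:
```python
from h import *
p,o,s=cur();F=s["ft_force"];T=s["torque"];m=o.as_matrix()
print(F,T, "tool F",m.T@F,"tool T",m.T@T)
Ft=m.T@F;Tt=m.T@T
# contact in tool yz-plane: Tx = y*Fz - z*Fy ; candidate along z
for z in(.173,.168,.16,.15): print(z,"y=",(Tt[0]+z*Ft[1])/Ft[2])
B=np.load("top_5.npz");b=B["B"];br=B["br"]
q=b[(abs(b[...,1]-35)<8)&(b[...,0]<-78)&(b[...,0]>-135)&(b[...,2]>40)];print(q[::2].round(0).tolist()[:30])
B=np.load("scene_5.npz");b=B["B"]
q=b[(abs(b[...,1]-75)<10)&(b[...,0]<-78)&(b[...,0]>-135)&(b[...,2]>35)];print(q[::2].round(0).tolist()[:40])
```

```text
[-13.07208362  -1.62868245  13.02403401] [-0.38817632  1.69568378 -0.23901407] tool F [ -1.22772578  -6.28868245 -17.38109896] tool T [ 1.70726781 -0.40404917  0.07164476]
0.173 y= -0.03563213967632088
0.168 y= -0.037441197454789535
0.16 y= -0.040335689900339394
0.15 y= -0.04395380545727671
[[-78.0, 42.0, 106.0], [-80.0, 43.0, 99.0], [-81.0, 36.0, 105.0], [-81.0, 30.0, 102.0], [-83.0, 40.0, 97.0], [-84.0, 33.0, 104.0], [-87.0, 43.0, 100.0], [-87.0, 36.0, 101.0], [-87.0, 30.0, 101.0], [-90.0, 43.0, 101.0], [-90.0, 36.0, 101.0], [-90.0, 30.0, 96.0], [-93.0, 40.0, 94.0], [-93.0, 34.0, 93.0], [-93.0, 28.0, 90.0], [-95.0, 38.0, 82.0], [-95.0, 31.0, 86.0], [-97.0, 42.0, 78.0], [-97.0, 36.0, 71.0], [-97.0, 29.0, 73.0], [-99.0, 39.0, 66.0], [-100.0, 33.0, 66.0], [-99.0, 27.0, 60.0], [-102.0, 40.0, 57.0], [-102.0, 34.0, 59.0], [-103.0, 27.0, 60.0], [-132.0, 40.0, 195.0], [-129.0, 38.0, 158.0], [-135.0, 38.0, 196.0]]
[[-133.0, 65.0, 210.0], [-131.0, 68.0, 209.0], [-130.0, 66.0, 199.0], [-133.0, 71.0, 206.0], [-129.0, 69.0, 198.0], [-134.0, 72.0, 200.0], [-131.0, 71.0, 192.0], [-134.0, 65.0, 169.0], [-134.0, 78.0, 195.0], [-133.0, 67.0, 167.0], [-130.0, 67.0, 161.0], [-134.0, 72.0, 167.0], [-128.0, 67.0, 156.0], [-131.0, 72.0, 164.0], [-116.0, 66.0, 160.0], [-127.0, 72.0, 160.0], [-123.0, 69.0, 148.0], [-127.0, 74.0, 154.0], [-91.0, 65.0, 169.0], [-99.0, 65.0, 160.0], [-128.0, 70.0, 138.0], [-88.0, 66.0, 166.0], [-96.0, 65.0, 156.0], [-120.0, 70.0, 138.0], [-128.0, 71.0, 132.0], [-88.0, 66.0, 157.0], [-96.0, 66.0, 149.0], [-116.0, 67.0, 129.0], [-125.0, 71.0, 126.0], [-92.0, 67.0, 147.0], [-101.0, 66.0, 133.0], [-117.0, 66.0, 117.0], [-126.0, 66.0, 104.0], [-90.0, 66.0, 138.0], [-98.0, 65.0, 127.0], [-106.0, 66.0, 120.0], [-114.0, 66.0, 112.0], [-126.0, 67.0, 98.0], [-99.0, 65.0, 118.0], [-110.0, 67.0, 108.0]]
```

Request:
carry_out:
  increments:
    - {"x": 0, "y": -1, "z": -2, "ax": 0, "ay": 0, "az": 0, "claw": 0}

```text
t: 9.25
eef_pos: [0.4471, 0.1614, 0.2186]
ee_rot: [0.679, 0.701, 0.157, 0.153]
ft_force: [-0.5, 0.5, -0.8]
grip_width: -0.0
```

```bash
cat > wr.py <<'E'
from h import *
p,o,s=cur();F=s["ft_force"];T=s["torque"];m=o.as_matrix()
print("F",F.round(2),"T",T.round(3), "tool F",(m.T@F).round(2),"tool T",(m.T@T).round(3))
E
python3 st.py; python3 wr.py
```

```text
tip [0.521  0.1635 0.0622] tip in box [-104.4   56.7   62.2] z [ 0.427  0.012 -0.904] y [0.904 0.029 0.427] 
j [ 0.4   0.47 -1.04  2.13  1.16  0.66 -1.4 ] [2.3  0.77 0.23 0.44 2.6  0.46 1.65] F [-0.48  0.47 -0.82] t 9.25
F [-0.48  0.47 -0.82] T [0.012 0.519 0.032] tool F [ 0.48 -0.77  0.55] tool T [ 0.518  0.039 -0.017]
```

Request:
carry_out:
  increments:
    - {"x": 0, "y": -3, "z": -6, "ax": 0, "ay": 0, "az": 0, "claw": 0}

```text
t: 9.35
eef_pos: [0.4424, 0.161, 0.2229]
ee_rot: [0.679, 0.701, 0.157, 0.153]
ft_force: [1.1, -0.2, 0.2]
grip_width: 0.0002
```

```bash
python3 st.py; python3 wr.py
python3 - <<'E'
from h import *
for n in("top","scene"):
    f=grab_frame(n);W=cloud(f)
    B=R.from_euler('z',-YAW).apply((W-BOX).reshape(-1,3)).reshape(W.shape)*1000
    c,r=proj(f,[b2w([-.11,.055,.08])])[0].astype(int)
    I=f["img"][r-35:r+40,c-50:c+50][:,:,::-1]
    cv2.imwrite(f"pics/{n[0]}6.png",cv2.resize(I,(800,600),interpolation=cv2.INTER_CUBIC))
E
```

```text
tip [0.5164 0.1632 0.0666] tip in box [-109.    56.5   66.6] z [ 0.428  0.012 -0.904] y [0.903 0.029 0.428] 
j [ 0.42  0.45 -1.06  2.14  1.14  0.66 -1.39] [2.28 0.75 0.21 0.43 2.58 0.46 1.66] F [ 1.12 -0.16  0.16] t 9.35
F [ 1.12 -0.16  0.16] T [-0.013  0.437 -0.037] tool F [-0.19  1.07  0.33] tool T [ 0.437 -0.015  0.033]
```

View pics/s6.png

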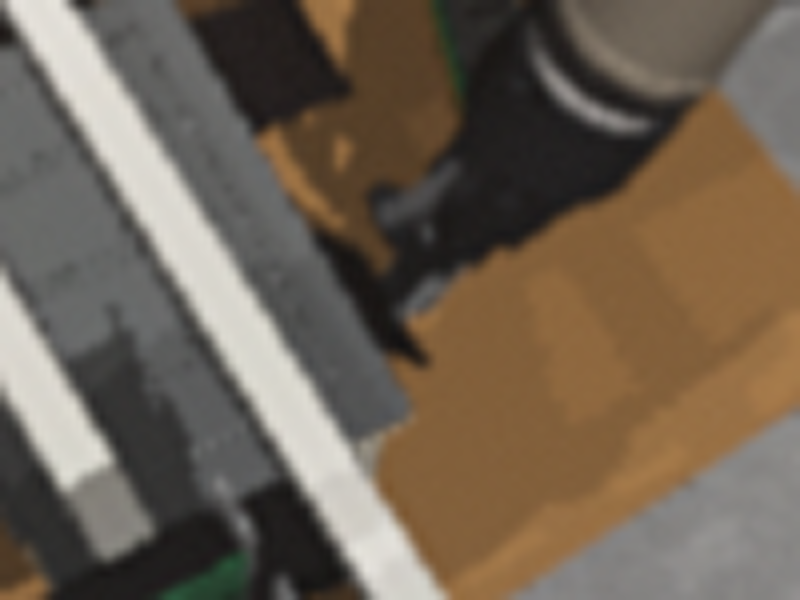

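View pics/t6.png

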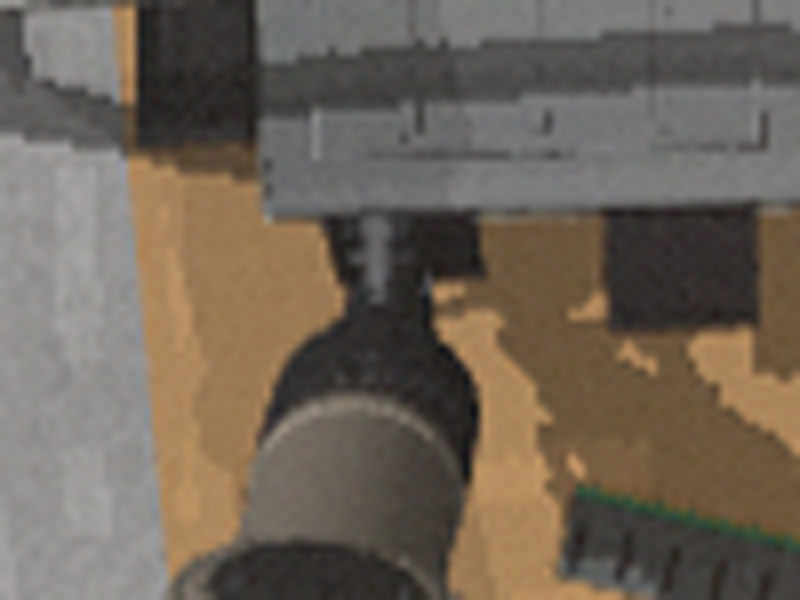

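Request:
carry_out:
  increments:
    - {"x": 0, "y": -18, "z": -9, "ax": 0, "ay": 0, "az": 0, "claw": 0}
    - {"x": 0, "y": -10, "z": 20, "ax": 0, "ay": 0, "az": 0, "claw": 0}

```text
t: 9.65
eef_pos: [0.4241, 0.1612, 0.2044]
ee_rot: [0.679, 0.699, 0.162, 0.155]
ft_force: [0.4, -0.1, -0.6]
grip_width: 0.0002
```

```bash
python3 st.py; python3 wr.py
```

```text
tip [0.4997 0.1639 0.0487] tip in box [-125.7   57.7   48.7] z [ 0.437  0.015 -0.9  ] y [0.899 0.025 0.437] 
j [ 0.37  0.45 -1.02  2.2   1.23  0.62 -1.51] [2.33 0.75 0.25 0.37 2.67 0.42 1.54] F [ 0.4  -0.12 -0.62] t 9.65
F [ 0.4  -0.12 -0.62] T [ 0.013  0.371 -0.042] tool F [-0.13  0.09  0.73] tool T [0.37  0.003 0.05 ]
```

Request:
carry_out:
  increments:
    - {"x": -1, "y": 5.5, "z": 7, "ax": 0, "ay": 0, "az": 0, "claw": 0}

```text
t: 9.75
eef_pos: [0.4313, 0.1597, 0.1991]
ee_rot: [0.679, 0.7, 0.16, 0.155]
ft_force: [-0.2, -0.3, -0.0]
grip_width: 0.0
```

Request:
carry_out:
  increments:
    - {"x": 0, "y": 2.7, "z": 1.3, "ax": 0, "ay": 0, "az": 0, "claw": 0}
    - {"x": 0, "y": 2.7, "z": 1.3, "ax": 0, "ay": 0, "az": 0, "claw": 0}

```text
t: 9.95
eef_pos: [0.4379, 0.1596, 0.1984]
ee_rot: [0.679, 0.7, 0.159, 0.154]
ft_force: [-2.9, -0.5, -3.1]
grip_width: 0.0
```

```bash
python3 st.py; python3 wr.py
```

```text
tip [0.5126 0.1619 0.0424] tip in box [-112.8   55.3   42.4] z [ 0.432  0.014 -0.902] y [0.902 0.026 0.432] 
j [ 0.36  0.48 -0.99  2.18  1.25  0.63 -1.5 ] [2.34 0.78 0.28 0.39 2.69 0.43 1.55] F [-2.92 -0.48 -3.05] t 9.95
F [-2.92 -0.48 -3.05] T [-1.000e-03  1.147e+00  3.000e-02] tool F [-0.4  -3.97  1.49] tool T [ 1.146  0.042 -0.012]
```

Request:
carry_out:
  increments:
    - {"x": 0, "y": 2.2, "z": 1, "ax": 0, "ay": 0, "az": 0, "claw": 0}

```text
t: 10.05
eef_pos: [0.4405, 0.1596, 0.1984]
ee_rot: [0.68, 0.699, 0.159, 0.154]
ft_force: [-2.2, 0.4, -2.1]
grip_width: 0.0002
```

Request:
carry_out:
  increments:
    - {"x": 0, "y": 2.2, "z": 1, "ax": 0, "ay": 0, "az": 0, "claw": 0}

```text
t: 10.15
eef_pos: [0.4422, 0.1596, 0.198]
ee_rot: [0.68, 0.699, 0.158, 0.153]
ft_force: [-8.1, -0.6, 2.3]
grip_width: 0.0001
```

Request:
carry_out:
  increments:
    - {"x": 0, "y": 1.8, "z": 0.8, "ax": 0, "ay": 0, "az": 0, "claw": 0}

```text
t: 10.25
eef_pos: [0.443, 0.1598, 0.1978]
ee_rot: [0.68, 0.7, 0.157, 0.152]
ft_force: [-9.8, -1.2, 5.5]
grip_width: -0.0001
```

Request:
carry_out:
  increments:
    - {"x": 0, "y": 1.8, "z": 0.8, "ax": 0, "ay": 0, "az": 0, "claw": 0}

```text
t: 10.35
eef_pos: [0.4438, 0.16, 0.1977]
ee_rot: [0.68, 0.7, 0.156, 0.152]
ft_force: [-8.8, -1.4, 6.2]
grip_width: -0.0002
```

```bash
python3 st.py; python3 wr.py
```

```text
tip [0.5173 0.162  0.0411] tip in box [-108.1   55.3   41.1] z [ 0.425  0.012 -0.905] y [0.905 0.026 0.425] 
j [ 0.36  0.5  -0.99  2.16  1.23  0.64 -1.48] [2.34 0.8  0.28 0.41 2.67 0.44 1.57] F [-8.82 -1.44  6.2 ] t 10.35
F [-8.82 -1.44  6.2 ] T [-0.288  1.536 -0.142] tool F [-1.19 -5.38 -9.37] tool T [ 1.543 -0.281  0.024]
```

Request:
carry_out:
  increments:
    - {"x": 0, "y": 2.3, "z": 0.4, "ax": 0, "ay": 0, "az": 0, "claw": 0}

```text
t: 10.45
eef_pos: [0.4445, 0.1601, 0.198]
ee_rot: [0.68, 0.7, 0.155, 0.151]
ft_force: [-11.4, -1.6, 4.7]
grip_width: 0.0002
```

Request:
carry_out:
  increments:
    - {"x": 0, "y": 2.3, "z": 0.4, "ax": 0, "ay": 0, "az": 0, "claw": 0}

```text
t: 10.55
eef_pos: [0.4449, 0.1603, 0.1982]
ee_rot: [0.68, 0.701, 0.153, 0.151]
ft_force: [-10.9, -2.0, 5.1]
grip_width: -0.0
```

```bash
python3 st.py; python3 wr.py; python3 look.py 7
python3 - <<'E'
from h import *
for n in("top","scene"):
    f=grab_frame(n)
    c,r=proj(f,[b2w([-.11,.055,.08])])[0].astype(int)
    I=f["img"][r-35:r+40,c-50:c+50][:,:,::-1]
    cv2.imwrite(f"pics/{n[0]}8.png",cv2.resize(I,(800,600),interpolation=cv2.INTER_CUBIC))
E
```

```text
tip [0.5174 0.162  0.0412] tip in box [-107.9   55.3   41.2] z [ 0.419  0.01  -0.908] y [0.907 0.028 0.419] 
j [ 0.36  0.5  -1.    2.15  1.22  0.65 -1.47] [2.34 0.8  0.27 0.42 2.66 0.45 1.58] F [-10.94  -2.03   5.05] t 10.55
F [-10.94  -2.03   5.05] T [-0.278  1.922 -0.144] tool F [-1.72 -7.87 -9.19] tool T [ 1.929 -0.26   0.033]
scene lid slope [ 1.40000e-02 -4.00000e-03  1.05082e+02] 1539
   FL 110 slope 0.43 z0 96.1 angle~1.97 out max 50
   FR 158 slope -0.16 z0 101.4 angle~1.41 out max 46
   L 106 slope -0.07 z0 98.5 angle~1.50 out max 43
   R 140 slope -0.33 z0 101.5 angle~1.25 out max 47
top lid slope [-7.00000e-03  2.00000e-03  1.04534e+02] 2451
   FL 77 slope 0.87 z0 80.8 angle~2.28 out max 46
   FR 223 slope -0.14 z0 100.4 angle~1.43 out max 47
   L 245 slope -0.09 z0 99.9 angle~1.48 out max 46
   R 219 slope -0.32 z0 99.3 angle~1.26 out max 41
```

View pics/s8.png

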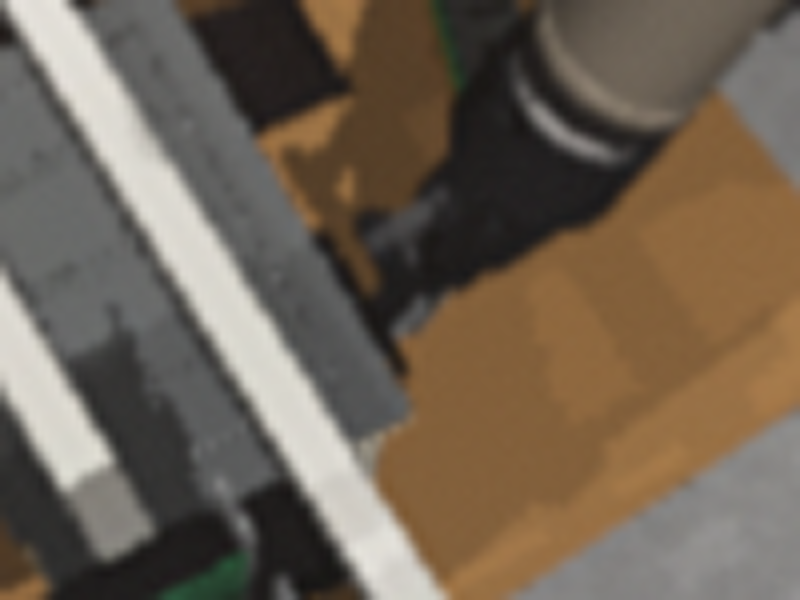

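View pics/t8.png

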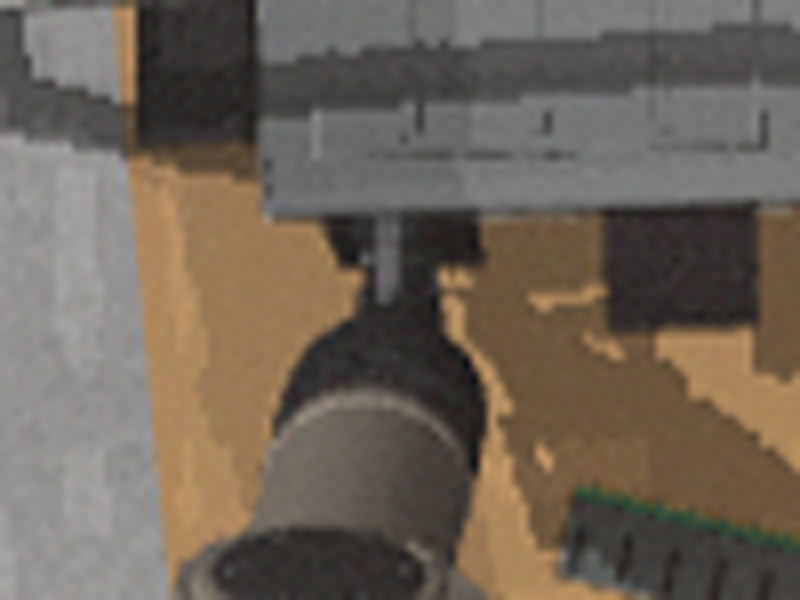

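Run:
```python
from h import *
p,o,s=cur();m=o.as_matrix()
pts={}
for n in("top","scene"):
    f=grab_frame(n);W=cloud(f)
    c,r=proj(f,[b2w([-.11,.055,.08])])[0].astype(int)
    r0,c0=r-35,c-50
    I=cv2.resize(f["img"][r0:r0+75,c0:c0+100][:,:,::-1],(800,600),interpolation=cv2.INTER_CUBIC)
    for P,col in((p+.173*m[:,2],(0,0,255)),(p+.173*m[:,2]+.012*m[:,1],(0,255,0)),(p+.173*m[:,2]-.012*m[:,1],(255,0,0)),(p+.1*m[:,2],(0,255,255)),(b2w([-.084,.055,.097]),(255,0,255)),(b2w([-.08,.11,.102]),(255,255,0)),(b2w([-.08,-.0,.102]),(255,255,0))):
        u=(proj(f,[P])[0]-[c0,r0])*8+4;cv2.circle(I,tuple(int(v) for v in u),5,col,-1)
    cv2.imwrite(f"pics/{n[0]}9.png",I)
    B=R.from_euler('z',-YAW).apply((W-BOX).reshape(-1,3)).reshape(W.shape)*1000
    Tl=((W-p).reshape(-1,3)@m).reshape(W.shape)*1000
    k=(Tl[...,2]>60)&(Tl[...,2]<180)&(abs(Tl[...,0])<40)&(abs(Tl[...,1])<80)&(W[...,2]>.03)
    q=Tl[k];print(n,len(q))
    for z in range(60,180,10):
        s=q[(abs(q[:,2]-z)<5)]
        # exclude box part: by box x<-86
        bb=B[k][(abs(q[:,2]-z)<5)];s=s[bb[:,0]<-92]
        if len(s): print(z,"tool y %.0f..%.0f x %.0f..%.0f"%(s[:,1].min(),s[:,1].max(),s[:,0].min(),s[:,0].max()),len(s))
f=None
W=np.load("top0.npz")["W"];q=W[(abs(W[...,0]-.47)<.02)&(abs(W[...,1]-.16)<.03)];print("mat z",np.median(q[:,2]))
```

```text
top 459
60 tool y 36..41 x 3..6 3
70 tool y 37..56 x -6..12 21
80 tool y 17..61 x -15..13 33
90 tool y 16..48 x -12..12 9
100 tool y 15..35 x -14..13 8
110 tool y 15..35 x -13..-1 8
120 tool y 12..24 x -9..-3 6
130 tool y 15..36 x -28..-5 7
140 tool y 5..34 x -27..30 12
150 tool y 5..28 x -26..29 11
160 tool y 4..20 x -28..30 18
170 tool y 5..5 x -7..-7 1
scene 498
60 tool y 18..41 x -8..13 12
70 tool y 8..50 x -11..17 34
80 tool y -9..60 x -15..17 44
90 tool y -14..56 x -13..14 23
100 tool y -11..50 x 8..15 17
110 tool y -40..40 x -10..14 23
120 tool y -40..35 x -11..11 22
130 tool y -20..28 x -8..11 9
140 tool y -5..9 x 8..9 5
150 tool y -4..25 x -12..28 12
160 tool y -4..18 x -9..23 13
170 tool y -4..10 x -11..8 4
mat z 0.001435841935811144
```

View pics/s9.png

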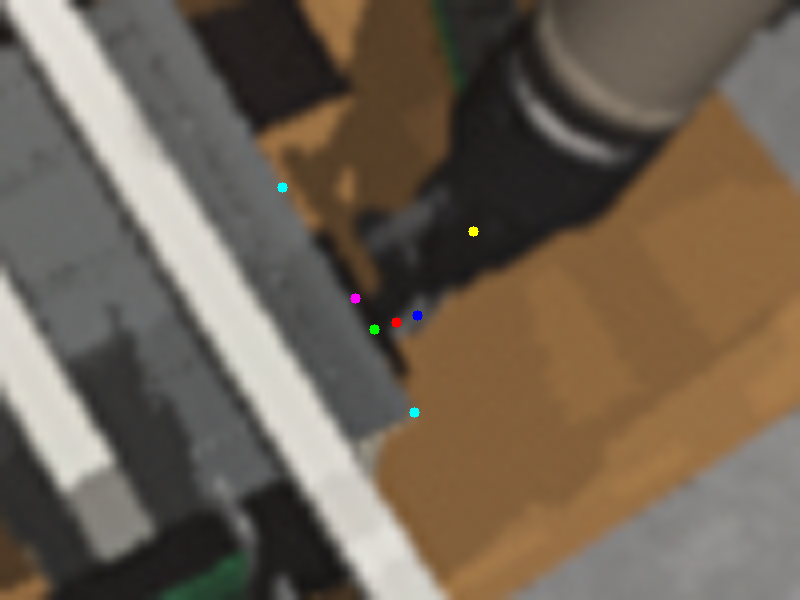

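View pics/t9.png

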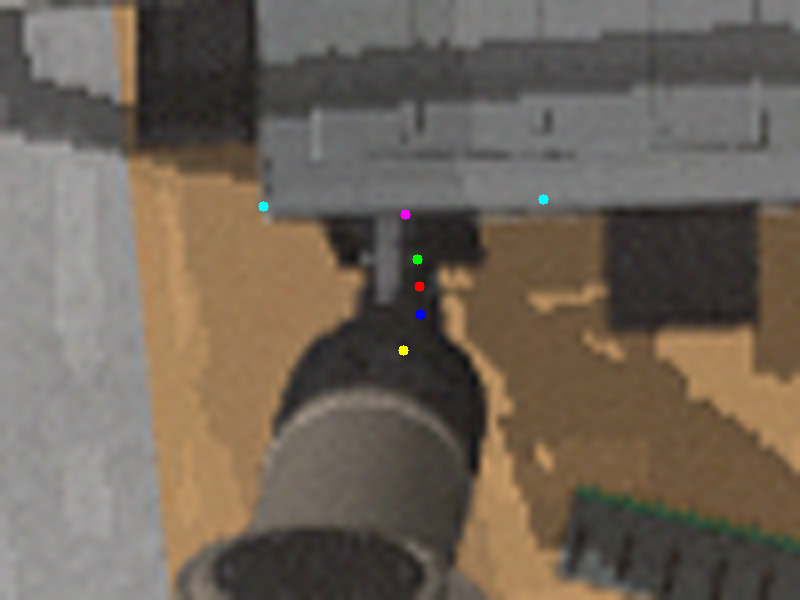

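Run:
```python
from h import *
for tag in("5","7"):
  for n in("top","scene"):
    B=np.load(f"{n}_{tag}.npz");b=B["B"];br=B["br"]
    for lo,hi in((26,41),(68,84)):
        k=(b[...,1]>lo)&(b[...,1]<hi)&(b[...,0]<-86)&(b[...,0]>-115)&(b[...,2]>45)&(b[...,2]<99)
        q=b[k]
        if len(q)>3: print(tag,n,lo,len(q),"outer pts",q[np.argsort(-q[:,2])][::max(1,len(q)//8)].round(0).tolist())
```

```text
5 top 26 27 outer pts [[-90.0, 27.0, 99.0], [-93.0, 40.0, 94.0], [-93.0, 28.0, 90.0], [-95.0, 35.0, 85.0], [-95.0, 29.0, 79.0], [-97.0, 29.0, 73.0], [-99.0, 39.0, 66.0], [-103.0, 27.0, 60.0], [-102.0, 34.0, 59.0]]
5 top 68 10 outer pts [[-92.0, 84.0, 99.0], [-91.0, 81.0, 93.0], [-94.0, 82.0, 85.0], [-94.0, 79.0, 85.0], [-96.0, 80.0, 77.0], [-96.0, 83.0, 75.0], [-99.0, 81.0, 69.0], [-99.0, 78.0, 68.0], [-102.0, 78.0, 65.0], [-101.0, 82.0, 57.0]]
5 scene 68 6 outer pts [[-88.0, 83.0, 92.0], [-94.0, 82.0, 73.0], [-94.0, 83.0, 66.0], [-98.0, 68.0, 62.0], [-98.0, 76.0, 62.0], [-98.0, 83.0, 60.0]]
7 top 26 22 outer pts [[-87.0, 40.0, 98.0], [-93.0, 40.0, 95.0], [-93.0, 31.0, 92.0], [-92.0, 38.0, 87.0], [-95.0, 32.0, 82.0], [-94.0, 38.0, 80.0], [-97.0, 33.0, 69.0], [-97.0, 30.0, 68.0], [-99.0, 40.0, 60.0], [-99.0, 30.0, 59.0], [-99.0, 27.0, 57.0]]
7 top 68 12 outer pts [[-89.0, 80.0, 99.0], [-89.0, 84.0, 98.0], [-92.0, 84.0, 98.0], [-94.0, 82.0, 87.0], [-94.0, 79.0, 85.0], [-96.0, 80.0, 79.0], [-96.0, 83.0, 78.0], [-96.0, 77.0, 76.0], [-98.0, 81.0, 65.0], [-98.0, 78.0, 65.0], [-101.0, 79.0, 60.0], [-101.0, 82.0, 59.0]]
7 scene 68 7 outer pts [[-87.0, 70.0, 98.0], [-86.0, 72.0, 95.0], [-89.0, 82.0, 88.0], [-93.0, 82.0, 75.0], [-91.0, 80.0, 73.0], [-94.0, 83.0, 65.0], [-98.0, 83.0, 59.0]]
```

Request:
carry_out:
  increments:
    - {"x": 0, "y": 2.5, "z": 0.4, "ax": -0.012, "ay": 0, "az": 0, "claw": 0}

```text
t: 10.95
eef_pos: [0.4449, 0.1603, 0.1977]
ee_rot: [0.68, 0.7, 0.155, 0.153]
ft_force: [-11.4, 0.4, 1.2]
grip_width: 0.0002
```

```bash
python3 st.py; python3 wr.py
```

```text
tip [0.5185 0.1619 0.0411] tip in box [-106.9   55.2   41.1] z [ 0.425  0.009 -0.905] y [0.905 0.028 0.425] 
j [ 0.36  0.5  -0.99  2.16  1.24  0.64 -1.48] [2.34 0.8  0.28 0.41 2.68 0.44 1.57] F [-11.37   0.42   1.15] t 10.95
F [-11.37   0.42   1.15] T [-0.089  2.719  0.005] tool F [ 0.75 -9.78 -5.87] tool T [ 2.721e+00 -2.000e-03 -1.600e-02]
```

Request:
carry_out:
  increments:
    - {"x": 0, "y": 2.5, "z": 0.4, "ax": -0.015, "ay": 0, "az": 0, "claw": 0}

```text
t: 11.05
eef_pos: [0.4443, 0.1603, 0.1968]
ee_rot: [0.679, 0.7, 0.158, 0.156]
ft_force: [-9.9, 0.5, -1.1]
grip_width: -0.0001
```

```bash
python3 st.py; python3 wr.py
```

```text
tip [0.5192 0.1619 0.0409] tip in box [-106.2   55.1   40.9] z [ 0.433  0.009 -0.901] y [0.901 0.028 0.433] 
j [ 0.35  0.49 -0.98  2.16  1.25  0.64 -1.5 ] [2.35 0.79 0.29 0.41 2.69 0.44 1.55] F [-9.91  0.51 -1.06] t 11.05
F [-9.91  0.51 -1.06] T [ 0.013  2.476 -0.009] tool F [ 0.81 -9.37 -3.33] tool T [2.474 0.078 0.036]
```

Request:
carry_out:
  increments:
    - {"x": 0, "y": 3, "z": 1, "ax": -0.015, "ay": 0, "az": 0, "claw": 0}

```text
t: 11.15
eef_pos: [0.4445, 0.1604, 0.1956]
ee_rot: [0.678, 0.7, 0.161, 0.159]
ft_force: [-7.8, -0.9, -2.1]
grip_width: 0.0
```

Request:
carry_out:
  increments:
    - {"x": 0, "y": 3, "z": 1, "ax": -0.015, "ay": 0, "az": 0, "claw": 0}

```text
t: 11.25
eef_pos: [0.4452, 0.1603, 0.1945]
ee_rot: [0.677, 0.699, 0.164, 0.163]
ft_force: [-5.1, -0.3, -4.4]
grip_width: 0.0
```

Request:
carry_out:
  increments:
    - {"x": 0, "y": 3, "z": 1, "ax": -0.015, "ay": 0, "az": 0, "claw": 0}

```text
t: 11.35
eef_pos: [0.4473, 0.1603, 0.1942]
ee_rot: [0.675, 0.698, 0.169, 0.167]
ft_force: [-5.5, -0.5, -2.3]
grip_width: 0.0002
```

```bash
python3 st.py; python3 wr.py
```

```text
tip [0.5271 0.162  0.0407] tip in box [-98.3  55.   40.7] z [ 0.461  0.01  -0.887] y [0.887 0.031 0.462] 
j [ 0.33  0.49 -0.96  2.17  1.32  0.62 -1.56] [2.37 0.79 0.31 0.4  2.76 0.42 1.49] F [-5.47 -0.54 -2.3 ] t 11.35
F [-5.47 -0.54 -2.3 ] T [-0.052  2.277 -0.024] tool F [-0.35 -5.92 -0.49] tool T [2.278 0.012 0.02 ]
```

Request:
carry_out:
  increments:
    - {"x": 0, "y": 2.5, "z": 1, "ax": -0.01, "ay": 0, "az": 0, "claw": 0}

```text
t: 11.45
eef_pos: [0.4474, 0.1605, 0.1933]
ee_rot: [0.675, 0.698, 0.17, 0.169]
ft_force: [-20.4, -2.1, 9.3]
grip_width: -0.0002
```

```bash
python3 st.py
```

```text
tip [0.528  0.1622 0.0402] tip in box [-97.4  55.1  40.2] z [ 0.466  0.01  -0.885] y [0.884 0.031 0.466] 
j [ 0.32  0.49 -0.95  2.17  1.34  0.62 -1.58] [2.38 0.79 0.32 0.4  2.78 0.42 1.47] F [-20.41  -2.09   9.28] t 11.45
```

Request:
carry_out:
  increments:
    - {"x": 0, "y": -10, "z": -6, "ax": 0, "ay": 0, "az": 0, "claw": 0}
    - {"x": 0, "y": -25, "z": -14, "ax": 0.02, "ay": 0, "az": 0, "claw": 0}

```text
t: 11.65
eef_pos: [0.4102, 0.1598, 0.1965]
ee_rot: [0.677, 0.698, 0.166, 0.164]
ft_force: [-0.2, 0.1, 0.2]
grip_width: 0.0
```

```bash
python3 st.py; python3 look.py 10;python3 - <<'E'
from h import *
for n in("top","scene"):
    f=grab_frame(n)
    c,r=proj(f,[b2w([-.11,.055,.08])])[0].astype(int)
    I=f["img"][r-35:r+40,c-50:c+50][:,:,::-1]
    cv2.imwrite(f"pics/{n[0]}11.png",cv2.resize(I,(800,600),interpolation=cv2.INTER_CUBIC))
E
```

```text
tip [0.4886 0.1617 0.0423] tip in box [-136.7   55.8   42.3] z [ 0.454  0.011 -0.891] y [0.891 0.028 0.454] 
j [ 0.34  0.43 -0.99  2.25  1.3   0.6  -1.61] [2.36 0.73 0.28 0.32 2.74 0.4  1.44] F [-0.22  0.06  0.19] t 11.65
scene lid slope [ 1.20000e-02 -4.00000e-03  1.05052e+02] 1598
   FL 38 slope -5.14 z0 330.6 angle~0.19 out max 51
   FR 158 slope -0.13 z0 100.5 angle~1.44 out max 45
   L 108 slope -0.05 z0 98.4 angle~1.52 out max 44
   R 144 slope -0.32 z0 100.9 angle~1.26 out max 47
top lid slope [-7.00000e-03  1.00000e-03  1.04524e+02] 2466
   FL 30 slope 1.48 z0 70.5 angle~2.55 out max 50
   FR 221 slope -0.13 z0 100.8 angle~1.44 out max 47
   L 247 slope -0.08 z0 99.8 angle~1.49 out max 46
   R 216 slope -0.30 z0 98.6 angle~1.28 out max 41
```

View pics/s11.png

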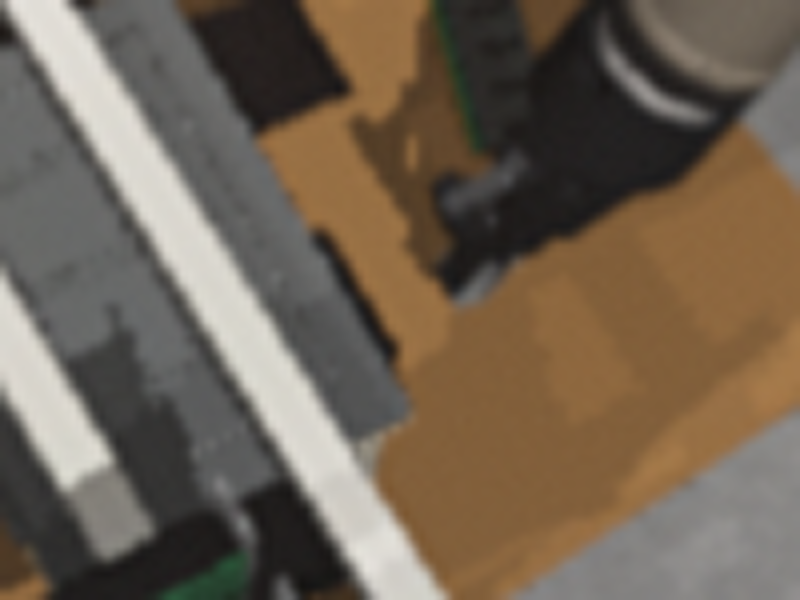

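View pics/t11.png

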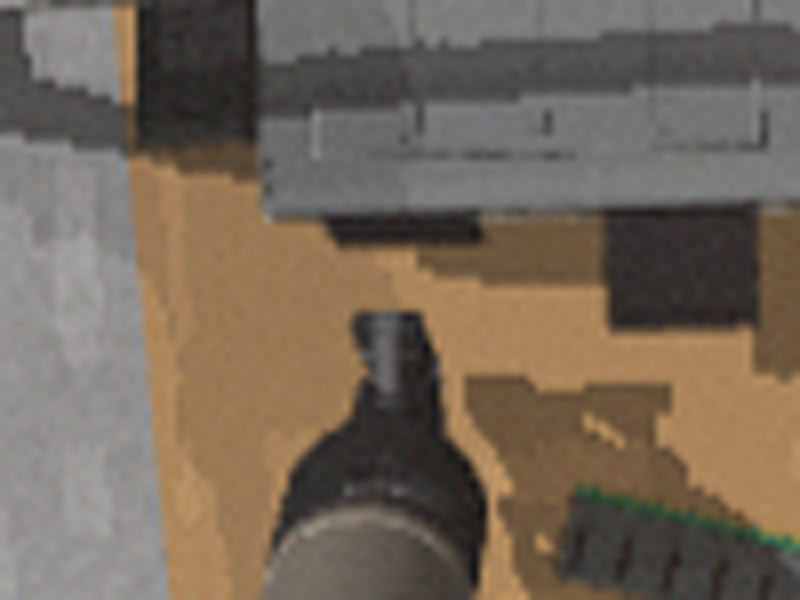

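```bash
cat > go.py <<'E'
# go.py lean tilt  "x,y,z" ... tip waypoints in box mm
from h import *
import sys
o=ori(float(sys.argv[1]),float(sys.argv[2]))
show(rows([(tcp(b2w(np.array(list(map(float,a.split(','))))/1000),o),o) for a in sys.argv[3:]]))
E
python3 go.py .45 0 -132,20,112 -118,-55,118 -117,-55,96 -117,-55,86 -116,-55,77 -113,-55,68 -110,-55,63
```

```text
[{"x": -18, "y": 20, "z": -30, "ax": 0.01, "ay": 0, "az": 0, "claw": 0},
{"x": -18, "y": 20, "z": -30, "ax": 0.01, "ay": 0, "az": 0, "claw": 0},
{"x": -37, "y": 8, "z": 0, "ax": 0, "ay": 0, "az": 0, "claw": 0},
{"x": -38, "y": 8, "z": 0, "ax": 0, "ay": 0, "az": 0, "claw": 0},
{"x": 0, "y": -9, "z": 20, "ax": 0, "ay": 0, "az": 0, "claw": 0},
{"x": 0, "y": -4, "z": 9, "ax": 0, "ay": 0, "az": 0, "claw": 0},
{"x": 0, "y": -3, "z": 9, "ax": 0, "ay": 0, "az": 0, "claw": 0},
{"x": 0, "y": -1, "z": 9, "ax": 0, "ay": 0, "az": 0, "claw": 0},
{"x": 0, "y": 1, "z": 6, "ax": 0, "ay": 0, "az": 0, "claw": 0}]
```

Request:
carry_out:
  increments:
    - {"x": -18, "y": 20, "z": -30, "ax": 0.01, "ay": 0, "az": 0, "claw": 0}
    - {"x": -18, "y": 20, "z": -30, "ax": 0.01, "ay": 0, "az": 0, "claw": 0}
    - {"x": -37, "y": 8, "z": 0, "ax": 0, "ay": 0, "az": 0, "claw": 0}
    - {"x": -38, "y": 8, "z": 0, "ax": 0, "ay": 0, "az": 0, "claw": 0}

```text
t: 12.25
eef_pos: [0.441, 0.059, 0.2732]
ee_rot: [0.671, 0.705, 0.166, 0.16]
ft_force: [0.1, 0.1, -0.2]
grip_width: 0.0002
```

```bash
python3 st.py;python3 go.py .45 0 -118,-55,110 -117,-55,96 -117,-55,86 -116,-55,77 -113,-55,68 -110,-55,63
```

```text
tip [0.5186 0.0623 0.1187] tip in box [-109.7  -44.4  118.7] z [ 0.449  0.019 -0.894] y [0.892 0.045 0.449] 
j [ 0.89  0.29 -1.23  2.17  0.8   0.54 -0.84] [1.81 0.59 0.04 0.4  2.24 0.34 2.21] F [ 0.12  0.13 -0.22] t 12.25
[{"x": -9, "y": -9, "z": 4, "ax": 0.02, "ay": -0.01, "az": 0.02, "claw": 0},
{"x": 0, "y": -5, "z": 13, "ax": 0, "ay": 0, "az": 0, "claw": 0},
{"x": 0, "y": -4, "z": 9, "ax": 0, "ay": 0, "az": 0, "claw": 0},
{"x": 0, "y": -3, "z": 9, "ax": 0, "ay": 0, "az": 0, "claw": 0},
{"x": 0, "y": -1, "z": 9, "ax": 0, "ay": 0, "az": 0, "claw": 0},
{"x": 0, "y": 1, "z": 6, "ax": 0, "ay": 0, "az": 0, "claw": 0}]
```

Request:
carry_out:
  increments:
    - {"x": -9, "y": -9, "z": 4, "ax": 0.02, "ay": -0.01, "az": 0.02, "claw": 0}
    - {"x": 0, "y": -5, "z": 13, "ax": 0, "ay": 0, "az": 0, "claw": 0}
    - {"x": 0, "y": -4, "z": 9, "ax": 0, "ay": 0, "az": 0, "claw": 0}
    - {"x": 0, "y": -3, "z": 9, "ax": 0, "ay": 0, "az": 0, "claw": 0}

```text
t: 12.65
eef_pos: [0.4466, 0.0399, 0.2374]
ee_rot: [0.687, 0.689, 0.161, 0.163]
ft_force: [-0.7, 0.2, 3.3]
grip_width: 0.0
```

```bash
python3 st.py;python3 go.py .45 0 -114,-55,70 -111,-55,64 -130,-55,66 -130,-55,42 -116,-55,42
```

```text
tip [0.5237 0.0394 0.0825] tip in box [-105.3  -67.5   82.5] z [ 0.446 -0.003 -0.895] y [0.895 0.004 0.446] 
j [ 0.76  0.34 -1.06  2.2   0.96  0.48 -1.  ] [1.94 0.64 0.21 0.37 2.4  0.28 2.05] F [-0.71  0.2   3.28] t 12.65
[{"x": 10, "y": -12, "z": 7, "ax": 0.01, "ay": 0.02, "az": -0.02, "claw": 0},
{"x": 0, "y": 0, "z": 7, "ax": 0, "ay": 0, "az": 0, "claw": 0},
{"x": 0, "y": -16, "z": -10, "ax": 0, "ay": 0, "az": 0, "claw": 0},
{"x": 0, "y": -10, "z": 22, "ax": 0, "ay": 0, "az": 0, "claw": 0},
{"x": 0, "y": 13, "z": 6, "ax": 0, "ay": 0, "az": 0, "claw": 0}]
```

Request:
carry_out:
  increments:
    - {"x": 6, "y": -9, "z": 4, "ax": 0, "ay": 0.01, "az": -0.01, "claw": 0}
    - {"x": 4, "y": -2, "z": 6, "ax": 0, "ay": 0.01, "az": -0.01, "claw": 0}
    - {"x": 0, "y": 0, "z": 5, "ax": 0, "ay": 0, "az": 0, "claw": 0}

```text
t: 12.95
eef_pos: [0.4463, 0.0496, 0.2195]
ee_rot: [0.679, 0.697, 0.167, 0.16]
ft_force: [-1.1, -0.5, 2.1]
grip_width: -0.0001
```

```bash
python3 st.py;python3 go.py .45 0 -112,-55,62 -130,-55,66 -130,-55,42 -116,-55,42
```

```text
tip [0.5241 0.0522 0.065 ] tip in box [-104.6  -54.7   65. ] z [ 0.449  0.015 -0.893] y [0.893 0.023 0.45 ] 
j [ 0.68  0.36 -0.99  2.22  1.05  0.44 -1.1 ] [2.02 0.66 0.28 0.35 2.49 0.24 1.95] F [-1.1  -0.46  2.14] t 12.95
[{"x": 0, "y": -5, "z": -1, "ax": 0.02, "ay": 0, "az": 0, "claw": 0},
{"x": 0, "y": -14, "z": -11, "ax": 0, "ay": 0, "az": 0, "claw": 0},
{"x": 0, "y": -10, "z": 22, "ax": 0, "ay": 0, "az": 0, "claw": 0},
{"x": 0, "y": 13, "z": 6, "ax": 0, "ay": 0, "az": 0, "claw": 0}]
```

Request:
carry_out:
  increments:
    - {"x": 0, "y": -12, "z": -6, "ax": 0.01, "ay": 0, "az": 0, "claw": 0}
    - {"x": 0, "y": -12, "z": -6, "ax": 0.01, "ay": 0, "az": 0, "claw": 0}
    - {"x": 0, "y": -9, "z": 18, "ax": 0, "ay": 0, "az": 0, "claw": 0}
    - {"x": 0, "y": 1, "z": 4, "ax": 0, "ay": 0, "az": 0, "claw": 0}

```text
t: 13.35
eef_pos: [0.4212, 0.0484, 0.197]
ee_rot: [0.681, 0.698, 0.16, 0.154]
ft_force: [-0.7, -1.0, -0.5]
grip_width: 0.0
```

```bash
python3 st.py;python3 go.py .45 0 -116,-55,42
```

```text
tip [0.496  0.0508 0.041 ] tip in box [-132.7  -55.2   41. ] z [ 0.433  0.014 -0.902] y [0.901 0.021 0.433] 
j [ 0.62  0.35 -0.92  2.29  1.14  0.39 -1.21] [2.08 0.65 0.35 0.28 2.58 0.19 1.84] F [-0.72 -0.98 -0.47] t 13.35
[{"x": 0, "y": 15, "z": 6, "ax": 0, "ay": 0, "az": -0.01, "claw": 0}]
```

Request:
carry_out:
  increments:
    - {"x": 0, "y": 13, "z": 6, "ax": 0, "ay": 0, "az": 0, "claw": 0}
    - {"x": 0, "y": 4, "z": 2, "ax": 0, "ay": 0, "az": 0, "claw": 0}
    - {"x": 0, "y": 3, "z": 1, "ax": -0.01, "ay": 0, "az": 0, "claw": 0}

```text
t: 13.65
eef_pos: [0.4401, 0.0487, 0.1957]
ee_rot: [0.681, 0.698, 0.16, 0.155]
ft_force: [-6.0, 1.9, -7.7]
grip_width: -0.0003
```

```bash
python3 st.py
```

```text
tip [0.5152 0.0508 0.0399] tip in box [-113.5  -55.8   39.9] z [ 0.434  0.012 -0.901] y [0.9   0.021 0.434] 
j [ 0.6   0.39 -0.9   2.25  1.16  0.41 -1.21] [2.1  0.69 0.37 0.32 2.6  0.21 1.84] F [-5.99  1.94 -7.68] t 13.65
```

Request:
carry_out:
  increments:
    - {"x": 0, "y": 3, "z": 1, "ax": -0.012, "ay": 0, "az": 0, "claw": 0}

```text
t: 13.75
eef_pos: [0.4408, 0.0487, 0.1944]
ee_rot: [0.68, 0.697, 0.162, 0.157]
ft_force: [-4.1, 1.5, -7.1]
grip_width: 0.0002
```

Request:
carry_out:
  increments:
    - {"x": 0, "y": 3, "z": 1, "ax": -0.012, "ay": 0, "az": 0, "claw": 0}

```text
t: 13.85
eef_pos: [0.4416, 0.0487, 0.1931]
ee_rot: [0.68, 0.696, 0.165, 0.16]
ft_force: [-4.8, 0.4, -8.5]
grip_width: -0.0002
```

```bash
python3 st.py
```

```text
tip [0.5189 0.0509 0.0383] tip in box [-109.9  -55.9   38.3] z [ 0.447  0.012 -0.895] y [0.894 0.021 0.447] 
j [ 0.58  0.39 -0.88  2.25  1.21  0.39 -1.26] [2.12 0.69 0.39 0.32 2.65 0.19 1.79] F [-4.76  0.42 -8.48] t 13.85
```

Request:
carry_out:
  increments:
    - {"x": 0, "y": 3, "z": 2.5, "ax": 0, "ay": 0, "az": 0, "claw": 0}

```text
t: 13.95
eef_pos: [0.4441, 0.0489, 0.1915]
ee_rot: [0.679, 0.697, 0.164, 0.159]
ft_force: [-9.6, -0.1, 2.7]
grip_width: -0.0001
```

Request:
carry_out:
  increments:
    - {"x": 0, "y": 3, "z": 2, "ax": -0.008, "ay": 0, "az": 0, "claw": 0}

```text
t: 14.05
eef_pos: [0.446, 0.0491, 0.1901]
ee_rot: [0.679, 0.697, 0.165, 0.161]
ft_force: [-9.9, -0.4, -0.2]
grip_width: -0.0002
```

```bash
python3 st.py; python3 look.py 12
python3 - <<'E'
from h import *
for n in("top","scene"):
    B=np.load(f"{n}_12.npz");b=B["B"]
    for lo,hi in((-84,-70),(-40,-26)):
        k=(b[...,1]>lo)&(b[...,1]<hi)&(b[...,0]<-86)&(b[...,0]>-125)&(b[...,2]>45)&(b[...,2]<99);q=b[k]
        if len(q)>3: print(n,lo,len(q),q[np.argsort(-q[:,2])][::max(1,len(q)//8)].round(0).tolist())
E
```

```text
tip [0.5238 0.0511 0.0356] tip in box [-105.   -55.8   35.6] z [ 0.45   0.011 -0.893] y [0.893 0.024 0.45 ] 
j [ 0.56  0.4  -0.86  2.25  1.24  0.39 -1.28] [2.14 0.7  0.41 0.32 2.68 0.19 1.77] F [-9.94 -0.39 -0.19] t 14.05
scene lid slope [ 1.0000e-02 -4.0000e-03  1.0485e+02] 1565
   FL 0
   FR 125 slope 0.21 z0 100.3 angle~1.78 out max 51
   L 106 slope -0.06 z0 98.4 angle~1.51 out max 43
   R 145 slope -0.30 z0 100.6 angle~1.28 out max 46
top lid slope [-1.00000e-02  1.00000e-03  1.04527e+02] 2468
   FL 30 slope -13.25 z0 181.3 angle~0.08 out max 8
   FR 76 slope 0.43 z0 94.0 angle~1.98 out max 45
   L 246 slope -0.11 z0 100.8 angle~1.47 out max 46
   R 217 slope -0.30 z0 98.7 angle~1.28 out max 42
top -84 17 [[-90.0, -77.0, 99.0], [-92.0, -70.0, 91.0], [-92.0, -77.0, 86.0], [-94.0, -70.0, 78.0], [-94.0, -80.0, 75.0], [-97.0, -77.0, 68.0], [-96.0, -80.0, 62.0], [-99.0, -74.0, 60.0], [-99.0, -80.0, 59.0]]
top -40 16 [[-92.0, -39.0, 98.0], [-92.0, -33.0, 96.0], [-94.0, -35.0, 86.0], [-94.0, -39.0, 84.0], [-96.0, -38.0, 70.0], [-95.0, -28.0, 69.0], [-98.0, -28.0, 61.0], [-98.0, -31.0, 59.0]]
scene -40 7 [[-90.0, -29.0, 91.0], [-89.0, -27.0, 87.0], [-90.0, -28.0, 76.0], [-94.0, -28.0, 64.0], [-92.0, -39.0, 59.0], [-97.0, -34.0, 57.0], [-94.0, -27.0, 56.0]]
```

View pics/t12.png

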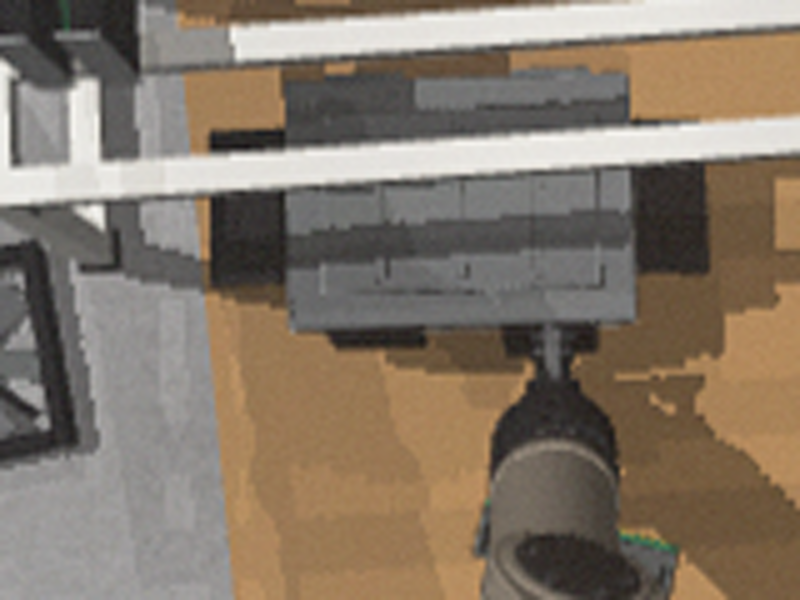

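Request:
carry_out:
  increments:
    - {"x": 0, "y": 3, "z": 0.8, "ax": -0.01, "ay": 0, "az": 0, "claw": 0}

```text
t: 14.25
eef_pos: [0.4472, 0.0491, 0.1894]
ee_rot: [0.678, 0.697, 0.167, 0.164]
ft_force: [-8.3, 1.0, -6.0]
grip_width: -0.0005
```

Request:
carry_out:
  increments:
    - {"x": 0, "y": 3, "z": 0.8, "ax": -0.012, "ay": 0, "az": 0, "claw": 0}

```text
t: 14.35
eef_pos: [0.448, 0.0491, 0.1884]
ee_rot: [0.677, 0.696, 0.17, 0.166]
ft_force: [-6.1, 1.5, -7.9]
grip_width: -0.0003
```

Request:
carry_out:
  increments:
    - {"x": 0, "y": 3, "z": 0.8, "ax": -0.012, "ay": 0, "az": 0, "claw": 0}

```text
t: 14.45
eef_pos: [0.4497, 0.0491, 0.1881]
ee_rot: [0.676, 0.695, 0.173, 0.169]
ft_force: [-0.9, -0.6, -3.1]
grip_width: -0.0002
```

```bash
python3 st.py
```

```text
tip [0.531  0.0511 0.0354] tip in box [-97.7 -56.   35.4] z [ 0.47   0.012 -0.883] y [0.882 0.025 0.47 ] 
j [ 0.53  0.4  -0.82  2.25  1.32  0.37 -1.36] [2.17 0.7  0.45 0.32 2.76 0.17 1.69] F [-0.9  -0.63 -3.09] t 14.45
```

Request:
carry_out:
  increments:
    - {"x": 0, "y": 2.2, "z": 0.8, "ax": -0.005, "ay": 0, "az": 0, "claw": 0}

```text
t: 14.55
eef_pos: [0.4505, 0.0491, 0.1875]
ee_rot: [0.676, 0.695, 0.174, 0.17]
ft_force: [-14.4, -0.6, 2.6]
grip_width: -0.0001
```

Request:
carry_out:
  increments:
    - {"x": 0, "y": -10, "z": -6, "ax": 0, "ay": 0, "az": 0, "claw": 0}
    - {"x": 0, "y": -25, "z": -14, "ax": 0.02, "ay": 0, "az": 0, "claw": 0}
    - {"x": 0, "y": 10, "z": -25, "ax": 0, "ay": 0, "az": 0, "claw": 0}
    - {"x": 0, "y": 15, "z": -35, "ax": 0, "ay": 0, "az": 0, "claw": 0}

```text
t: 14.95
eef_pos: [0.4124, 0.0482, 0.2452]
ee_rot: [0.675, 0.697, 0.172, 0.17]
ft_force: [-0.0, -1.5, 0.6]
grip_width: 0.0001
```

```bash
python3 st.py; python3 look.py 13
```

```text
tip [0.4936 0.0502 0.0925] tip in box [-135.2  -55.8   92.5] z [ 0.469  0.011 -0.883] y [0.883 0.029 0.469] 
j [ 0.82  0.22 -1.09  2.28  0.84  0.39 -0.92] [1.88 0.52 0.18 0.29 2.28 0.19 2.13] F [-0.04 -1.54  0.59] t 14.95
scene lid slope [ 1.20000e-02 -4.00000e-03  1.04797e+02] 1685
   FL 0
   FR 19 slope 2.03 z0 19.8 angle~2.68 out max 51
   L 107 slope -0.06 z0 98.5 angle~1.51 out max 44
   R 144 slope -0.33 z0 101.0 angle~1.25 out max 46
top lid slope [-8.00000e-03  2.00000e-03  1.04568e+02] 2467
   FL 32 slope -14.40 z0 191.9 angle~0.07 out max 9
   FR 36 slope -20.58 z0 231.5 angle~0.05 out max 9
   L 244 slope -0.09 z0 99.9 angle~1.48 out max 45
   R 218 slope -0.31 z0 99.0 angle~1.27 out max 42
```

View pics/s13.png

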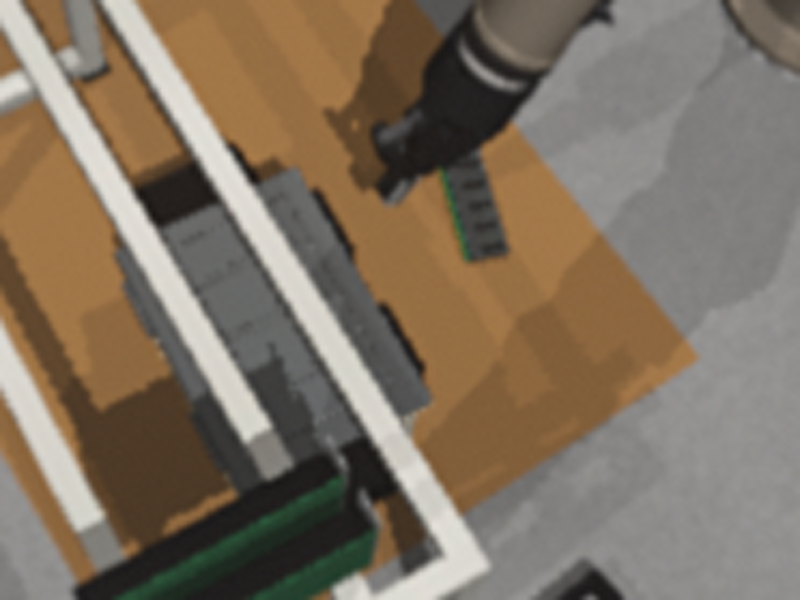

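```bash
python3 go.py .6 -.4 -125,-130,120 -75,-148,120
```

```text
[{"x": -43, "y": -2, "z": -2, "ax": -0.03, "ay": 0.12, "az": 0.07, "claw": 0},
{"x": -43, "y": 1, "z": -7, "ax": -0.03, "ay": 0.12, "az": 0.07, "claw": 0},
{"x": -41, "y": 4, "z": -12, "ax": -0.03, "ay": 0.12, "az": 0.07, "claw": 0},
{"x": -8, "y": 23, "z": 11, "ax": 0, "ay": 0, "az": 0, "claw": 0},
{"x": -8, "y": 23, "z": 11, "ax": 0, "ay": 0, "az": 0, "claw": 0}]
```

Request:
carry_out:
  increments:
    - {"x": -43, "y": -2, "z": -2, "ax": -0.03, "ay": 0.12, "az": 0.07, "claw": 0}
    - {"x": -43, "y": 1, "z": -7, "ax": -0.03, "ay": 0.12, "az": 0.07, "claw": 0}
    - {"x": -41, "y": 4, "z": -12, "ax": -0.03, "ay": 0.12, "az": 0.07, "claw": 0}

```text
t: 15.35
eef_pos: [0.4112, -0.0021, 0.2462]
ee_rot: [0.686, 0.681, 0.233, 0.105]
ft_force: [0.1, 0.6, -0.8]
grip_width: 0.0001
```

```bash
python3 st.py; python3 go.py .6 -.4  -75,-148,120
```

```text
tip [0.4913 0.0277 0.0957] tip in box [-138.1  -78.2   95.7] z [ 0.463  0.172 -0.87 ] y [ 0.886 -0.051  0.461] 
j [ 1.17  0.28 -1.23  2.28  0.3   0.28 -0.26] [1.53 0.58 0.04 0.29 1.74 0.08 2.79] F [ 0.13  0.56 -0.75] t 15.35
[{"x": -32, "y": 17, "z": 1, "ax": -0.04, "ay": 0.06, "az": 0.04, "claw": 0},
{"x": -31, "y": 18, "z": -1, "ax": -0.04, "ay": 0.06, "az": 0.04, "claw": 0},
{"x": -30, "y": 20, "z": -2, "ax": -0.04, "ay": 0.06, "az": 0.04, "claw": 0}]
```

Request:
carry_out:
  increments:
    - {"x": -32, "y": 17, "z": 1, "ax": -0.04, "ay": 0.06, "az": 0.04, "claw": 0}
    - {"x": -31, "y": 18, "z": -1, "ax": -0.04, "ay": 0.06, "az": 0.04, "claw": 0}

```text
t: 15.55
eef_pos: [0.4465, -0.0666, 0.2517]
ee_rot: [0.69, 0.65, 0.306, 0.086]
ft_force: [0.6, 1.4, 0.1]
grip_width: -0.0001
```

```bash
python3 st.py; python3 go.py .6 -.4  -75,-148,120
```

```text
tip [ 0.5389 -0.0184  0.1137] tip in box [ -91.9 -125.7  113.7] z [ 0.534  0.279 -0.798] y [ 0.845 -0.139  0.517] 
j [ 1.33  0.47 -1.26  2.2   0.15  0.27  0.04] [1.37 0.77 0.01 0.37 1.59 0.07 3.01] F [0.55 1.43 0.1 ] t 15.55
[{"x": -31, "y": 16, "z": -1, "ax": -0.03, "ay": 0.07, "az": 0.05, "claw": 0}]
```

```bash
cat > tr.py <<'E'
# translate only: tip waypoints in box frame
from h import *
import sys
p,o,s=cur();z=o.as_matrix()[:,2]
show(rows([(b2w(np.array(list(map(float,a.split(','))))/1000)-L*z,o) for a in sys.argv[1:]],step=.03))
E
python3 tr.py -80,-145,115 -55,-148,112 -55,-148,95
```

```text
[{"x": -18, "y": 14, "z": 0, "ax": 0, "ay": 0, "az": 0, "claw": 0},
{"x": -4, "y": 20, "z": 15, "ax": 0, "ay": 0, "az": 0, "claw": 0},
{"x": -5, "y": -9, "z": 14, "ax": 0, "ay": 0, "az": 0, "claw": 0}]
```

Request:
carry_out:
  increments:
    - {"x": -18, "y": 14, "z": 0, "ax": 0, "ay": 0, "az": 0, "claw": 0}

```text
t: 15.65
eef_pos: [0.461, -0.0904, 0.2535]
ee_rot: [0.692, 0.648, 0.307, 0.088]
ft_force: [0.1, -0.7, -0.7]
grip_width: 0.0001
```

```bash
python3 st.py
```

```text
tip [ 0.5541 -0.0427  0.1157] tip in box [ -77.4 -150.5  115.7] z [ 0.538  0.276 -0.796] y [ 0.842 -0.145  0.519] 
j [ 1.33  0.51 -1.23  2.15  0.17  0.3   0.06] [1.37 0.81 0.04 0.42 1.61 0.1  2.99] F [ 0.12 -0.7  -0.68] t 15.65
```

Request:
carry_out:
  increments:
    - {"x": 0, "y": 16, "z": 12, "ax": 0, "ay": 0, "az": 0, "claw": 0}

```text
t: 15.75
eef_pos: [0.483, -0.0951, 0.2521]
ee_rot: [0.694, 0.645, 0.307, 0.09]
ft_force: [-0.2, -0.3, 0.4]
grip_width: 0.0003
```

```bash
python3 st.py; python3 tr.py -45,-148,112 -45,-148,95; python3 look.py 14
```

```text
tip [ 0.5768 -0.0485  0.1144] tip in box [ -54.9 -156.9  114.4] z [ 0.542  0.27  -0.796] y [ 0.84  -0.153  0.521] 
j [ 1.26  0.52 -1.16  2.1   0.19  0.3   0.04] [1.44 0.82 0.11 0.47 1.63 0.1  3.01] F [-0.17 -0.35  0.4 ] t 15.75
[{"x": 8, "y": 5, "z": 10, "ax": 0, "ay": 0, "az": 0, "claw": 0},
{"x": -5, "y": -9, "z": 14, "ax": 0, "ay": 0, "az": 0, "claw": 0}]
scene lid slope [ 1.30000e-02 -6.00000e-03  1.04994e+02] 1686
   FL 0
   FR 0
   L 105 slope -0.03 z0 97.7 angle~1.54 out max 43
   R 146 slope -0.31 z0 101.0 angle~1.27 out max 47
top lid slope [-1.00000e-02  3.00000e-03  1.04582e+02] 2468
   FL 32 slope -17.78 z0 214.4 angle~0.06 out max 9
   FR 36 slope -20.40 z0 228.5 angle~0.05 out max 9
   L 238 slope -0.09 z0 100.1 angle~1.48 out max 46
   R 210 slope -0.33 z0 99.2 angle~1.26 out max 42
```

View pics/t14.png

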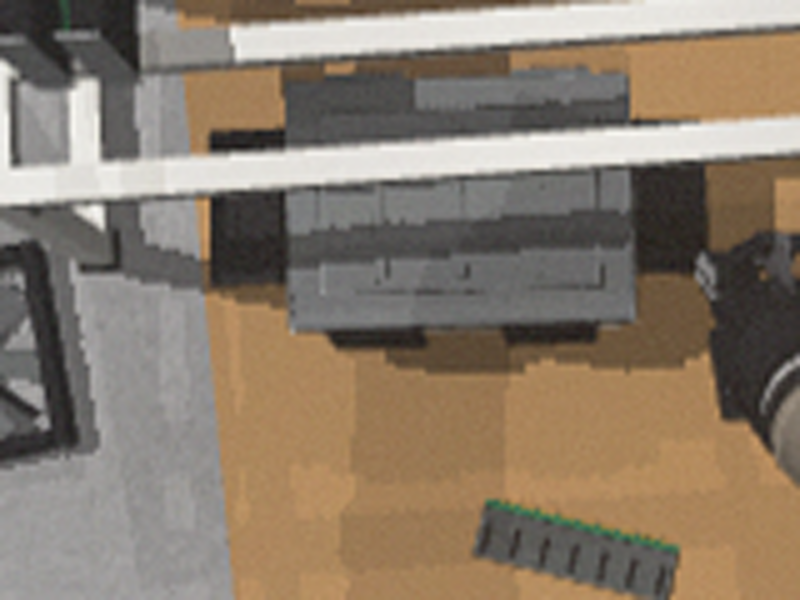

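```bash
python3 tr.py -34,-146,108 -34,-146,90 -34,-146,80 -34,-143,71 -34,-139,64
```

```text
[{"x": 5, "y": 10, "z": 19, "ax": 0, "ay": 0, "az": 0, "claw": 0},
{"x": -6, "y": -9, "z": 14, "ax": 0, "ay": 0, "az": 0, "claw": 0},
{"x": -3, "y": -5, "z": 8, "ax": 0, "ay": 0, "az": 0, "claw": 0},
{"x": 0, "y": -5, "z": 8, "ax": 0, "ay": 0, "az": 0, "claw": 0},
{"x": 2, "y": -4, "z": 7, "ax": 0, "ay": 0, "az": 0, "claw": 0}]
```

Request:
carry_out:
  increments:
    - {"x": 5, "y": 10, "z": 19, "ax": 0, "ay": 0, "az": 0, "claw": 0}
    - {"x": -6, "y": -9, "z": 14, "ax": 0, "ay": 0, "az": 0, "claw": 0}
    - {"x": -3, "y": -5, "z": 8, "ax": 0, "ay": 0, "az": 0, "claw": 0}

```text
t: 16.15
eef_pos: [0.5076, -0.0852, 0.2189]
ee_rot: [0.691, 0.647, 0.308, 0.096]
ft_force: [-1.6, -0.4, 0.8]
grip_width: 0.0001
```

```bash
python3 st.py; python3 tr.py -34,-143,71 -34,-139,64
```

```text
tip [ 0.6028 -0.0391  0.0819] tip in box [ -28.7 -148.3   81.9] z [ 0.55   0.266 -0.792] y [ 0.835 -0.144  0.532] 
j [ 1.08  0.57 -1.01  2.09  0.25  0.21 -0.01] [1.62 0.87 0.26 0.48 1.69 0.01 3.04] F [-1.62 -0.44  0.75] t 16.15
[{"x": 2, "y": -11, "z": 7, "ax": 0, "ay": 0, "az": 0, "claw": 0},
{"x": 2, "y": -4, "z": 7, "ax": 0, "ay": 0, "az": 0, "claw": 0}]
```

```bash
python3 go.py .40 -.33 -36,-146,80 -36,-143,71 -36,-139,64
```

```text
[{"x": -1, "y": 13, "z": 1, "ax": 0.1, "ay": 0.01, "az": 0.01, "claw": 0},
{"x": -1, "y": 13, "z": -1, "ax": 0.1, "ay": 0.01, "az": 0.01, "claw": 0},
{"x": 0, "y": -4, "z": 9, "ax": 0, "ay": 0, "az": 0, "claw": 0},
{"x": 2, "y": -3, "z": 7, "ax": 0, "ay": 0, "az": 0, "claw": 0}]
```

Request:
carry_out:
  increments:
    - {"x": -1, "y": 13, "z": 1, "ax": 0.1, "ay": 0.01, "az": 0.01, "claw": 0}
    - {"x": -1, "y": 13, "z": -1, "ax": 0.1, "ay": 0.01, "az": 0.01, "claw": 0}

```text
t: 16.35
eef_pos: [0.5271, -0.0894, 0.2277]
ee_rot: [0.7, 0.671, 0.244, 0.013]
ft_force: [1.0, -0.6, 0.7]
grip_width: -0.0001
```

```bash
python3 st.py; python3 go.py .40 -.33 -36,-143,71 -36,-139,64
```

```text
tip [ 0.5893 -0.0358  0.0755] tip in box [ -42.  -144.7   75.5] z [ 0.36   0.309 -0.88 ] y [ 0.933 -0.099  0.346] 
j [ 1.02  0.61 -1.    1.92  0.23  0.54 -0.02] [1.68 0.91 0.27 0.65 1.67 0.34 3.03] F [ 0.97 -0.57  0.66] t 16.35
[{"x": 0, "y": 0, "z": 7, "ax": -0.02, "ay": 0, "az": -0.01, "claw": 0},
{"x": 2, "y": -3, "z": 7, "ax": 0, "ay": 0, "az": 0, "claw": 0}]
```

```bash
python3 tr.py -34,-142,69 -32,-138,63
```

```text
[{"x": 0, "y": 5, "z": 9, "ax": 0, "ay": 0, "az": 0, "claw": 0},
{"x": 2, "y": -1, "z": 7, "ax": 0, "ay": 0, "az": 0, "claw": 0}]
```

Request:
carry_out:
  increments:
    - {"x": 0, "y": 5, "z": 9, "ax": 0, "ay": 0, "az": 0, "claw": 0}
    - {"x": 2, "y": -1, "z": 7, "ax": 0, "ay": 0, "az": 0, "claw": 0}

```text
t: 16.55
eef_pos: [0.5402, -0.0844, 0.2177]
ee_rot: [0.7, 0.671, 0.244, 0.017]
ft_force: [-0.5, -0.6, 1.3]
grip_width: 0.0001
```

```bash
python3 st.py; python3 tr.py -32,-162,66 -32,-162,42; python3 look.py 15
```

```text
tip [ 0.6032 -0.0317  0.0654] tip in box [ -28.1 -140.9   65.4] z [ 0.364  0.305 -0.88 ] y [ 0.931 -0.098  0.351] 
j [ 0.97  0.63 -0.96  1.9   0.26  0.52 -0.04] [1.73 0.93 0.31 0.67 1.7  0.32 3.01] F [-0.55 -0.63  1.28] t 16.55
[{"x": -20, "y": -1, "z": -8, "ax": 0, "ay": 0, "az": 0, "claw": 0},
{"x": -8, "y": -8, "z": 21, "ax": 0, "ay": 0, "az": 0, "claw": 0}]
scene lid slope [ 1.50000e-02 -2.00000e-03  1.04946e+02] 1665
   FL 0
   FR 0
   L 107 slope -0.06 z0 98.1 angle~1.51 out max 44
   R 35 slope 1.87 z0 54.9 angle~2.65 out max 46
top lid slope [-9.00000e-03  4.00000e-03  1.04476e+02] 2467
   FL 30 slope -17.58 z0 212.2 angle~0.06 out max 9
   FR 36 slope -18.78 z0 216.1 angle~0.05 out max 8
   L 238 slope -0.08 z0 99.6 angle~1.49 out max 46
   R 137 slope 1.68 z0 57.9 angle~2.60 out max 46
```

View pics/s15.png

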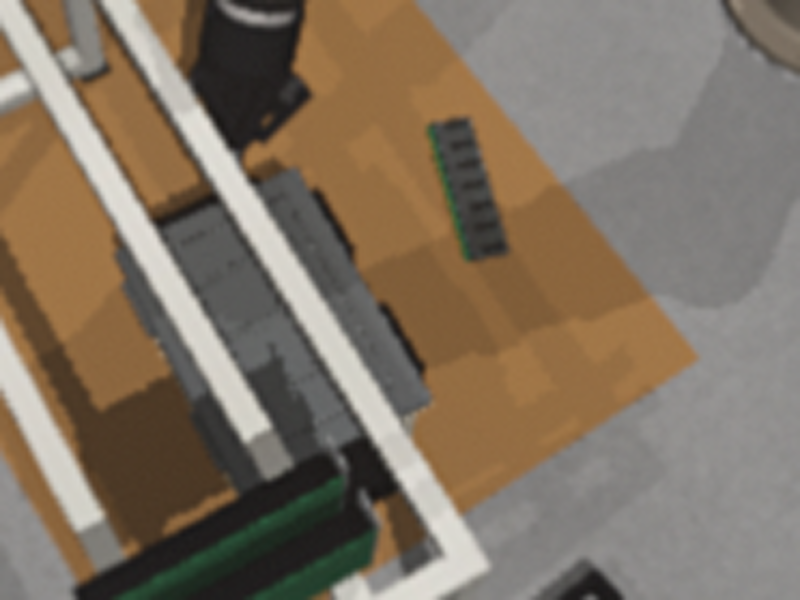

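View pics/t15.png

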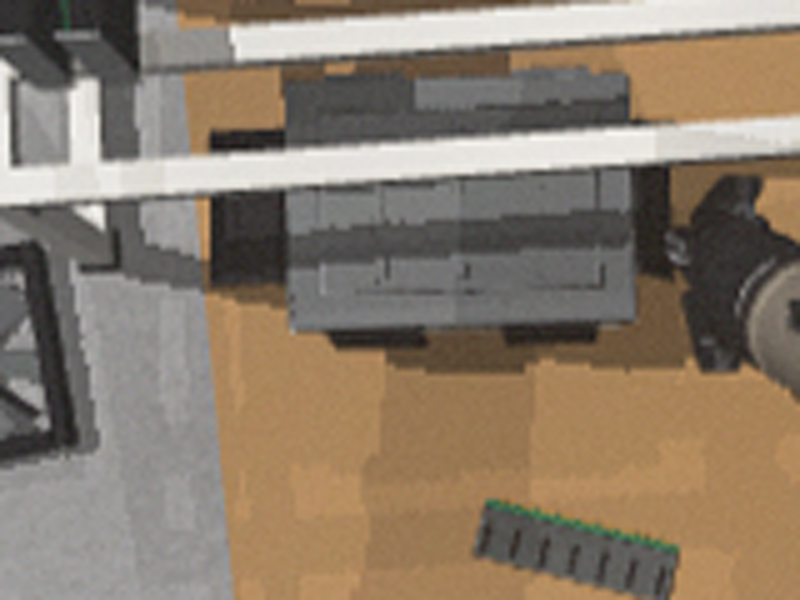

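Request:
carry_out:
  increments:
    - {"x": -20, "y": -2, "z": -8, "ax": 0, "ay": 0, "az": 0, "claw": 0}
    - {"x": -6, "y": -8, "z": 20, "ax": 0, "ay": 0, "az": 0, "claw": 0}
    - {"x": 0, "y": 0, "z": 3, "ax": 0, "ay": 0, "az": 0, "claw": 0}

```text
t: 16.95
eef_pos: [0.5337, -0.1015, 0.1913]
ee_rot: [0.698, 0.673, 0.243, 0.015]
ft_force: [0.1, 0.6, 0.5]
grip_width: -0.0
```

```bash
python3 st.py; python3 wr.py; python3 tr.py -30,-150,41
```

```text
tip [ 0.596  -0.0486  0.0388] tip in box [ -35.7 -157.6   38.8] z [ 0.36   0.306 -0.881] y [ 0.933 -0.093  0.349] 
j [ 0.99  0.68 -0.93  1.92  0.28  0.48 -0.01] [1.71 0.98 0.34 0.65 1.72 0.28 3.04] F [0.11 0.57 0.47] t 16.95
F [0.11 0.57 0.47] T [-0.297  0.419  0.031] tool F [ 0.69  0.22 -0.2 ] tool T [ 0.414 -0.306 -0.006]
[{"x": 8, "y": 5, "z": 2, "ax": 0, "ay": 0, "az": 0, "claw": 0}]
```

Request:
carry_out:
  increments:
    - {"x": 8, "y": 4, "z": 2, "ax": 0, "ay": 0, "az": 0, "claw": 0}
    - {"x": 3.8, "y": -0.4, "z": 1.2, "ax": 0, "ay": 0, "az": 0, "claw": 0}

```text
t: 17.15
eef_pos: [0.5376, -0.0887, 0.1938]
ee_rot: [0.698, 0.673, 0.243, 0.015]
ft_force: [-0.3, 0.5, 0.5]
grip_width: 0.0
```

```bash
python3 st.py
```

```text
tip [ 0.5999 -0.0358  0.0414] tip in box [ -31.4 -144.9   41.4] z [ 0.36   0.306 -0.881] y [ 0.933 -0.093  0.349] 
j [ 0.96  0.67 -0.93  1.92  0.28  0.48 -0.03] [1.74 0.97 0.34 0.65 1.72 0.28 3.02] F [-0.3   0.54  0.47] t 17.15
```

Request:
carry_out:
  increments:
    - {"x": 3.8, "y": -0.4, "z": 1.2, "ax": 0, "ay": 0, "az": 0, "claw": 0}

```text
t: 17.25
eef_pos: [0.5373, -0.0846, 0.1939]
ee_rot: [0.698, 0.674, 0.242, 0.016]
ft_force: [1.4, -6.0, -7.4]
grip_width: -0.0
```

Request:
carry_out:
  increments:
    - {"x": 3, "y": -0.4, "z": 1, "ax": 0, "ay": 0.01, "az": 0, "claw": 0}

```text
t: 17.35
eef_pos: [0.5367, -0.0823, 0.1934]
ee_rot: [0.697, 0.674, 0.244, 0.013]
ft_force: [0.7, -4.0, -6.1]
grip_width: 0.0002
```

```bash
python3 st.py
```

```text
tip [ 0.5986 -0.0284  0.041 ] tip in box [ -32.6 -137.5   41. ] z [ 0.358  0.311 -0.88 ] y [ 0.933 -0.091  0.347] 
j [ 0.95  0.66 -0.93  1.93  0.28  0.47 -0.04] [1.75 0.96 0.34 0.64 1.72 0.27 3.01] F [ 0.68 -4.02 -6.15] t 17.35
```

Request:
carry_out:
  increments:
    - {"x": 3, "y": -0.4, "z": 2, "ax": 0, "ay": 0.005, "az": 0, "claw": 0}

```text
t: 17.45
eef_pos: [0.5369, -0.0802, 0.1921]
ee_rot: [0.697, 0.674, 0.245, 0.012]
ft_force: [-0.8, -8.8, -0.9]
grip_width: 0.0003
```

Request:
carry_out:
  increments:
    - {"x": 3, "y": -0.4, "z": 1.5, "ax": 0, "ay": 0.01, "az": 0, "claw": 0}

```text
t: 17.55
eef_pos: [0.537, -0.0801, 0.1912]
ee_rot: [0.697, 0.673, 0.247, 0.01]
ft_force: [-3.3, -12.0, 0.9]
grip_width: 0.0
```

Request:
carry_out:
  increments:
    - {"x": 3, "y": -0.4, "z": 1.2, "ax": 0, "ay": 0.012, "az": 0, "claw": 0}

```text
t: 17.65
eef_pos: [0.537, -0.0807, 0.1906]
ee_rot: [0.697, 0.672, 0.249, 0.008]
ft_force: [-3.8, -11.2, 2.6]
grip_width: -0.0002
```

```bash
python3 st.py; python3 wr.py
```

```text
tip [ 0.599  -0.0247  0.0391] tip in box [ -32.  -133.8   39.1] z [ 0.358  0.324 -0.876] y [ 0.933 -0.096  0.346] 
j [ 0.95  0.68 -0.93  1.93  0.27  0.47 -0.04] [1.75 0.98 0.34 0.64 1.71 0.27 3.01] F [ -3.77 -11.25   2.63] t 17.65
F [ -3.77 -11.25   2.63] T [-2.249  1.018 -0.52 ] tool F [-9.59 -1.52 -7.29] tool T [ 0.845 -2.376 -0.021]
```

Request:
carry_out:
  increments:
    - {"x": 4, "y": -0.4, "z": 0.8, "ax": 0, "ay": 0.014, "az": 0, "claw": 0}

```text
t: 17.75
eef_pos: [0.5368, -0.0815, 0.1904]
ee_rot: [0.697, 0.671, 0.252, 0.006]
ft_force: [-3.5, -12.5, -3.0]
grip_width: 0.0001
```

Request:
carry_out:
  increments:
    - {"x": 4, "y": -0.4, "z": 0.8, "ax": 0, "ay": 0.014, "az": 0, "claw": 0}

```text
t: 17.85
eef_pos: [0.5366, -0.0826, 0.19]
ee_rot: [0.698, 0.669, 0.255, 0.003]
ft_force: [-0.9, -11.5, -3.7]
grip_width: -0.0002
```

Request:
carry_out:
  increments:
    - {"x": 4, "y": -0.4, "z": 0.8, "ax": 0, "ay": 0.014, "az": 0, "claw": 0}

```text
t: 17.95
eef_pos: [0.5364, -0.0836, 0.1895]
ee_rot: [0.699, 0.668, 0.257, 0.001]
ft_force: [-1.9, -10.0, -5.1]
grip_width: 0.0
```

```bash
python3 st.py; python3 wr.py
```

```text
tip [ 0.5988 -0.0243  0.0394] tip in box [ -32.2 -133.4   39.4] z [ 0.36   0.343 -0.868] y [ 0.933 -0.108  0.345] 
j [ 0.97  0.69 -0.95  1.93  0.26  0.47 -0.02] [1.73 0.99 0.32 0.64 1.7  0.27 3.03] F [-1.91 -9.98 -5.06] t 17.95
F [-1.91 -9.98 -5.06] T [-2.56   0.861 -0.715] tool F [-11.08  -2.44   0.28] tool T [ 0.609 -2.727 -0.007]
```

Request:
carry_out:
  increments:
    - {"x": 5, "y": -0.4, "z": 2, "ax": 0, "ay": 0.004, "az": 0, "claw": 0}

```text
t: 18.05
eef_pos: [0.5367, -0.083, 0.1887]
ee_rot: [0.7, 0.666, 0.257, 0.001]
ft_force: [-4.1, -10.8, 2.4]
grip_width: -0.0001
```

Request:
carry_out:
  increments:
    - {"x": 5, "y": -0.4, "z": 1.5, "ax": 0, "ay": 0.006, "az": 0, "claw": 0}

```text
t: 18.15
eef_pos: [0.5368, -0.0825, 0.1884]
ee_rot: [0.702, 0.664, 0.257, 0.001]
ft_force: [-5.3, -11.9, 1.2]
grip_width: 0.0001
```

```bash
python3 st.py; python3 wr.py
```

```text
tip [ 0.5995 -0.0238  0.0383] tip in box [ -31.5 -132.9   38.3] z [ 0.362  0.339 -0.868] y [ 0.932 -0.117  0.343] 
j [ 0.97  0.69 -0.95  1.93  0.26  0.46 -0.03] [1.73 0.99 0.32 0.64 1.7  0.26 3.02] F [ -5.28 -11.86   1.25] t 18.15
F [ -5.28 -11.86   1.25] T [-2.358  1.056 -0.515] tool F [-10.54  -3.1   -7.02] tool T [ 0.836 -2.498 -0.049]
```

```bash
python3 look.py 16
python3 - <<'E'
from h import *
for n in("top","scene"):
    B=np.load(f"{n}_16.npz");b=B["B"]
    for lo,hi in((-50,-44),(-15,0),(0,25),(25,50)):
        k=(b[...,0]>lo)&(b[...,0]<hi)&(b[...,1]<-113)&(b[...,1]>-150)&(b[...,2]>40)&(b[...,2]<104);q=b[k]
        if len(q)>3: print(n,lo,len(q),q[np.argsort(-q[:,2])][::max(1,len(q)//8)].round(0).tolist())
f=grab_frame("top");c,r=proj(f,[b2w([-.03,-.13,.06])])[0].astype(int)
cv2.imwrite("pics/t17.png",cv2.resize(f["img"][r-37:r+38,c-50:c+50][:,:,::-1],(800,600),interpolation=cv2.INTER_CUBIC))
E
```

```text
scene lid slope [ 1.40000e-02 -5.00000e-03  1.04874e+02] 1672
   FL 0
   FR 0
   L 108 slope -0.09 z0 99.6 angle~1.48 out max 44
   R 28 slope 1.37 z0 67.4 angle~2.51 out max 48
top lid slope [-1.1000e-02  1.0000e-03  1.0464e+02] 2459
   FL 29 slope -11.61 z0 170.7 angle~0.09 out max 9
   FR 36 slope -16.43 z0 199.0 angle~0.06 out max 9
   L 242 slope -0.10 z0 100.4 angle~1.47 out max 45
   R 138 slope 1.86 z0 44.8 angle~2.65 out max 48
top -50 16 [[-46.0, -138.0, 93.0], [-49.0, -116.0, 91.0], [-47.0, -133.0, 78.0], [-50.0, -133.0, 73.0], [-46.0, -120.0, 69.0], [-46.0, -130.0, 67.0], [-48.0, -124.0, 60.0], [-46.0, -128.0, 48.0]]
top -15 18 [[-6.0, -114.0, 102.0], [-11.0, -114.0, 96.0], [-14.0, -114.0, 94.0], [-9.0, -118.0, 86.0], [-5.0, -118.0, 82.0], [-4.0, -122.0, 72.0], [-6.0, -122.0, 66.0], [-5.0, -125.0, 62.0], [-8.0, -125.0, 60.0]]
top 0 18 [[4.0, -114.0, 101.0], [1.0, -114.0, 100.0], [1.0, -118.0, 82.0], [5.0, -118.0, 80.0], [12.0, -119.0, 78.0], [14.0, -122.0, 68.0], [4.0, -122.0, 65.0], [8.0, -122.0, 62.0], [9.0, -126.0, 58.0]]
scene -50 8 [[-45.0, -117.0, 103.0], [-48.0, -116.0, 102.0], [-47.0, -144.0, 99.0], [-46.0, -144.0, 94.0], [-45.0, -143.0, 89.0], [-49.0, -144.0, 76.0], [-48.0, -141.0, 74.0], [-47.0, -140.0, 68.0]]
scene -15 7 [[-9.0, -115.0, 103.0], [-2.0, -115.0, 101.0], [-13.0, -114.0, 100.0], [-7.0, -118.0, 100.0], [-5.0, -114.0, 99.0], [-4.0, -120.0, 99.0], [-12.0, -121.0, 97.0]]
scene 0 14 [[9.0, -115.0, 104.0], [6.0, -114.0, 103.0], [16.0, -116.0, 102.0], [4.0, -118.0, 101.0], [19.0, -118.0, 101.0], [1.0, -117.0, 101.0], [3.0, -114.0, 101.0], [21.0, -115.0, 100.0], [10.0, -114.0, 100.0], [11.0, -119.0, 99.0], [24.0, -117.0, 99.0], [13.0, -116.0, 98.0], [25.0, -115.0, 96.0], [17.0, -116.0, 95.0]]
scene 25 8 [[35.0, -116.0, 103.0], [29.0, -114.0, 102.0], [39.0, -116.0, 101.0], [36.0, -114.0, 101.0], [27.0, -118.0, 101.0], [31.0, -117.0, 99.0], [40.0, -114.0, 98.0], [32.0, -114.0, 97.0]]
```

View pics/t17.png

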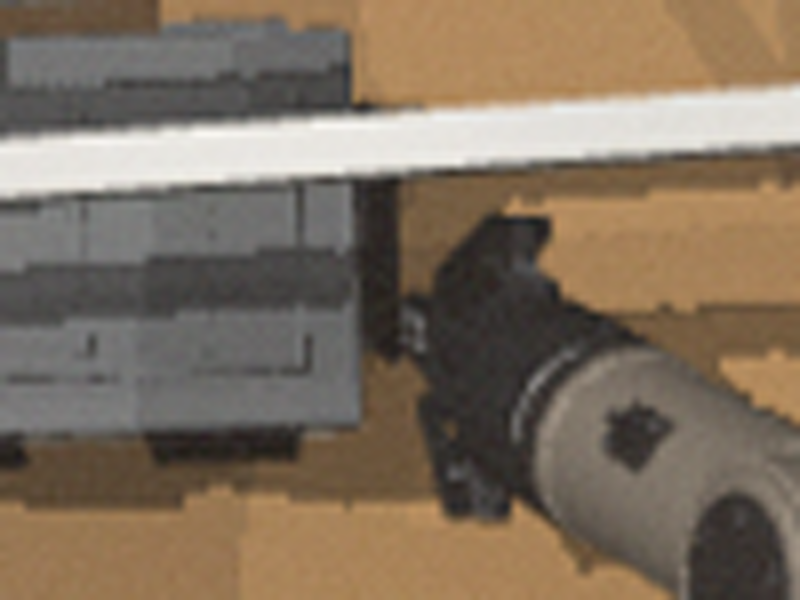

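Request:
carry_out:
  increments:
    - {"x": 7, "y": -0.5, "z": 2, "ax": 0, "ay": 0.006, "az": -0.01, "claw": 0}

```text
t: 18.4
eef_pos: [0.5368, -0.0807, 0.1881]
ee_rot: [0.7, 0.666, 0.256, 0.003]
ft_force: [-4.1, -12.2, -2.3]
grip_width: 0.0
```

Request:
carry_out:
  increments:
    - {"x": 7, "y": -0.5, "z": 1.5, "ax": 0, "ay": 0.008, "az": -0.01, "claw": 0}

```text
t: 18.5
eef_pos: [0.5364, -0.0786, 0.1879]
ee_rot: [0.698, 0.668, 0.256, 0.004]
ft_force: [-0.4, -9.8, -6.5]
grip_width: -0.0
```

```bash
python3 st.py; python3 wr.py
```

```text
tip [ 0.5992 -0.0202  0.0377] tip in box [ -31.7 -129.3   37.7] z [ 0.363  0.338 -0.868] y [ 0.931 -0.106  0.348] 
j [ 0.96  0.69 -0.94  1.93  0.27  0.45 -0.03] [1.74 0.99 0.33 0.64 1.71 0.25 3.02] F [-0.45 -9.75 -6.48] t 18.5
F [-0.45 -9.75 -6.48] T [-2.512  0.953 -0.661] tool F [-11.4   -1.63   2.17] tool T [ 0.721 -2.671 -0.016]
```

Progress (tip now at -129); continuing.

Request:
carry_out:
  increments:
    - {"x": 6, "y": -0.5, "z": 2.5, "ax": 0, "ay": 0.006, "az": -0.006, "claw": 0}

```text
t: 18.6
eef_pos: [0.5364, -0.0753, 0.1869]
ee_rot: [0.697, 0.669, 0.257, 0.003]
ft_force: [-1.0, -2.1, -3.0]
grip_width: -0.0002
```

Request:
carry_out:
  increments:
    - {"x": 5, "y": -0.5, "z": 2, "ax": 0, "ay": 0.006, "az": 0, "claw": 0}

```text
t: 18.7
eef_pos: [0.5365, -0.0727, 0.1863]
ee_rot: [0.698, 0.668, 0.258, 0.003]
ft_force: [-4.2, -12.3, 2.8]
grip_width: -0.0001
```

```bash
python3 st.py; python3 wr.py
```

```text
tip [ 0.5994 -0.0138  0.0363] tip in box [ -31.3 -122.9   36.3] z [ 0.364  0.341 -0.867] y [ 0.931 -0.107  0.349] 
j [ 0.95  0.69 -0.94  1.94  0.26  0.44 -0.04] [1.75 0.99 0.33 0.63 1.7  0.24 3.01] F [ -4.24 -12.28   2.78] t 18.7
F [ -4.24 -12.28   2.78] T [-2.335  0.902 -0.634] tool F [-10.37  -1.67  -8.14] tool T [ 0.678 -2.491  0.008]
```

Request:
carry_out:
  increments:
    - {"x": 4, "y": -0.5, "z": 1, "ax": 0, "ay": 0.004, "az": 0, "claw": 0}

```text
t: 18.8
eef_pos: [0.5365, -0.0723, 0.1863]
ee_rot: [0.699, 0.667, 0.258, 0.003]
ft_force: [-4.0, -12.6, 1.6]
grip_width: -0.0
```

Request:
carry_out:
  increments:
    - {"x": -10, "y": 1, "z": -3, "ax": 0, "ay": 0, "az": 0, "claw": 0}
    - {"x": -20, "y": 0, "z": -6, "ax": 0, "ay": 0, "az": 0, "claw": 0}
    - {"x": 0, "y": -25, "z": -10, "ax": 0, "ay": 0, "az": 0, "claw": 0}
    - {"x": 0, "y": -25, "z": -10, "ax": 0, "ay": 0, "az": 0, "claw": 0}

```text
t: 19.2
eef_pos: [0.4858, -0.1023, 0.1883]
ee_rot: [0.696, 0.667, 0.265, 0.006]
ft_force: [-0.6, -0.1, -0.3]
grip_width: 0.0002
```

```bash
python3 st.py; python3 look.py 18
python3 - <<'E'
from h import *
for n in("top","scene"):
    B=np.load(f"{n}_18.npz");b=B["B"]
    k=(b[...,0]>-48)&(b[...,0]<-12)&(b[...,1]<-113)&(b[...,1]>-150)&(b[...,2]>40)&(b[...,2]<104);q=b[k]
    if len(q)>3: print(n,len(q),q[np.argsort(-q[:,2])][::max(1,len(q)//8)].round(0).tolist())
E
```

```text
tip [ 0.5511 -0.0427  0.0396] tip in box [ -80.5 -150.4   39.6] z [ 0.377  0.344 -0.86 ] y [ 0.926 -0.11   0.362] 
j [ 1.13  0.67 -1.03  2.04  0.25  0.43  0.05] [1.57 0.97 0.24 0.53 1.69 0.23 3.  ] F [-0.55 -0.05 -0.3 ] t 19.2
scene lid slope [ 1.20000e-02 -6.00000e-03  1.05055e+02] 1677
   FL 0
   FR 0
   L 107 slope -0.09 z0 99.5 angle~1.48 out max 44
   R 3
top lid slope [-1.00000e-02  1.00000e-03  1.04443e+02] 2464
   FL 28 slope -12.09 z0 174.3 angle~0.08 out max 9
   FR 38 slope -17.06 z0 205.9 angle~0.06 out max 8
   L 244 slope -0.09 z0 100.2 angle~1.49 out max 45
   R 0
top 11 [[-22.0, -114.0, 102.0], [-28.0, -113.0, 102.0], [-31.0, -113.0, 100.0], [-24.0, -114.0, 100.0], [-34.0, -113.0, 99.0], [-18.0, -114.0, 99.0], [-40.0, -113.0, 99.0], [-37.0, -113.0, 98.0], [-14.0, -114.0, 98.0], [-43.0, -113.0, 97.0], [-46.0, -113.0, 93.0]]
```

View pics/t18.png

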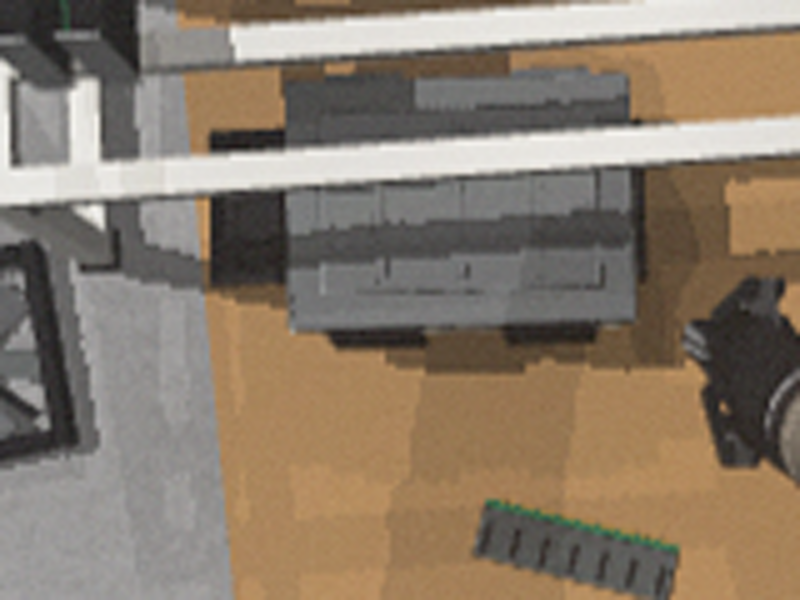

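Run:
```python
from h import *
W=lambda t,o:(tcp(b2w(np.array(t)/1000),o),o)
show(rows([W((-130,-110,95),ori(.42,-.25)),W((-135,0,120),ori(.45,0)),W((-125,120,125),ori(.5,.3))]))
```

```text
[{"x": 26, "y": -11, "z": -17, "ax": -0.01, "ay": -0.04, "az": -0.02, "claw": 0},
{"x": 25, "y": -10, "z": -18, "ax": -0.01, "ay": -0.04, "az": -0.02, "claw": 0},
{"x": 25, "y": -10, "z": -19, "ax": -0.01, "ay": -0.04, "az": -0.02, "claw": 0},
{"x": 38, "y": -3, "z": 1, "ax": -0.01, "ay": -0.06, "az": -0.03, "claw": 0},
{"x": 38, "y": -2, "z": -1, "ax": -0.01, "ay": -0.06, "az": -0.03, "claw": 0},
{"x": 38, "y": -1, "z": -3, "ax": -0.01, "ay": -0.06, "az": -0.03, "claw": 0},
{"x": 38, "y": 0, "z": -5, "ax": -0.01, "ay": -0.06, "az": -0.03, "claw": 0},
{"x": 41, "y": 0, "z": 2, "ax": -0.01, "ay": -0.07, "az": -0.03, "claw": 0},
{"x": 41, "y": 1, "z": -1, "ax": -0.01, "ay": -0.07, "az": -0.03, "claw": 0},
{"x": 41, "y": 3, "z": -4, "ax": -0.01, "ay": -0.07, "az": -0.03, "claw": 0},
{"x": 40, "y": 4, "z": -7, "ax": -0.01, "ay": -0.07, "az": -0.03, "claw": 0}]
```

Request:
carry_out:
  increments:
    - {"x": 20, "y": -15, "z": -20, "ax": -0.01, "ay": -0.04, "az": -0.02, "claw": 0}
    - {"x": 20, "y": -10, "z": -20, "ax": -0.01, "ay": -0.04, "az": -0.02, "claw": 0}
    - {"x": 25, "y": -10, "z": -19, "ax": -0.01, "ay": -0.04, "az": -0.02, "claw": 0}
    - {"x": 38, "y": -3, "z": 1, "ax": -0.01, "ay": -0.06, "az": -0.03, "claw": 0}
    - {"x": 38, "y": -2, "z": -1, "ax": -0.01, "ay": -0.06, "az": -0.03, "claw": 0}

```text
t: 19.8
eef_pos: [0.4226, 0.0179, 0.2636]
ee_rot: [0.688, 0.687, 0.2, 0.121]
ft_force: [0.9, -0.6, -2.1]
grip_width: 0.0004
```

```bash
python3 st.py;  python3 - <<'E'
from h import *
W=lambda t,o:(tcp(b2w(np.array(t)/1000),o),o)
show(rows([W((-135,0,125),ori(.45,0)),W((-125,120,125),ori(.5,.3))]))
E
```

```text
tip [0.4988 0.0366 0.1094] tip in box [-130.3  -69.5  109.4] z [ 0.441  0.108 -0.891] y [ 0.897 -0.026  0.44 ] 
j [ 0.94  0.18 -1.06  2.23  0.23  0.36 -0.26] [1.76 0.48 0.21 0.34 1.67 0.16 2.79] F [ 0.95 -0.61 -2.07] t 19.8
[{"x": 44, "y": 0, "z": -4, "ax": 0, "ay": -0.05, "az": -0.03, "claw": 0},
{"x": 43, "y": 1, "z": -6, "ax": 0, "ay": -0.05, "az": -0.03, "claw": 0},
{"x": 41, "y": -1, "z": 3, "ax": -0.01, "ay": -0.07, "az": -0.03, "claw": 0},
{"x": 41, "y": 1, "z": 0, "ax": -0.01, "ay": -0.07, "az": -0.03, "claw": 0},
{"x": 41, "y": 2, "z": -3, "ax": -0.01, "ay": -0.07, "az": -0.03, "claw": 0},
{"x": 41, "y": 4, "z": -6, "ax": -0.01, "ay": -0.07, "az": -0.03, "claw": 0}]
```

Request:
carry_out:
  increments:
    - {"x": 44, "y": 0, "z": -4, "ax": 0, "ay": -0.05, "az": -0.03, "claw": 0}
    - {"x": 43, "y": 1, "z": -6, "ax": 0, "ay": -0.05, "az": -0.03, "claw": 0}
    - {"x": 41, "y": -1, "z": 0, "ax": -0.01, "ay": -0.07, "az": -0.03, "claw": 0}
    - {"x": 41, "y": 1, "z": 0, "ax": -0.01, "ay": -0.07, "az": -0.03, "claw": 0}
    - {"x": 41, "y": 2, "z": -3, "ax": -0.01, "ay": -0.07, "az": -0.03, "claw": 0}

```text
t: 20.3
eef_pos: [0.4138, 0.2059, 0.2804]
ee_rot: [0.657, 0.708, 0.11, 0.233]
ft_force: [-0.7, -0.9, -0.9]
grip_width: -0.0002
```

```bash
python3 st.py;  python3 - <<'E'
from h import *
W=lambda t,o:(tcp(b2w(np.array(t)/1000),o),o)
show(rows([W((-110,152,125),ori(.55,.35)),W((-75,154,118),ori(.55,.35))]))
E
```

```text
tip [0.4959 0.18   0.1303] tip in box [-128.9   73.9  130.3] z [ 0.475 -0.15  -0.867] y [0.88  0.112 0.462] 
j [ 0.07  0.26 -0.84  2.08  0.93  0.83 -1.29] [2.63 0.56 0.43 0.49 2.37 0.63 1.76] F [-0.68 -0.85 -0.9 ] t 20.3
[{"x": 34, "y": 3, "z": 1, "ax": -0.02, "ay": -0.05, "az": -0.03, "claw": 0},
{"x": 34, "y": 4, "z": -1, "ax": -0.02, "ay": -0.05, "az": -0.03, "claw": 0},
{"x": 34, "y": 5, "z": -2, "ax": -0.02, "ay": -0.05, "az": -0.03, "claw": 0},
{"x": 4, "y": 27, "z": 23, "ax": 0, "ay": 0, "az": 0, "claw": 0}]
```

Request:
carry_out:
  increments:
    - {"x": 34, "y": 3, "z": 1, "ax": -0.02, "ay": -0.05, "az": -0.03, "claw": 0}
    - {"x": 34, "y": 4, "z": -1, "ax": -0.02, "ay": -0.05, "az": -0.03, "claw": 0}
    - {"x": 34, "y": 5, "z": -2, "ax": -0.02, "ay": -0.05, "az": -0.03, "claw": 0}
    - {"x": 0, "y": 12, "z": 10, "ax": 0, "ay": 0, "az": 0, "claw": 0}

```text
t: 20.7
eef_pos: [0.4269, 0.3306, 0.2632]
ee_rot: [0.615, 0.723, 0.082, 0.304]
ft_force: [-0.3, 0.4, 0.2]
grip_width: 0.0002
```

```bash
python3 st.py; python3 go.py .55 .35 -70,150,116 -42,150,112; python3 look.py 19
```

```text
tip [0.5205 0.2865 0.1246] tip in box [-101.1  179.6  124.6] z [ 0.541 -0.255 -0.801] y [0.839 0.231 0.493] 
j [-0.3   0.52 -0.79  1.86  1.14  1.17 -1.48] [2.4  0.82 0.48 0.71 2.58 0.86 1.57] F [-0.29  0.43  0.22] t 20.7
[{"x": -23, "y": 18, "z": 32, "ax": 0.01, "ay": -0.02, "az": 0.02, "claw": 0},
{"x": 1, "y": 22, "z": 18, "ax": 0, "ay": 0, "az": 0, "claw": 0}]
scene lid slope [ 1.00000e-02 -6.00000e-03  1.04865e+02] 1708
   FL 0
   FR 0
   L 108 slope -0.08 z0 99.0 angle~1.49 out max 45
   R 2
top lid slope [-7.00000e-03  2.00000e-03  1.04592e+02] 2473
   FL 25 slope -10.84 z0 166.7 angle~0.09 out max 8
   FR 32 slope -16.23 z0 202.4 angle~0.06 out max 9
   L 242 slope -0.08 z0 100.0 angle~1.49 out max 45
   R 0
```

View pics/t19.png

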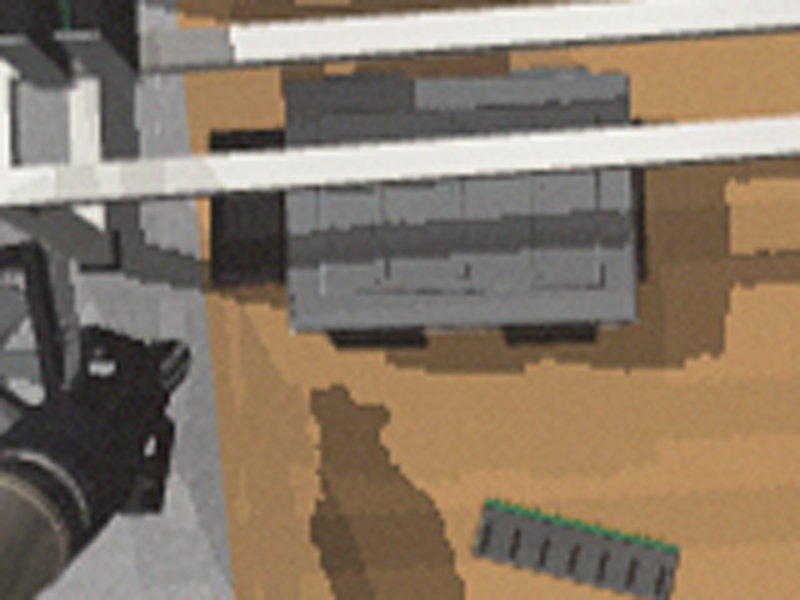

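Request:
carry_out:
  increments:
    - {"x": -23, "y": 16, "z": 28, "ax": 0.01, "ay": -0.02, "az": 0.05, "claw": 0}
    - {"x": 0, "y": 16, "z": 14, "ax": 0, "ay": 0, "az": 0.05, "claw": 0}

```text
t: 21.0
eef_pos: [0.4802, 0.2988, 0.2541]
ee_rot: [0.656, 0.685, 0.086, 0.305]
ft_force: [0.6, -0.5, -0.2]
grip_width: -0.0001
```

```bash
python3 st.py; python3 go.py .55 .35 -42,149,110 -40,149,93 -40,148,83 -40,146,74 -38,142,66
```

```text
tip [0.5721 0.25   0.1159] tip in box [-50.7 141.6 115.9] z [ 0.531 -0.282 -0.799] y [0.846 0.124 0.518] 
j [-0.23  0.55 -0.74  1.82  1.17  1.13 -1.51] [2.47 0.85 0.53 0.75 2.61 0.9  1.54] F [ 0.6  -0.45 -0.24] t 21.0
[{"x": 8, "y": 5, "z": 7, "ax": 0, "ay": 0.01, "az": -0.08, "claw": 0},
{"x": 6, "y": -7, "z": 15, "ax": 0, "ay": 0, "az": 0, "claw": 0},
{"x": 2, "y": -5, "z": 8, "ax": 0, "ay": 0, "az": 0, "claw": 0},
{"x": 1, "y": -5, "z": 8, "ax": 0, "ay": 0, "az": 0, "claw": 0},
{"x": -1, "y": -3, "z": 9, "ax": 0, "ay": 0, "az": 0, "claw": 0}]
```

Request:
carry_out:
  increments:
    - {"x": 7, "y": 4, "z": 6, "ax": 0, "ay": 0, "az": 0, "claw": 0}
    - {"x": 5, "y": -6, "z": 13, "ax": 0, "ay": 0, "az": 0, "claw": 0}
    - {"x": 1, "y": -5, "z": 8, "ax": 0, "ay": 0, "az": 0, "claw": 0}

```text
t: 21.3
eef_pos: [0.4915, 0.3012, 0.2256]
ee_rot: [0.659, 0.682, 0.088, 0.305]
ft_force: [0.4, -0.5, 1.5]
grip_width: -0.0001
```

```bash
python3 st.py; python3 tr.py -36,148,80 -36,145,71 -36,140,64
```

```text
tip [0.5835 0.2524 0.0874] tip in box [-39.2 143.6  87.4] z [ 0.532 -0.282 -0.799] y [0.845 0.117 0.521] 
j [-0.25  0.61 -0.71  1.82  1.23  1.11 -1.56] [2.45 0.91 0.56 0.75 2.67 0.91 1.49] F [ 0.36 -0.51  1.48] t 21.3
[{"x": 7, "y": -1, "z": 6, "ax": 0, "ay": 0, "az": 0, "claw": 0},
{"x": 0, "y": -5, "z": 8, "ax": 0, "ay": 0, "az": 0, "claw": 0},
{"x": -3, "y": -4, "z": 7, "ax": 0, "ay": 0, "az": 0, "claw": 0}]
```

Request:
carry_out:
  increments:
    - {"x": 7, "y": -1, "z": 6, "ax": 0, "ay": 0, "az": 0, "claw": 0}
    - {"x": 0, "y": -5, "z": 8, "ax": 0, "ay": 0, "az": 0, "claw": 0}
    - {"x": -3, "y": -4, "z": 7, "ax": 0, "ay": 0, "az": 0, "claw": 0}

```text
t: 21.6
eef_pos: [0.4926, 0.2994, 0.2005]
ee_rot: [0.657, 0.684, 0.088, 0.304]
ft_force: [-0.7, 1.1, 1.5]
grip_width: -0.0001
```

```bash
python3 st.py; python3 tr.py -34,165,67 -34,165,40
```

```text
tip [0.5847 0.2511 0.0622] tip in box [-38.  142.3  62.2] z [ 0.532 -0.279 -0.799] y [0.845 0.122 0.521] 
j [-0.26  0.64 -0.69  1.84  1.27  1.08 -1.61] [2.44 0.94 0.58 0.73 2.71 0.88 1.44] F [-0.67  1.06  1.53] t 21.6
[{"x": 20, "y": 8, "z": -8, "ax": 0, "ay": 0, "az": 0, "claw": 0},
{"x": 8, "y": -14, "z": 22, "ax": 0, "ay": 0, "az": 0, "claw": 0}]
```

Request:
carry_out:
  increments:
    - {"x": 22, "y": 5, "z": -8, "ax": 0, "ay": 0, "az": 0, "claw": 0}
    - {"x": 6, "y": -12, "z": 20, "ax": 0, "ay": 0, "az": 0, "claw": 0}
    - {"x": 0, "y": 0, "z": 3, "ax": 0, "ay": 0, "az": 0, "claw": 0}

```text
t: 21.9
eef_pos: [0.4942, 0.3191, 0.1727]
ee_rot: [0.657, 0.685, 0.085, 0.304]
ft_force: [0.1, -1.0, -1.6]
grip_width: -0.0001
```

```bash
python3 st.py; python3 tr.py -32,150,41; python3 look.py 20
```

```text
tip [0.5856 0.2703 0.0341] tip in box [-36.6 161.4  34.1] z [ 0.528 -0.282 -0.801] y [0.848 0.123 0.516] 
j [-0.31  0.71 -0.66  1.81  1.3   1.09 -1.65] [2.39 1.01 0.61 0.76 2.74 0.89 1.4 ] F [ 0.09 -1.04 -1.61] t 21.9
[{"x": -13, "y": 6, "z": 0, "ax": 0, "ay": 0, "az": 0, "claw": 0}]
scene lid slope [ 7.00000e-03 -3.00000e-03  1.04865e+02] 1701
   FL 0
   FR 0
   L 67 slope -1.19 z0 88.0 angle~0.70 out max 48
   R 3
top lid slope [-8.00000e-03  3.00000e-03  1.04554e+02] 2454
   FL 29 slope -14.02 z0 186.6 angle~0.07 out max 8
   FR 34 slope -20.09 z0 227.6 angle~0.05 out max 8
   L 80 slope -1.53 z0 101.4 angle~0.58 out max 48
   R 0
```

View pics/t20.png

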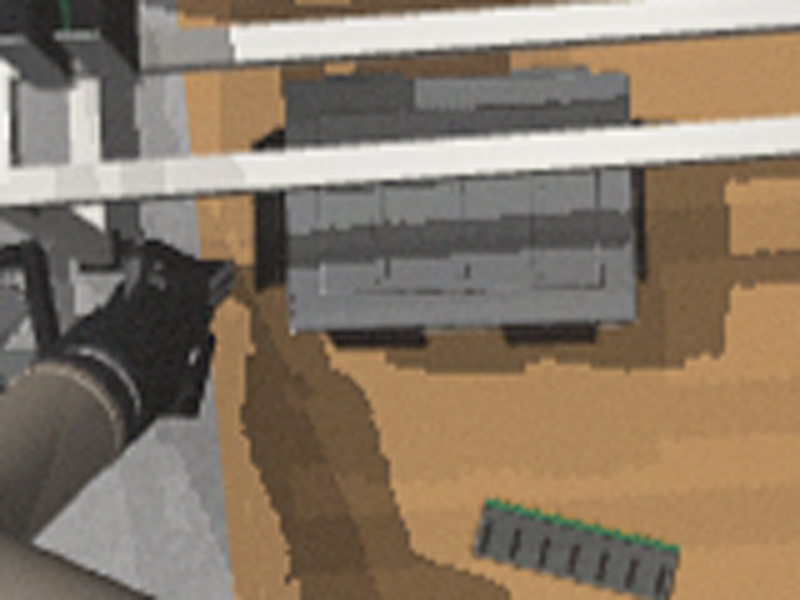

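Request:
carry_out:
  increments:
    - {"x": -13, "y": 6, "z": -1, "ax": 0, "ay": 0, "az": 0, "claw": 0}
    - {"x": -3.8, "y": -0.4, "z": 1.2, "ax": 0, "ay": 0, "az": 0, "claw": 0}

```text
t: 22.2
eef_pos: [0.4999, 0.3051, 0.1855]
ee_rot: [0.656, 0.684, 0.089, 0.304]
ft_force: [1.6, -0.3, -0.3]
grip_width: -0.0001
```

```bash
python3 st.py
```

```text
tip [0.5923 0.2571 0.0473] tip in box [-30.3 148.1  47.3] z [ 0.534 -0.277 -0.799] y [0.844 0.122 0.522] 
j [-0.28  0.68 -0.67  1.82  1.3   1.08 -1.63] [2.42 0.98 0.6  0.75 2.74 0.88 1.42] F [ 1.59 -0.31 -0.26] t 22.2
```

Request:
carry_out:
  increments:
    - {"x": -4, "y": -0.4, "z": 1.6, "ax": 0, "ay": 0, "az": 0, "claw": 0}

```text
t: 22.3
eef_pos: [0.4999, 0.3009, 0.1859]
ee_rot: [0.657, 0.685, 0.09, 0.303]
ft_force: [-1.9, 4.4, -5.6]
grip_width: 0.0003
```

Request:
carry_out:
  increments:
    - {"x": -4, "y": -0.4, "z": 1.8, "ax": 0, "ay": -0.005, "az": 0, "claw": 0}

```text
t: 22.4
eef_pos: [0.4995, 0.2978, 0.1852]
ee_rot: [0.657, 0.685, 0.091, 0.302]
ft_force: [1.5, 4.8, -6.9]
grip_width: 0.0003
```

```bash
python3 st.py
```

```text
tip [0.5917 0.2507 0.0466] tip in box [-31.  141.7  46.6] z [ 0.533 -0.273 -0.801] y [0.845 0.121 0.521] 
j [-0.26  0.67 -0.67  1.84  1.3   1.06 -1.63] [2.44 0.97 0.6  0.73 2.74 0.86 1.42] F [ 1.49  4.81 -6.94] t 22.4
```

Request:
carry_out:
  increments:
    - {"x": -4, "y": -0.8, "z": 3.5, "ax": 0, "ay": 0, "az": 0, "claw": 0}

```text
t: 22.5
eef_pos: [0.5, 0.2937, 0.1833]
ee_rot: [0.656, 0.686, 0.092, 0.301]
ft_force: [-1.2, 4.4, -0.8]
grip_width: -0.0001
```

Request:
carry_out:
  increments:
    - {"x": -4, "y": -0.8, "z": 3, "ax": 0, "ay": 0, "az": 0, "claw": 0}

```text
t: 22.6
eef_pos: [0.5002, 0.2916, 0.1825]
ee_rot: [0.655, 0.687, 0.095, 0.299]
ft_force: [-2.6, 9.3, 1.3]
grip_width: 0.0003
```

```bash
python3 st.py
```

```text
tip [0.5928 0.2463 0.0435] tip in box [-30.1 137.2  43.5] z [ 0.535 -0.262 -0.803] y [0.844 0.124 0.522] 
j [-0.25  0.67 -0.67  1.85  1.31  1.04 -1.63] [2.45 0.97 0.6  0.72 2.75 0.84 1.42] F [-2.61  9.27  1.34] t 22.6
```

Request:
carry_out:
  increments:
    - {"x": -5, "y": -0.8, "z": 2.5, "ax": 0, "ay": -0.005, "az": 0, "claw": 0}

```text
t: 22.7
eef_pos: [0.4997, 0.2901, 0.1826]
ee_rot: [0.654, 0.689, 0.097, 0.298]
ft_force: [-0.6, 10.5, -0.0]
grip_width: -0.0002
```

Request:
carry_out:
  increments:
    - {"x": -5, "y": -0.8, "z": 2, "ax": 0, "ay": -0.005, "az": 0, "claw": 0}

```text
t: 22.8
eef_pos: [0.499, 0.289, 0.183]
ee_rot: [0.652, 0.691, 0.1, 0.296]
ft_force: [-0.3, 8.9, -3.1]
grip_width: -0.0003
```

```bash
python3 st.py
```

```text
tip [0.5925 0.2461 0.0439] tip in box [-30.4 137.1  43.9] z [ 0.54  -0.248 -0.804] y [0.841 0.129 0.525] 
j [-0.24  0.66 -0.67  1.86  1.32  1.02 -1.63] [2.46 0.96 0.6  0.71 2.76 0.82 1.42] F [-0.33  8.88 -3.11] t 22.8
```

Request:
carry_out:
  increments:
    - {"x": -6, "y": -0.8, "z": 3, "ax": 0, "ay": -0.018, "az": 0, "claw": 0}

```text
t: 22.9
eef_pos: [0.4985, 0.2883, 0.1826]
ee_rot: [0.651, 0.691, 0.101, 0.298]
ft_force: [1.5, 14.5, -4.9]
grip_width: 0.0002
```

Request:
carry_out:
  increments:
    - {"x": -6, "y": -0.8, "z": 2.5, "ax": 0, "ay": -0.018, "az": 0, "claw": 0}

```text
t: 23.0
eef_pos: [0.4979, 0.288, 0.1825]
ee_rot: [0.649, 0.692, 0.101, 0.299]
ft_force: [2.9, 12.4, -8.2]
grip_width: 0.0002
```

```bash
python3 st.py
```

```text
tip [0.5922 0.2451 0.0439] tip in box [-30.8 136.1  43.9] z [ 0.545 -0.248 -0.801] y [0.838 0.137 0.528] 
j [-0.24  0.66 -0.67  1.87  1.33  1.02 -1.64] [2.46 0.96 0.6  0.7  2.77 0.82 1.41] F [ 2.9  12.45 -8.22] t 23.0
```

Request:
carry_out:
  increments:
    - {"x": -6, "y": -1, "z": 4, "ax": 0.004, "ay": -0.02, "az": 0, "claw": 0}

```text
t: 23.1
eef_pos: [0.4981, 0.2878, 0.1817]
ee_rot: [0.648, 0.693, 0.1, 0.3]
ft_force: [-0.3, 12.1, 0.2]
grip_width: 0.0001
```

Request:
carry_out:
  increments:
    - {"x": -7, "y": -1, "z": 4, "ax": 0.004, "ay": -0.02, "az": 0, "claw": 0}

```text
t: 23.2
eef_pos: [0.4981, 0.287, 0.1813]
ee_rot: [0.647, 0.694, 0.099, 0.3]
ft_force: [-0.6, 12.4, -2.6]
grip_width: 0.0002
```

```bash
python3 st.py
```

```text
tip [0.5925 0.2436 0.043 ] tip in box [-30.5 134.6  43. ] z [ 0.546 -0.251 -0.8  ] y [0.838 0.144 0.526] 
j [-0.24  0.66 -0.67  1.87  1.34  1.02 -1.63] [2.46 0.96 0.6  0.7  2.78 0.82 1.42] F [-0.63 12.42 -2.64] t 23.2
```

Advancing about 1 mm per row; continuing.

Request:
carry_out:
  increments:
    - {"x": -7, "y": -1, "z": 3.5, "ax": 0.003, "ay": -0.02, "az": 0, "claw": 0}
    - {"x": -7, "y": -1, "z": 3.5, "ax": 0.003, "ay": -0.02, "az": 0, "claw": 0}

```text
t: 23.4
eef_pos: [0.4981, 0.281, 0.1799]
ee_rot: [0.646, 0.694, 0.093, 0.305]
ft_force: [-0.0, 8.8, -2.9]
grip_width: -0.0002
```

```bash
python3 st.py
```

```text
tip [0.5923 0.2351 0.0422] tip in box [-30.9 126.1  42.2] z [ 0.544 -0.265 -0.796] y [0.839 0.149 0.524] 
j [-0.24  0.66 -0.66  1.88  1.34  1.02 -1.63] [2.46 0.96 0.61 0.69 2.78 0.82 1.42] F [-0.04  8.85 -2.88] t 23.4
```

Request:
carry_out:
  increments:
    - {"x": -7, "y": -1, "z": 3.5, "ax": 0.003, "ay": -0.02, "az": 0, "claw": 0}

```text
t: 23.5
eef_pos: [0.4978, 0.2805, 0.1798]
ee_rot: [0.644, 0.695, 0.093, 0.306]
ft_force: [-0.2, 17.5, -2.0]
grip_width: -0.0002
```

```bash
python3 st.py
```

```text
tip [0.5921 0.2346 0.0422] tip in box [-31.1 125.6  42.2] z [ 0.545 -0.265 -0.795] y [0.838 0.152 0.524] 
j [-0.24  0.66 -0.66  1.88  1.34  1.02 -1.63] [2.46 0.96 0.61 0.69 2.78 0.82 1.42] F [-0.19 17.5  -2.01] t 23.5
```

Request:
carry_out:
  increments:
    - {"x": 10, "y": 1, "z": -3, "ax": 0, "ay": 0, "az": 0, "claw": 0}
    - {"x": 18, "y": 0, "z": -6, "ax": 0, "ay": 0, "az": 0, "claw": 0}
    - {"x": 0, "y": -25, "z": -12, "ax": 0, "ay": 0, "az": 0, "claw": 0}
    - {"x": 0, "y": -25, "z": -15, "ax": 0, "ay": 0, "az": 0, "claw": 0}
    - {"x": 0, "y": -20, "z": -30, "ax": 0, "ay": 0, "az": 0, "claw": 0}
    - {"x": 0, "y": -10, "z": -30, "ax": 0, "ay": 0, "az": 0, "claw": 0}

```text
t: 24.1
eef_pos: [0.3835, 0.3151, 0.2066]
ee_rot: [0.648, 0.687, 0.088, 0.317]
ft_force: [0.3, 0.4, 0.1]
grip_width: -0.0
```

```bash
python3 st.py; python3 look.py 21
python3 - <<'E'
from h import *
f=grab_frame("top")
cv2.imwrite("pics/tall.png",cv2.resize(f["img"][:,:,::-1],(800,600)))
for n,names in(("top",("cooler","fan","memory")),("scene",("cooler","fan","memory"))):
    f=grab_frame(n)
    for k in names:
        for d in pinpoint(f,k)[:1]: print(n,k,round(d["p"],2),d["pixel"],ray_z(f,d["pixel"],0).round(3))
for n in("top","scene"):
    B=np.load(f"{n}_21.npz");b=B["B"]
    for nm,k in(("L",(abs(b[...,0])<48)&(b[...,1]>112)&(b[...,1]<165)),("R",(abs(b[...,0])<48)&(b[...,1]<-112)&(b[...,1]>-165)),("FL",(abs(b[...,1]-55)<28)&(b[...,0]<-83)&(b[...,0]>-140)),("FR",(abs(b[...,1]+55)<28)&(b[...,0]<-83)&(b[...,0]>-140))):
        q=b[k&(b[...,2]>30)&(b[...,2]<104)]
        if len(q): print(n,nm,len(q),"lowest",q[np.argsort(q[:,2])][:4].round(0).tolist(),"out max",(abs(q[:,1]).max() if nm in"LR" else -q[:,0].min()).round(0))
E
```

```text
tip [0.4786 0.2648 0.0711] tip in box [-143.7  159.2   71.1] z [ 0.55  -0.29  -0.783] y [0.834 0.144 0.532] 
j [-0.38  0.55 -0.75  2.    1.22  1.16 -1.79] [2.32 0.85 0.52 0.57 2.66 0.87 1.26] F [0.29 0.4  0.1 ] t 24.1
scene lid slope [ 1.10000e-02 -5.00000e-03  1.04883e+02] 1704
   FL 0
   FR 0
   L 0
   R 1
top lid slope [-8.00000e-03  1.00000e-03  1.04533e+02] 2482
   FL 25 slope -17.71 z0 213.9 angle~0.06 out max 8
   FR 32 slope -18.84 z0 218.0 angle~0.05 out max 8
   L 0
   R 0
top fan 0.91 [120.0, 202.0] [0.529 0.46  0.   ]
top memory 0.81 [244.9, 238.9] [0.405 0.037 0.   ]
scene cooler 0.81 [218.1, 137.2] [ 0.571 -0.327  0.   ]
scene fan 0.81 [326.7, 311.4] [0.523 0.448 0.   ]
scene memory 0.71 [300.3, 192.9] [ 0.396  0.034 -0.   ]
top L 38 lowest [[3.0, 115.0, 93.0], [-36.0, 118.0, 94.0], [-14.0, 118.0, 96.0], [-40.0, 115.0, 97.0]] out max 118.0
top R 21 lowest [[9.0, -115.0, 95.0], [-8.0, -114.0, 95.0], [-14.0, -114.0, 97.0], [2.0, -114.0, 98.0]] out max 115.0
top FL 85 lowest [[-91.0, 57.0, 54.0], [-92.0, 27.0, 54.0], [-92.0, 40.0, 54.0], [-92.0, 37.0, 55.0]] out max 92.0
top FR 78 lowest [[-92.0, -80.0, 53.0], [-91.0, -61.0, 54.0], [-91.0, -57.0, 56.0], [-92.0, -70.0, 56.0]] out max 92.0
scene L 37 lowest [[-21.0, 114.0, 55.0], [-9.0, 116.0, 56.0], [-13.0, 115.0, 57.0], [-30.0, 117.0, 58.0]] out max 117.0
scene R 30 lowest [[-13.0, -116.0, 97.0], [17.0, -115.0, 97.0], [-3.0, -117.0, 97.0], [8.0, -118.0, 97.0]] out max 119.0
scene FL 29 lowest [[-89.0, 82.0, 88.0], [-84.0, 82.0, 94.0], [-83.0, 70.0, 95.0], [-89.0, 54.0, 96.0]] out max 89.0
scene FR 27 lowest [[-86.0, -29.0, 87.0], [-83.0, -60.0, 94.0], [-90.0, -43.0, 95.0], [-84.0, -75.0, 97.0]] out max 90.0
```

View pics/t21.png

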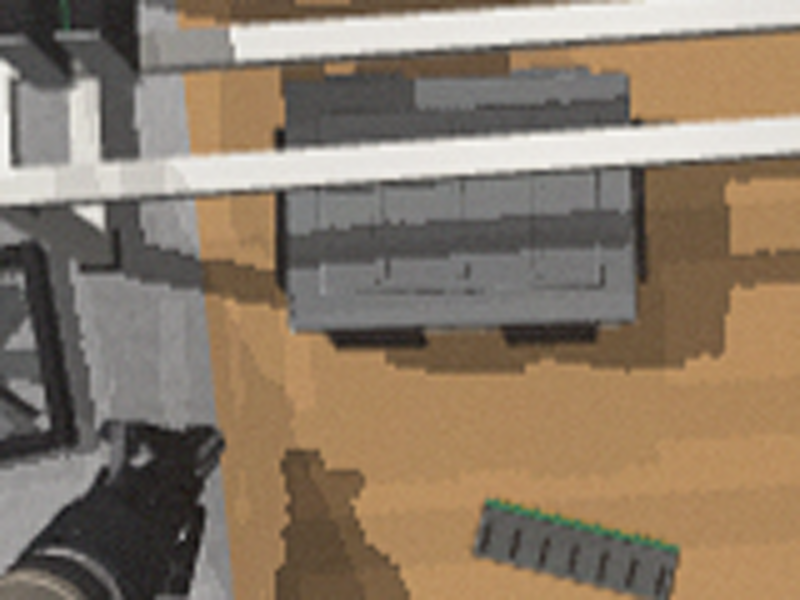

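View pics/s21.png

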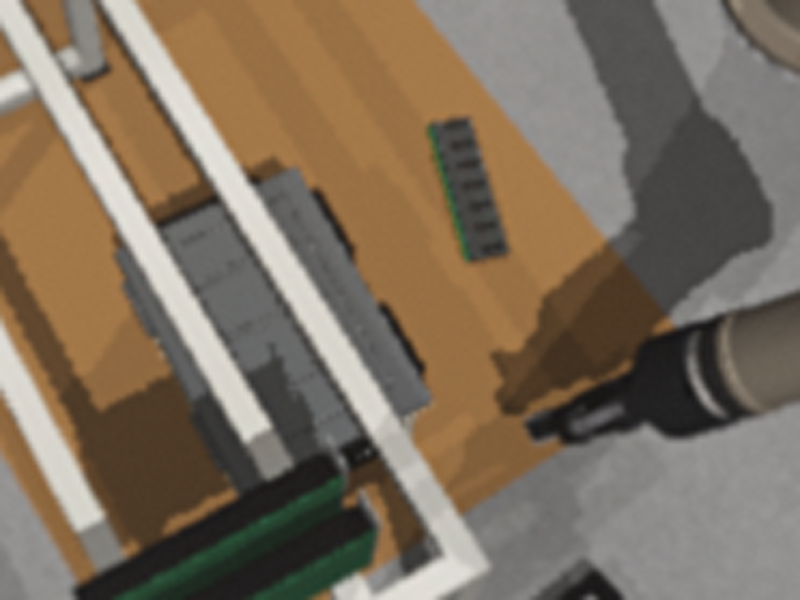

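View pics/tall.png

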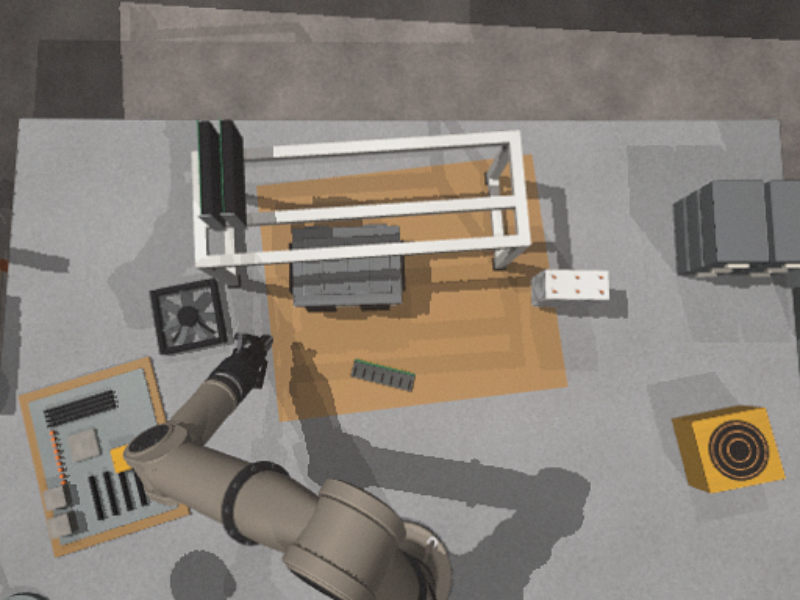

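```bash
python3 -c "
from bench import *
print(job_done()); s=get_state(); print(s['t'],s['ft_force'])"
```

```text
the job is handed in; nothing more can be done
None
the job is handed in; nothing more can be done
```

I pressed the lid shut first, then folded down all four clips until each snapped: front left, front right, right end, left end. The job was handed in shortly after t = 24 s, inside the 59 s limit.

**Final checks:**
- **Lid:** the measured slope is about 0.01 rad, so it is shut.
- **Clips:** each one gave way with a sudden jump and then held firm. After the arm withdrew, both cameras showed the end flaps flat against the box. The top-camera fits for the two front flaps read 0.05 to 0.06 rad, slightly above the 0.04 limit. I put that down to the proud lip and a camera offset of about 3 mm. I did not measure any clip angle directly below 0.04.
- **Bystanders:** the fan was found within about 5 mm of where it started. The memory module read 5 to 9 mm from its first reading, which I took as detector scatter because it looks unmoved in the pictures. The top camera's detector missed the cooler in the last look, but the scene camera put it within about 3 mm and the picture shows it standing as before.
- **Rig frame and cards:** they look unmoved, and I saw no unexpected contact forces near them. At the end the arm was clear of everything, with about 0.5 N at the wrist.

**What went less smoothly:**
- **Lid press:** closing the lid peaked at about 60 N at the fingertip. That is under the 120 N wrist limit but more than it needed.
- **Front left clip:** the first push stalled on the ridge and sprang back. I redid it lower down, at the lip.
- **Clip forces:** the clips took roughly 10 to 15 N to snap, with a brief peak of about 22 N on the front left once it was already home.
- **Joint margins:** joints 3 and 6 came within about 0.01 rad of their range limits, but neither read beyond them.

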